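Pack and wedge the retained sample cans in the carrier

ROBOT

A 6-joint arm with a two-finger parallel gripper is mounted at the origin on the work surface. World frame = base frame: x ahead of the robot, y to its left, z up, the work surface at z = 0. Lengths are in m, angles in rad, forces in N, time in s.
With the tool pointing down it reaches from about 0.35 to 0.975 m from the base axis. Payload 4.9 kg.
Tool frame: the origin (TCP) lies midway between the tips of the shut fingers; the grasp point (between the pads) lies manip.tcp_to_grasp behind it (manip.tcp_to_grasp is the distance from the TCP to the grasp point, in m); z points along the fingers, y is the line along which they close (so a half turn about z gives the same grasp; the last joint's range is limited). The gripper opens to 85 mm and grips with 20 to 120 N. Pads are 22 mm wide; open, the fingers measure 114 mm over their backs; the gripper's body (76 mm by 85 mm) begins 54 mm behind the grasp point. The pads swing forward as they close: fully open they stand 13 mm farther back than shut.
Start: joints at [1.024, 0.053, 1.613, -0, 1.476, -0.119], TCP at [0.259, 0.569, 0.231] pointing down, gripper open.
Joint ranges: [-3.01, 3.01], [-1.01, 2.22], [0.06, 2.58], [-1.02, 4.17], [0.09, 2.62], [-3.14, 3.14]. Speed limits (rad/s): [2.57, 2.57, 3.14, 3.14, 3.14, 3.14].

INTERFACE

Orientations are given as a unit quaternion [w, x, y, z].
In Python, from plant import manip, grab_frame, calibration, job_done gives the robot as it stands.
- The arm moves only by the tool send_rows, never from a script. Its argument "rows" is a list of rows, each an object of numbers: "x", "y", "z": the shift along the tool's x, y, z normalised to -1 to 1, where 1 is 15 cm; "wx", "wy", "wz": the turn, a rotation vector about the tool's x, y, z normalised to -1 to 1, where 1 is pi/4 rad; "hand": the opening, from -1 (shut) to 1 (fully open). In form: [{"x": .., "y": .., "z": .., "wx": .., "wy": .., "wz": .., "hand": ..}, ...]. A call has exactly 10 rows; each row shifts and turns the commanded pose from where the row before left it, along the tool's axes as they then stand; what a row does not reach is not made up. A row lasts 1/12 s, in which the tool goes at most 41.7 mm and 7.16 degrees, less where a joint would pass 70% of its speed; a pose out of reach is approached as far as the arm can. A call with a number of a shift or a turn outside -1 to 1 is refused whole. A call with a gripper value outside its range is refused whole. The fingers move at their own pace and stop on an object; the grip force is fixed at half the most. Time passes only in rows, so rows that do not move let the fingers close, or fill a call up. It gives the time, the measured TCP pose, the force, the opening and the grip force at its end, in the units of the state.
- manip.state(): the state, without advancing time (a new reading comes with each control period).
- grab_frame(name): name is "side" or "top" or "wrist"; returns the picture (420x560x3 uint8, blue, green, red); there is no depth.
- calibration(name): a dict with "camera_matrix" (3x3 intrinsics, pixels), "R" (3x3) and "t" (3): a world point X has camera coordinates R X + t. Camera axes: x right, y down, z forward; pixel columns grow to the right and rows downward; lengths in m; the calibration is good to about 2 mm. A picture is of the moment at which its call begins: read the wrist's pose just before it. calibration takes no time and is no camera call; for the wrist camera it gives the pose at the moment of the call.
- job_done(): hands the job in; it is judged then, once.
The state is a dict: "time": time; "joint_pos": joint angles; "joint_vel": joint speeds; "joint_efforts": joint torques, N m; "tool_pos": TCP position; "tool_rot": TCP orientation; "contact_force": force on the tool from outside, world axes, zero at the start; "ft_torque": the same for the moment, N m; "gripper_width": opening from 0.0 (shut) to 1.0 (fully open); "grasp_force": force on a finger pad.
Only numpy, scipy, OpenCV 4.12 (cv2) and the standard library are available. Lean on these libraries where they do the work, as an engineer would, in place of code of your own. Each camera call takes 0.05 s, during which the arm holds its last target. There are 200 camera calls.

TASK

Pack the four sealed sample cans into the aluminium carrier, one after another: first the tall can against the high end plate, then the widest flat can on the deck right beside it, then the middle flat can centred on the widest one and the smallest centred on the middle one, all upright and in the middle of the carrier's width. Finally push the wooden wedge, thin end down and square to the row, firmly down into the gap left between the widest can and the low end stop, so that the row is tight, and let go. Do not shift or tip the bottle, the jar or the open empty can.

Things in the scene. Friction and masses are not known exactly. Their poses are not given: they have to be found in the camera images.
- tall_can: Tall closed tinplate sample can with ribbed sides, the only tall closed can: diameter 56 mm, height 66 mm, about 0.19 kg. Origin at the centre of its underside, z up along its axis. Starts standing upright on the bench, at any of six places left or right of the carrier.
- wide_can: Widest of the three flat closed tinplate cans: diameter 68 mm, height 34 mm, about 0.15 kg; flat top. Origin at the centre of its underside, z up along its axis. Starts standing upright on the bench, at any of six places left or right of the carrier.
- middle_can: Middle-sized flat closed tinplate can: diameter 55 mm, height 28 mm, about 0.09 kg; flat top. Origin at the centre of its underside, z up along its axis. Starts standing upright on the bench, at any of six places left or right of the carrier.
- small_can: Smallest flat closed tinplate can: diameter 44 mm, height 24 mm, about 0.06 kg. Origin at the centre of its underside, z up along its axis. Starts standing upright on the bench, at any of six places left or right of the carrier.
- wedge: Brown wooden wedge, 84 mm high, 0.07 kg, upright in the holder, thin end down. Origin at the centre of its thin end, z up. Blade 40 mm wide (y); thickness (x) 8 mm at the thin end, growing evenly to 26 mm at 60 mm up. Above it the head, a block 26 mm (x) by 54 mm (y), 60 to 84 mm above the origin: grip it across the 54 mm. Driven at 10 to 20 N it binds about 9 mm above the deck.
- holder: Grey plastic holder of the wedge, 46 by 66 mm, fixed to the bench at one of the six places. Origin under its centre. The wedge's head rests on its two cheeks, whose tops are 68 mm above the bench, the thin end 8 mm above the bench, wedge axes along the holder's; the wedge lifts straight out.
- carrier: Aluminium carrier, fixed to the bench at any yaw. Origin at its centre on the bench; row along its x. Deck 8 mm above the bench. Inner faces: high plate (60 mm over the deck) x = 69.5, low stop (34 mm over it) x = -69.5, side rails (6 thick, 8 over it) y = +-42 mm. Tight row: tall can centre x = 41.5, wide can x = -20.5, wedge gap 15 mm about x = -62.
- amber_bottle: Bystander: brown glass bottle with a black cap, diameter 50 mm, 130 mm high, standing at one of the six places among the cans. Origin under its centre.
- white_jar: Bystander: white plastic jar with a black cap, diameter 60 mm, 95 mm high, beyond the cans on the left. Origin under its centre.
- empty_can: Bystander: open empty tinplate can, rim diameter 74 mm, 105 mm high, beyond the cans on the right. Origin under its centre.
Things that resemble listed ones, but are neither listed nor needed, are in the scene too. Leave any blue or orange look-alike of the wide_can alone.

How it is judged:
On the way, in this order (a step that is already met when the one before it is completed fails the run):
1. the tall can stands on the deck by the high end plate, released (x of tall_can in the frame of carrier between 0.0285 and 0.0545 m and y of tall_can in the frame of carrier between -0.011 and 0.011 m and z of tall_can in the frame of carrier between 0.004 and 0.012 m and angle between tall_can's own z axis and vertical below 0.09 rad and contact force between the fingers and tall_can below 0.1 N), for 0.2 s.
2. the widest flat can stands on the deck beside the tall can, released (x of tall_can in the frame of carrier between 0.0285 and 0.0545 m and y of tall_can in the frame of carrier between -0.011 and 0.011 m and z of tall_can in the frame of carrier between 0.004 and 0.012 m and angle between each of tall_can, wide_can's own z axis and vertical below 0.09 rad and x of wide_can in the frame of carrier between -0.0335 and -0.0075 m and y of wide_can in the frame of carrier between -0.011 and 0.011 m and z of wide_can in the frame of carrier between 0.004 and 0.012 m and contact force between the fingers and wide_can below 0.1 N), for 0.2 s.
3. the middle flat can is on the widest, released (x of tall_can in the frame of carrier between 0.0285 and 0.0545 m and y of tall_can in the frame of carrier between -0.011 and 0.011 m and z of tall_can in the frame of carrier between 0.004 and 0.012 m and angle between each of tall_can, wide_can, middle_can's own z axis and vertical below 0.09 rad and x of wide_can in the frame of carrier between -0.0335 and -0.0075 m and y of wide_can in the frame of carrier between -0.011 and 0.011 m and z of wide_can in the frame of carrier between 0.004 and 0.012 m and horizontal distance between middle_can and wide_can below 0.01 m and z of middle_can in the frame of carrier between 0.038 and 0.046 m and contact force between the fingers and middle_can below 0.1 N), for 0.2 s.
4. the smallest flat can is on the middle one, released (x of tall_can in the frame of carrier between 0.0285 and 0.0545 m and y of tall_can in the frame of carrier between -0.011 and 0.011 m and z of tall_can in the frame of carrier between 0.004 and 0.012 m and angle between each of tall_can, wide_can, middle_can, small_can's own z axis and vertical below 0.09 rad and x of wide_can in the frame of carrier between -0.0335 and -0.0075 m and y of wide_can in the frame of carrier between -0.011 and 0.011 m and z of wide_can in the frame of carrier between 0.004 and 0.012 m and horizontal distance between middle_can and wide_can below 0.01 m and z of middle_can in the frame of carrier between 0.038 and 0.046 m and horizontal distance between small_can and middle_can below 0.01 m and z of small_can in the frame of carrier between 0.066 and 0.074 m and contact force between the fingers and small_can below 0.1 N), for 0.2 s.
5. the wedge is pressed down in the last gap by the gripper, not dropped (x of tall_can in the frame of carrier between 0.0355 and 0.0475 m and y of tall_can in the frame of carrier between -0.011 and 0.011 m and z of tall_can in the frame of carrier between 0.004 and 0.012 m and angle between each of tall_can, wide_can, middle_can, small_can, wedge's own z axis and vertical below 0.09 rad and x of wide_can in the frame of carrier between -0.0265 and -0.0145 m and y of wide_can in the frame of carrier between -0.011 and 0.011 m and z of wide_can in the frame of carrier between 0.004 and 0.012 m and horizontal distance between middle_can and wide_can below 0.01 m and z of middle_can in the frame of carrier between 0.038 and 0.046 m and horizontal distance between small_can and middle_can below 0.01 m and z of small_can in the frame of carrier between 0.066 and 0.074 m and z of wedge in the frame of carrier below 0.027 m and x of wedge in the frame of carrier between -0.068 and -0.056 m and y of wedge in the frame of carrier between -0.015 and 0.015 m and angle between the x axis of wedge and the x axis of carrier, either way round below 0.2 rad and contact force between wedge and wide_can above 1 N and contact force between the fingers and wedge above 1 N), for 0.05 s.
At the end, for the whole second after the job is handed in: Tall and widest can upright on deck, within 6 mm of their tight places along and 11 mm across the row; middle can on widest, smallest on middle, each centred to 10 mm; wedge upright, square to 0.2 rad, tip within 19 mm of the deck, bearing on the widest can with over 1 N; all released, at rest (x of tall_can in the frame of carrier between 0.0355 and 0.0475 m and y of tall_can in the frame of carrier between -0.011 and 0.011 m and z of tall_can in the frame of carrier between 0.004 and 0.012 m and angle between each of tall_can, wide_can, middle_can, small_can, wedge's own z axis and vertical below 0.09 rad and x of wide_can in the frame of carrier between -0.0265 and -0.0145 m and y of wide_can in the frame of carrier between -0.011 and 0.011 m and z of wide_can in the frame of carrier between 0.004 and 0.012 m and horizontal distance between middle_can and wide_can below 0.01 m and z of middle_can in the frame of carrier between 0.038 and 0.046 m and horizontal distance between small_can and middle_can below 0.01 m and z of small_can in the frame of carrier between 0.066 and 0.074 m and z of wedge in the frame of carrier below 0.027 m and x of wedge in the frame of carrier between -0.068 and -0.056 m and y of wedge in the frame of carrier between -0.015 and 0.015 m and angle between the x axis of wedge and the x axis of carrier, either way round below 0.2 rad and contact force between wedge and wide_can above 1 N and contact force between the fingers and tall_can below 0.1 N and contact force between the fingers and wide_can below 0.1 N and contact force between the fingers and middle_can below 0.1 N and contact force between the fingers and small_can below 0.1 N and contact force between the fingers and wedge below 0.1 N and linear speed of each of tall_can, wide_can, middle_can, small_can, wedge below 0.01 m/s); the robot touches nothing.
It fails at once if a bystander (bottle, jar or open can) is shifted more than 25 mm or tipped (distance of any of amber_bottle, white_jar, empty_can from where it was at the start of the episode above 0.025 m or angle between any of amber_bottle, white_jar, empty_can's own z axis and vertical above 0.4 rad).
It also fails if it takes over 131 s, if anything falls off the work surface, if the arm or the gripper's body presses on something with over 40 N, if the wrist force passes 120 N, or if a joint passes its speed limit or range.

## Working session

There is one attempt and no reset: what is moved stays moved. The work goes in short steps, Python scripts to look and compute and a tool call to move; the robot and the scene stay as the last step left them, time stands still between calls to the robot, and variables do not carry over. Pictures are saved under pics/ and viewed, at most 14 in all, crops included, and the job is handed in when it is done.

Besides the shell and the picture viewer there is one more tool, called after "Emit:" by a JSON object that holds its "fn" and its "kwargs", one argument or row to a line. send_rows: Moves the arm, as the interface text tells. Scaled input: -1 to 1 covers 15 cm each way for a shift and pi/4 rad each way for a turn. Its arguments: {"type":"object","properties":{"rows":{"type":"array","items":{"type":"object","properties":{"x":{"type":"number","minimum":-1,"maximum":1},"y":{"type":"number","minimum":-1,"maximum":1},"z":{"type":"number","minimum":-1,"maximum":1},"wx":{"type":"number","minimum":-1,"maximum":1},"wy":{"type":"number","minimum":-1,"maximum":1},"wz":{"type":"number","minimum":-1,"maximum":1},"hand":{"type":"number"}}}}},"required":["rows"]}

```bash
ls; mkdir -p pics
python3 - <<'E'
from plant import manip, grab_frame, calibration
import cv2,numpy as np
print(manip.state(), manip.tcp_to_grasp)
a=grab_frame("top");b=grab_frame("side")
cv2.imwrite("pics/top0.png",a);cv2.imwrite("pics/side0.png",b)
for n in("top","side"):
    c=calibration(n);print(n,c, -np.array(c["R"]).T@np.array(c["t"]))
E
```

```text
pics
{'time': 0.0, 'joint_pos': array([ 1.02396548e+00,  5.33416180e-02,  1.61430080e+00,  6.90985871e-06,
        1.47599939e+00, -1.18983029e-01]), 'joint_vel': array([-1.58637222e-03, -1.00916483e-03, -7.59433501e-04,  5.82706525e-05,
        7.19196217e-05,  4.14938899e-04]), 'joint_efforts': array([ 1.99218761e-03, -3.93693030e+01, -3.70174062e+01, -7.50699019e-05,
        7.33627821e-03,  9.24059634e-06]), 'tool_pos': array([0.25898165, 0.56813034, 0.23006841]), 'tool_rot': array([-3.38072509e-04,  2.12296200e-01,  9.77204827e-01, -9.67197095e-04]), 'contact_force': array([0.82549867, 0.61619294, 0.33805925]), 'ft_torque': array([-0.02563321,  0.01470597,  0.00302898]), 'grasp_force': 0.0, 'gripper_width': 0.9983761662026789} 0.0187
top {'camera_matrix': array([[422.82195267,   0.        , 275.8739092 ],
       [  0.        , 422.82195267, 207.90916871],
       [  0.        ,   0.        ,   1.        ]]), 'R': array([[-0.03020397, -0.99951085, -0.00811008],
       [-0.99314055,  0.03092643, -0.1127626 ],
       [ 0.11295825,  0.00464858, -0.99358886]]), 't': array([0.01622185, 0.58115113, 0.97626637])} [ 0.46737737 -0.00629726  1.03567106]
side {'camera_matrix': array([[542.76383595,   0.        , 271.71504338],
       [  0.        , 542.76383595, 207.92772206],
       [  0.        ,   0.        ,   1.        ]]), 'R': array([[ 0.89044803, -0.45503599,  0.00667428],
       [-0.24960327, -0.50060029, -0.82891348],
       [ 0.38052661,  0.73643846, -0.55933702]]), 't': array([-0.50165917,  0.17624237,  1.24038117])} [ 0.01869405 -1.05351039  0.84322899]
```

View pics/top0.png

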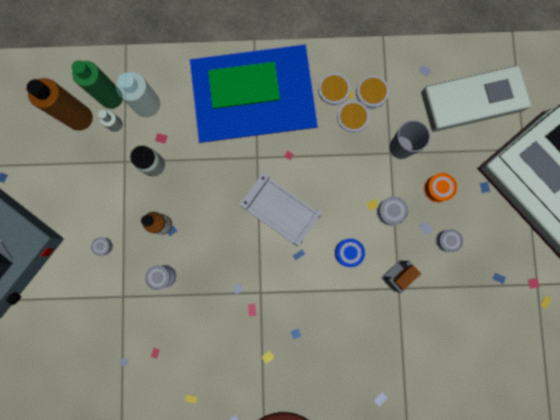

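View pics/side0.png

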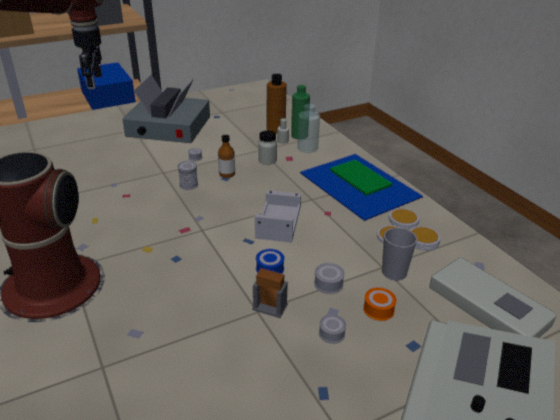

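Top view: image up is +x and left is +y. It shows the carrier at (281,210), tall can (160,277), small can (101,246), wide can (393,210), middle can (450,240), bottle (155,222), jar (146,160), open can (410,138) and wedge/holder (403,276). The blue (350,253) and orange (441,187) cans are look-alikes. The side view agrees: the carrier's high plate is at the far, left end.

```bash
cat > h.py <<'E'
import cv2,numpy as np
from plant import manip, grab_frame, calibration
from scipy.spatial.transform import Rotation as Ro
def ray(c,uv,z):
    K,R,t=[np.array(c[k]) for k in("camera_matrix","R","t")]
    C=-R.T@t; d=R.T@np.linalg.inv(K)@np.array([uv[0],uv[1],1.])
    return C+d*(z-C[2])/d[2]
def pix(c,X):
    K,R,t=[np.array(c[k]) for k in("camera_matrix","R","t")]
    p=K@(R@np.array(X)+t); return p[:2]/p[2]
def Rt(s): 
    q=s["tool_rot"]; return Ro.from_quat([q[1],q[2],q[3],q[0]]).as_matrix()
E
python3 - <<'E'
from h import *
a=cv2.imread("pics/top0.png"); c=calibration("top")
cr=a[130:300,80:480]
cv2.imwrite("pics/top0z.png",cv2.resize(cr,None,fx=2,fy=2,interpolation=cv2.INTER_CUBIC))
d=cv2.resize(a[165:255,230:330],None,fx=6,fy=6,interpolation=cv2.INTER_CUBIC)
e=cv2.resize(a[250:300,375:430],None,fx=4,fy=4,interpolation=cv2.INTER_CUBIC)
m=np.zeros((540,800,3),np.uint8); m[:, :600]=d[:540]; m[:200,600:800]=e[:,:200]
cv2.imwrite("pics/car0.png",m)
hsv=cv2.cvtColor(a,cv2.COLOR_BGR2HSV)
for n,u,z in(("tall",(160,277),.066),("small",(101,246),.024),("wide",(393,210),.034),("mid",(450,240),.028),("wedge",(406,274),.09),("car",(281,210),.008)):
    print(n,ray(c,u,z).round(3),hsv[u[1],u[0]],hsv[u[1]-25,u[0]+25])
E
```

```text
tall [0.428 0.266 0.066] [115  23 132] [ 34  29 151]
small [0.504 0.419 0.024] [113  25 131] [ 23  33 141]
wide [ 0.568 -0.28   0.034] [112  28 136] [ 32  27 143]
mid [ 0.493 -0.412  0.028] [113  23 131] [ 30  28 148]
wedge [ 0.419 -0.284  0.09 ] [ 13 188 106] [ 32  26 145]
car [ 0.579 -0.014  0.008] [109  23 158] [ 30  28 148]
```

View pics/top0z.png

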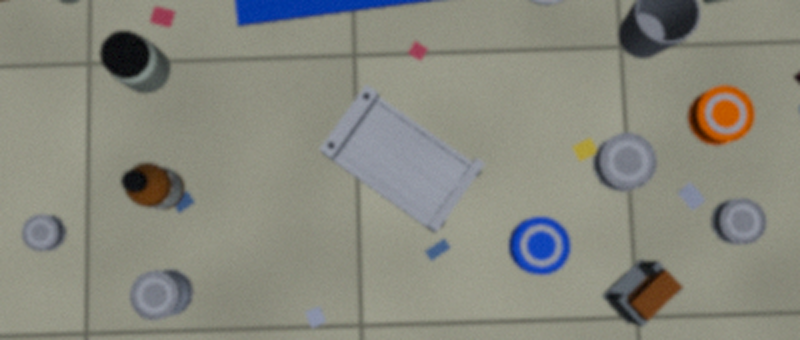

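View pics/car0.png

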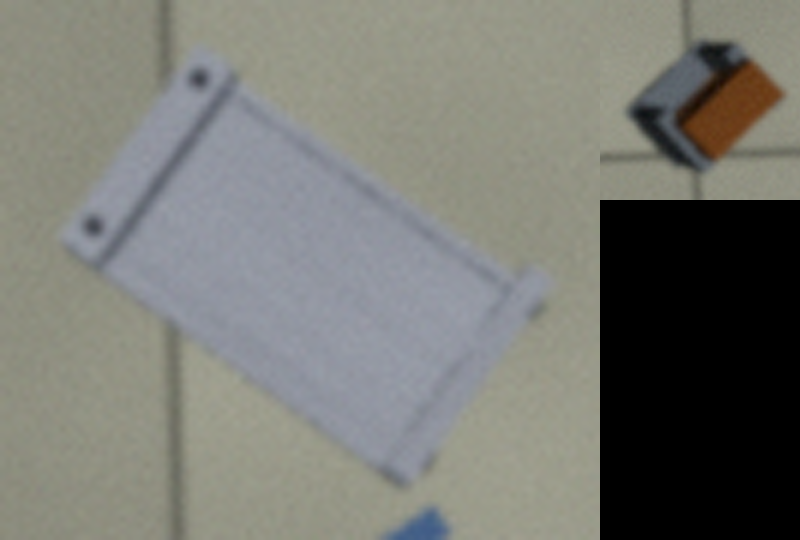

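The carrier is yawed about 55°, with the high plate (two bolt holes) at the upper left and the low stop at lower right (crop ~540,290 to 400,480). The wedge head shows as a brown quad, long side running to the upper right. Next I'll measure everything from masks.

Run:
```python
from h import *
a=cv2.imread("pics/top0.png"); c=calibration("top")
C=-np.array(c["R"]).T@np.array(c["t"])
hsv=cv2.cvtColor(a,cv2.COLOR_BGR2HSV)
m=cv2.inRange(hsv,(95,10,60),(135,70,255))
def comp(m,u):
    cs,_=cv2.findContours(m,cv2.RETR_EXTERNAL,cv2.CHAIN_APPROX_NONE)
    k=[x for x in cs if cv2.contourArea(x)>60]
    return max(k,key=lambda x:cv2.pointPolygonTest(x,u,True))[:,0,:].astype(float)
for n,u,h,r in(("tall",(160,277),.066,.028),("small",(101,246),.024,.022),("wide",(393,210),.034,.034),("mid",(450,240),.028,.0275)):
    k=comp(m,u); mid=ray(c,u,h)[:2]; o=mid-C[:2]; o/=np.linalg.norm(o); v=np.array([-o[1],o[0]])
    Ph=np.array([ray(c,q,h)[:2] for q in k]);P0=np.array([ray(c,q,0)[:2] for q in k])
    co=(Ph@o).max()-r; ci=(P0@o).min()+r; t=Ph@v; ct=(t.max()+t.min())/2
    print(n,"out",(co*o+ct*v).round(4),"in",(ci*o+ct*v).round(4),"width",t.max()-t.min())
# wedge head
w=cv2.inRange(hsv,(5,130,85),(22,255,255)); k=comp(w,(405,275))
P=np.array([ray(c,q,.092)[:2] for q in k]).astype(np.float32); R=cv2.minAreaRect(P*1000); print("wedge",R,cv2.boxPoints(R).round(0).tolist())
# carrier
k=comp(m,(281,210)); ap=cv2.approxPolyDP(k.astype(np.float32),4,True)[:,0]; print("car px",ap.round(0).tolist())
f=lambda x,y,z:ray(c,(230+x/6-.5,165+y/6-.5),z)[:2]
for n,p,q,z in(("hi in top",(233,76),(100,265),.068),("rail up in",(240,95),(505,285),.016),("rail lo out",(100,270),(385,465),.016),("rail up out",(240,82),(518,270),.016),("bolts",(199,77),(93,226),.068),("low in",(512,282),(395,470),.042),("low out",(551,280),(410,485),.042)):
    A,B=f(*p,z),f(*q,z);print(n,A.round(4),B.round(4),"len",np.linalg.norm(B-A).round(4),"ang",np.degrees(np.arctan2(*(B-A)[::-1])).round(1))
```

```text
tall out [0.4279 0.2714] in [0.4273 0.2758] width 0.05229170019096535
small out [0.5041 0.4215] in [0.5043 0.4244] width 0.039152909547953973
wide out [ 0.5674 -0.2796] in [ 0.5685 -0.2826] width 0.0645370124832278
mid out [ 0.4918 -0.4129] in [ 0.492  -0.4164] width 0.05097834025116843
wedge ((412.2795104980469, -287.30352783203125), (24.23784065246582, 51.84645462036133), 41.974613189697266) [[386.0, -276.0], [421.0, -315.0], [439.0, -298.0], [404.0, -260.0]]
car px [[262.0, 173.0], [241.0, 205.0], [297.0, 245.0], [320.0, 211.0]]
hi in top [0.6498 0.0136] [0.5778 0.0667] len 0.0895 ang 143.6
rail up in [0.6516 0.012 ] [ 0.5705 -0.0927] len 0.1325 ang -127.8
rail lo out [0.5817 0.0707] [ 0.4995 -0.0418] len 0.1393 ang -126.1
rail up out [0.657  0.0119] [ 0.5764 -0.0982] len 0.1364 ang -126.2
bolts [0.6498 0.0267] [0.5929 0.0691] len 0.0709 ang 143.3
low in [ 0.569  -0.0933] [ 0.4966 -0.0447] len 0.0871 ang 146.1
low out [ 0.5693 -0.1087] [ 0.4906 -0.0504] len 0.0979 ang 143.4
```

Emit:
{"fn": "send_rows", "kwargs": {
  "rows": [
    {"x": -0.18,"y": -0.13,"hand": 1},
    {"x": -0.18,"y": -0.13,"hand": 1},
    {"x": -0.18,"y": -0.13,"hand": 1},
    {"x": -0.18,"y": -0.13,"hand": 1},
    {"x": -0.18,"y": -0.13,"hand": 1},
    {"x": -0.18,"y": -0.13,"hand": 1},
    {"x": -0.18,"y": -0.13,"hand": 1},
    {"x": -0.18,"y": -0.13,"hand": 1},
    {"x": -0.18,"y": -0.13,"hand": 1},
    {"x": -0.22,"y": -0.15,"hand": 1}
  ]
}}

```text
invalid input at $.rows[0]: expected keys x, y, z, wx, wy, wz, hand
```

Emit:
{"fn": "send_rows", "kwargs": {
  "rows": [
    {"wz": 0.155,"hand": 1},
    {"wz": 0.155,"hand": 1},
    {"wz": 0.155,"hand": 1},
    {"wz": 0.155,"hand": 1},
    {"wz": 0.155,"hand": 1},
    {"wz": 0.155,"hand": 1},
    {"wz": 0.155,"hand": 1},
    {"wz": 0.155,"hand": 1},
    {"wz": 0.155,"hand": 1},
    {"wz": 0.155,"hand": 1}
  ]
}}

```text
invalid input at $.rows[0]: expected keys x, y, z, wx, wy, wz, hand
```

Emit:
{"fn": "send_rows", "kwargs": {
  "rows": [
    {"wz": 0.155,"hand": 1},
    {"wz": 0.155,"hand": 1},
    {"wz": 0.155,"hand": 1},
    {"wz": 0.155,"hand": 1},
    {"wz": 0.09,"hand": 1},
    {"hand": 1},
    {"hand": 1},
    {"hand": 1},
    {"hand": 1},
    {"hand": 1}
  ]
}}

```text
invalid input at $.rows[0]: expected keys x, y, z, wx, wy, wz, hand
```

Emit:
{"fn": "send_rows", "kwargs": {
  "rows": [
    {"x": -0.18,"y": -0.13,"z": 0,"wx": 0,"wy": 0,"wz": 0,"hand": 1},
    {"x": -0.18,"y": -0.13,"z": 0,"wx": 0,"wy": 0,"wz": 0,"hand": 1},
    {"x": -0.18,"y": -0.13,"z": 0,"wx": 0,"wy": 0,"wz": 0,"hand": 1},
    {"x": -0.18,"y": -0.13,"z": 0,"wx": 0,"wy": 0,"wz": 0,"hand": 1},
    {"x": -0.18,"y": -0.13,"z": 0,"wx": 0,"wy": 0,"wz": 0,"hand": 1},
    {"x": -0.18,"y": -0.13,"z": 0,"wx": 0,"wy": 0,"wz": 0,"hand": 1},
    {"x": -0.18,"y": -0.13,"z": 0,"wx": 0,"wy": 0,"wz": 0,"hand": 1},
    {"x": -0.18,"y": -0.13,"z": 0,"wx": 0,"wy": 0,"wz": 0,"hand": 1},
    {"x": -0.18,"y": -0.13,"z": 0,"wx": 0,"wy": 0,"wz": 0,"hand": 1},
    {"x": -0.22,"y": -0.15,"z": 0,"wx": 0,"wy": 0,"wz": 0,"hand": 1}
  ]
}}

```text
time: 0.93
tool_pos: [0.4281, 0.2729, 0.2309]
tool_rot: [-0.0, 0.212, 0.977, 0.0]
contact_force: [0.6, 0.4, -0.3]
gripper_width: 0.996
grasp_force: 0.0
```

Emit:
{"fn": "send_rows", "kwargs": {
  "rows": [
    {"x": 0,"y": 0,"z": 0,"wx": 0,"wy": 0,"wz": 0.155,"hand": 1},
    {"x": 0,"y": 0,"z": 0,"wx": 0,"wy": 0,"wz": 0.155,"hand": 1},
    {"x": 0,"y": 0,"z": 0,"wx": 0,"wy": 0,"wz": 0.155,"hand": 1},
    {"x": 0,"y": 0,"z": 0,"wx": 0,"wy": 0,"wz": 0.155,"hand": 1},
    {"x": 0,"y": 0,"z": 0,"wx": 0,"wy": 0,"wz": 0.155,"hand": 1},
    {"x": 0,"y": 0,"z": 0,"wx": 0,"wy": 0,"wz": 0.155,"hand": 1},
    {"x": 0,"y": 0,"z": 0,"wx": 0,"wy": 0,"wz": 0.155,"hand": 1},
    {"x": 0,"y": 0,"z": 0,"wx": 0,"wy": 0,"wz": 0.155,"hand": 1},
    {"x": 0,"y": 0,"z": 0,"wx": 0,"wy": 0,"wz": 0.155,"hand": 1},
    {"x": 0,"y": 0,"z": 0,"wx": 0,"wy": 0,"wz": 0.155,"hand": 1}
  ]
}}

```text
time: 1.77
tool_pos: [0.4279, 0.2738, 0.2307]
tool_rot: [-0.0, 0.735, 0.678, -0.0]
contact_force: [-0.2, -0.6, -1.0]
gripper_width: 0.998
grasp_force: 0.0
```

Emit:
{"fn": "send_rows", "kwargs": {
  "rows": [
    {"x": 0,"y": 0,"z": 0,"wx": 0,"wy": 0,"wz": 0.155,"hand": 1},
    {"x": 0,"y": 0,"z": 0,"wx": 0,"wy": 0,"wz": 0.155,"hand": 1},
    {"x": 0,"y": 0,"z": 0,"wx": 0,"wy": 0,"wz": 0.155,"hand": 1},
    {"x": 0,"y": 0,"z": 0,"wx": 0,"wy": 0,"wz": 0.155,"hand": 1},
    {"x": 0,"y": 0,"z": 0,"wx": 0,"wy": 0,"wz": 0.09,"hand": 1},
    {"x": 0,"y": 0,"z": 0,"wx": 0,"wy": 0,"wz": 0,"hand": 1},
    {"x": 0,"y": 0,"z": 0,"wx": 0,"wy": 0,"wz": 0,"hand": 1},
    {"x": 0,"y": 0,"z": 0,"wx": 0,"wy": 0,"wz": 0,"hand": 1},
    {"x": 0,"y": 0,"z": 0,"wx": 0,"wy": 0,"wz": 0,"hand": 1},
    {"x": 0,"y": 0,"z": 0,"wx": 0,"wy": 0,"wz": 0,"hand": 1}
  ]
}}

```text
time: 2.6
tool_pos: [0.4282, 0.274, 0.2312]
tool_rot: [-0.0, 0.892, 0.453, -0.0]
contact_force: [-0.2, -0.3, 0.6]
gripper_width: 1.004
grasp_force: 0.0
```

Run:
```python
from h import *
c=calibration("wrist");s=manip.state();a=grab_frame("wrist");cv2.imwrite("pics/w1.png",a)
R=np.array(c["R"]);C=-R.T@np.array(c["t"]);T=Rt(s)
print("cam in tool",T.T@(C-s["tool_pos"]),"axis",T.T@R[2],c["camera_matrix"][0][0])
print("exp can top px",pix(c,[.4277,.2735,.066]),"base",pix(c,[.4277,.2735,0]),s["joint_pos"])
```

```text
cam in tool [ 0.06706952 -0.00116334 -0.14229379] axis [-0.26135563  0.00119572  0.96524184] 328.4335025781068
exp can top px [286.46286043 199.09955243] base [286.28903581 186.75111237] [ 4.22677561e-01 -2.31361573e-01  1.87909753e+00  2.78244914e-05
  1.49401518e+00  1.05402358e+00]
```

View pics/w1.png

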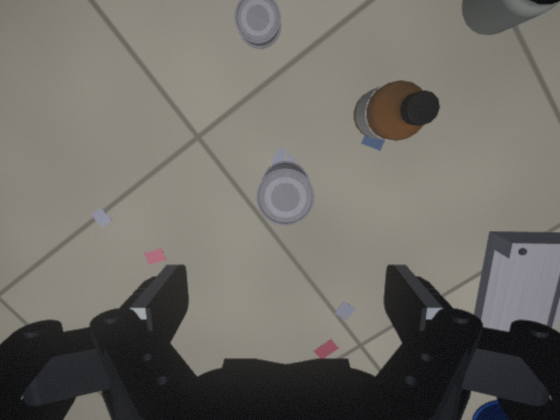

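Wrist view: the tall can's top is at (286,195) beneath the gripper, close to the prediction (286,199). The small can is at (258,18), the bottle at (395,110), and the carrier's high plate at (525,250).

```bash
cat >> h.py <<'E'
def comp(m,u):
    cs,_=cv2.findContours(m,cv2.RETR_EXTERNAL,cv2.CHAIN_APPROX_NONE)
    k=[x for x in cs if cv2.contourArea(x)>60]
    return max(k,key=lambda x:cv2.pointPolygonTest(x,(float(u[0]),float(u[1])),True))[:,0,:].astype(float)
def can(a,c,g,h,r,z0=0):
    "centre of a can near g standing at z0: outer rim at top, inner at base, corrected for mask erosion"
    m=cv2.inRange(cv2.cvtColor(a,cv2.COLOR_BGR2HSV),(95,10,50),(135,75,255))
    m=cv2.morphologyEx(m,cv2.MORPH_CLOSE,np.ones((5,5)))
    k=comp(m,pix(c,[*g,z0+h])); C=-np.array(c["R"]).T@np.array(c["t"])
    o=np.array(g)-C[:2]; o/=np.linalg.norm(o); v=np.array([-o[1],o[0]])
    Ph=np.array([ray(c,q,z0+h)[:2] for q in k]);P0=np.array([ray(c,q,z0)[:2] for q in k])
    t=Ph@v; w=t.max()-t.min(); e=r-w/2; ct=(t.max()+t.min())/2
    return ((Ph@o).max()+e-r)*o+ct*v, ((P0@o).min()-e+r)*o+ct*v, w
def to_tool(d,s=None):
    s=s or manip.state(); return Rt(s).T@np.array(d)*1000
E
python3 - <<'E'
from h import *
a=cv2.imread("pics/w1.png");c=calibration("wrist")
for n,g,h,r in(("tall",(.4277,.2735),.066,.028),("small",(.504,.423),.024,.022)):
    print(n,*can(a,c,g,h,r))
E
```

```text
tall [0.42769019 0.27573779] [0.43659411 0.28829759] 0.05349885547334507
small [0.50308215 0.42194139] [0.50422721 0.42484928] 0.041759051220568444
```

Emit:
{"fn": "send_rows", "kwargs": {
  "rows": [
    {"x": 0,"y": 0,"z": 0.2,"wx": 0,"wy": 0,"wz": 0,"hand": 1},
    {"x": 0,"y": 0,"z": 0.2,"wx": 0,"wy": 0,"wz": 0,"hand": 1},
    {"x": 0,"y": 0,"z": 0.2,"wx": 0,"wy": 0,"wz": 0,"hand": 1},
    {"x": 0,"y": 0,"z": 0.2,"wx": 0,"wy": 0,"wz": 0,"hand": 1},
    {"x": 0,"y": 0,"z": 0.2,"wx": 0,"wy": 0,"wz": 0,"hand": 1},
    {"x": 0,"y": 0,"z": 0.2,"wx": 0,"wy": 0,"wz": 0,"hand": 1},
    {"x": 0,"y": 0,"z": 0.17,"wx": 0,"wy": 0,"wz": 0,"hand": 1},
    {"x": 0,"y": 0,"z": 0,"wx": 0,"wy": 0,"wz": 0,"hand": -1},
    {"x": 0,"y": 0,"z": 0,"wx": 0,"wy": 0,"wz": 0,"hand": -1},
    {"x": 0,"y": 0,"z": 0,"wx": 0,"wy": 0,"wz": 0,"hand": -1}
  ]
}}

```text
time: 3.48
tool_pos: [0.4294, 0.2745, 0.0276]
tool_rot: [0.0, 0.892, 0.452, 0.001]
contact_force: [0.7, 0.5, -1.1]
gripper_width: 0.645
grasp_force: 63.4
```

Emit:
{"fn": "send_rows", "kwargs": {
  "rows": [
    {"x": 0,"y": 0,"z": -0.23,"wx": 0,"wy": 0,"wz": 0,"hand": -1},
    {"x": 0,"y": 0,"z": -0.23,"wx": 0,"wy": 0,"wz": 0,"hand": -1},
    {"x": 0,"y": 0,"z": -0.23,"wx": 0,"wy": 0,"wz": 0,"hand": -1},
    {"x": 0,"y": 0,"z": -0.23,"wx": 0,"wy": 0,"wz": 0,"hand": -1},
    {"x": 0,"y": 0,"z": -0.23,"wx": 0,"wy": 0,"wz": 0,"hand": -1},
    {"x": 0,"y": 0,"z": -0.23,"wx": 0,"wy": 0,"wz": 0,"hand": -1},
    {"x": -0.11,"y": 0.21,"z": 0,"wx": 0,"wy": 0,"wz": 0,"hand": -1},
    {"x": -0.11,"y": 0.21,"z": 0,"wx": 0,"wy": 0,"wz": 0,"hand": -1},
    {"x": -0.11,"y": 0.21,"z": 0,"wx": 0,"wy": 0,"wz": 0,"hand": -1},
    {"x": -0.11,"y": 0.21,"z": 0,"wx": 0,"wy": 0,"wz": 0,"hand": -1}
  ]
}}

```text
time: 4.32
tool_pos: [0.4921, 0.1452, 0.2362]
tool_rot: [0.001, 0.892, 0.453, 0.003]
contact_force: [0.7, 1.1, -1.4]
gripper_width: 0.643
grasp_force: 64.3
```

Emit:
{"fn": "send_rows", "kwargs": {
  "rows": [
    {"x": -0.11,"y": 0.21,"z": 0,"wx": 0,"wy": 0,"wz": 0,"hand": -1},
    {"x": -0.11,"y": 0.21,"z": 0,"wx": 0,"wy": 0,"wz": 0,"hand": -1},
    {"x": -0.11,"y": 0.21,"z": 0,"wx": 0,"wy": 0,"wz": 0,"hand": -1},
    {"x": -0.11,"y": 0.21,"z": 0,"wx": 0,"wy": 0,"wz": 0,"hand": -1},
    {"x": -0.11,"y": 0.21,"z": 0,"wx": 0,"wy": 0,"wz": 0,"hand": -1},
    {"x": 0,"y": 0.02,"z": 0,"wx": 0,"wy": 0,"wz": 0,"hand": -1},
    {"x": 0,"y": 0,"z": 0,"wx": 0,"wy": 0,"wz": 0,"hand": -1},
    {"x": 0,"y": 0,"z": 0,"wx": 0,"wy": 0,"wz": 0,"hand": -1},
    {"x": 0,"y": 0,"z": 0,"wx": 0,"wy": 0,"wz": 0,"hand": -1},
    {"x": 0,"y": 0,"z": 0,"wx": 0,"wy": 0,"wz": 0,"hand": -1}
  ]
}}

```text
time: 5.15
tool_pos: [0.5714, -0.0139, 0.2335]
tool_rot: [0.0, 0.891, 0.453, 0.0]
contact_force: [0.4, -0.6, -1.2]
gripper_width: 0.641
grasp_force: 64.6
```

Run:
```python
from h import *
import pickle
c=calibration("wrist");s=manip.state();a=grab_frame("wrist");cv2.imwrite("pics/w2.png",a);pickle.dump((c,s),open("w2.pkl","wb"))
print(s["tool_pos"],s["grasp_force"],s["gripper_width"])
```

```text
[ 0.57141114 -0.01385803  0.2334981 ] 64.56164360046387 0.6407485817280104
```

View pics/w2.png

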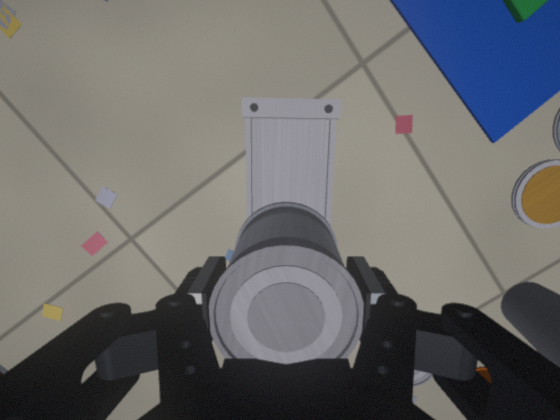

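Looking down on the carrier: high plate top at rows 98–118, columns 242–339, bolts at (254,107) and (329,108), with the rails running down at columns ~247 and ~335. The tall can is held centrally and upright.

Run:
```python
from h import *
import pickle
c,s=pickle.load(open("w2.pkl","rb"));a=cv2.imread("pics/w2.png")
m=cv2.inRange(cv2.cvtColor(a,cv2.COLOR_BGR2HSV),(95,10,50),(135,75,255))
g=cv2.GaussianBlur(cv2.cvtColor(a,cv2.COLOR_BGR2GRAY),(3,3),0).astype(float)
L,Rr=[],[]
for r in range(135,192,5):
    q=np.where(m[r,235:350])[0]+235; L.append(ray(c,(q.min()-.5,r),.016)[:2]);Rr.append(ray(c,(q.max()+.5,r),.016)[:2])
L,Rr=np.array(L),np.array(Rr)
for n,P in(("L",L),("R",Rr)):
    vx,vy,x,y=cv2.fitLine(P.astype(np.float32)*100,cv2.DIST_HUBER,0,.01,.01).ravel()
    print(n,np.degrees(np.arctan2(vy,vx)),P[0],P[-1])
print("rail mid",((L+Rr)/2).mean(0).round(4),"width",np.linalg.norm(L-Rr,axis=1).round(4))
q=np.where(m[107,220:360])[0]+220;print("plate cols",q.min(),q.max())
q=[np.where(m[60:110,x])[0].min()+60 for x in(265,290,315)]
print("plate outer rows",q,"profile",g[108:126,290].round(0),g[108:126,270].round(0))
d=np.array([np.cos(np.radians(53.8)),np.sin(np.radians(53.8))]);n=np.array([-d[1],d[0]])
for nm,uv,z in(("bolts",(291.5,107.5),.068),("inner",(290.5,118),.068),("outer",(290.5,98),.068)):
    P=ray(c,uv,z)[:2];print(nm,P.round(4),"along",P@d,"across",P@n)
print("rail across",((L+Rr)/2@n).round(4),"tcp along/across",s["tool_pos"][:2]@d,s["tool_pos"][:2]@n)
```

```text
L 52.43015 [0.57028226 0.05840594] [0.53463128 0.01082321]
R 52.637123 [0.64688558 0.00257759] [ 0.61101922 -0.04488143]
rail mid [0.591 0.007] width [0.0948 0.0941 0.0945 0.0937 0.0952 0.0934 0.0938 0.0941 0.0945 0.0938
 0.0942 0.0945]
plate cols 243 339
plate outer rows [np.int64(99), np.int64(99), np.int64(99)] profile [147. 148. 148. 148. 148. 148. 148. 148. 145. 138. 134. 141. 147. 149.
 149. 150. 150. 149.] [148. 148. 148. 149. 149. 149. 149. 148. 142. 134. 136. 145. 148. 149.
 149. 149. 149. 149.]
bolts [0.6238 0.0505] along 0.4092240728617249 across -0.4735483242696662
inner [0.6178 0.0438] along 0.4002339792306231 across -0.4727084602267689
outer [0.6278 0.0576] along 0.4172322441778431 across -0.47260949902534233
rail across [-0.4731 -0.4737 -0.4726 -0.4732 -0.4727 -0.4727 -0.4727 -0.4727 -0.4728
 -0.4723 -0.4723 -0.4723] tcp along/across 0.32629577851723507 -0.46929073630433793
```

Emit:
{"fn": "send_rows", "kwargs": {
  "rows": [
    {"x": 0.135,"y": 0.012,"z": 0,"wx": 0,"wy": 0,"wz": 0,"hand": -1},
    {"x": 0.135,"y": 0.012,"z": 0,"wx": 0,"wy": 0,"wz": 0,"hand": -1},
    {"x": 0,"y": 0,"z": 0,"wx": 0,"wy": 0,"wz": 0,"hand": -1},
    {"x": 0,"y": 0,"z": 0.23,"wx": 0,"wy": 0,"wz": 0,"hand": -1},
    {"x": 0,"y": 0,"z": 0.23,"wx": 0,"wy": 0,"wz": 0,"hand": -1},
    {"x": 0,"y": 0,"z": 0.23,"wx": 0,"wy": 0,"wz": 0,"hand": -1},
    {"x": 0,"y": 0,"z": 0.22,"wx": 0,"wy": 0,"wz": 0,"hand": -1},
    {"x": 0,"y": 0,"z": 0.2,"wx": 0,"wy": 0,"wz": 0,"hand": -1},
    {"x": 0,"y": 0,"z": 0.17,"wx": 0,"wy": 0,"wz": 0,"hand": -1},
    {"x": 0,"y": 0,"z": 0,"wx": 0,"wy": 0,"wz": 0,"hand": -1}
  ]
}}

```text
time: 6.03
tool_pos: [0.5944, 0.0162, 0.0355]
tool_rot: [-0.002, 0.892, 0.453, -0.004]
contact_force: [-0.2, 0.6, -2.8]
gripper_width: 0.641
grasp_force: 67.9
```

Emit:
{"fn": "send_rows", "kwargs": {
  "rows": [
    {"x": 0.007,"y": 0,"z": 0,"wx": 0,"wy": 0,"wz": 0,"hand": -1},
    {"x": 0.007,"y": 0,"z": 0,"wx": 0,"wy": 0,"wz": 0,"hand": -1},
    {"x": 0,"y": 0,"z": 0,"wx": 0,"wy": 0,"wz": 0,"hand": -1},
    {"x": 0,"y": 0,"z": 0,"wx": 0,"wy": 0,"wz": 0,"hand": -1},
    {"x": 0,"y": 0,"z": 0,"wx": 0,"wy": 0,"wz": 0,"hand": -1},
    {"x": 0,"y": 0,"z": 0,"wx": 0,"wy": 0,"wz": 0,"hand": -1},
    {"x": 0,"y": 0,"z": 0,"wx": 0,"wy": 0,"wz": 0,"hand": -1},
    {"x": 0,"y": 0,"z": 0,"wx": 0,"wy": 0,"wz": 0,"hand": -1},
    {"x": 0,"y": 0,"z": 0,"wx": 0,"wy": 0,"wz": 0,"hand": -1},
    {"x": 0,"y": 0,"z": 0,"wx": 0,"wy": 0,"wz": 0,"hand": -1}
  ]
}}

```text
time: 6.87
tool_pos: [0.5997, 0.0172, 0.0407]
tool_rot: [-0.0, 0.892, 0.452, -0.0]
contact_force: [0.3, -0.5, -1.8]
gripper_width: 0.642
grasp_force: 67.9
```

Emit:
{"fn": "send_rows", "kwargs": {
  "rows": [
    {"x": 0.007,"y": 0,"z": 0,"wx": 0,"wy": 0,"wz": 0,"hand": -1},
    {"x": 0.007,"y": 0,"z": 0,"wx": 0,"wy": 0,"wz": 0,"hand": -1},
    {"x": 0,"y": 0,"z": 0,"wx": 0,"wy": 0,"wz": 0,"hand": -1},
    {"x": 0,"y": 0,"z": 0,"wx": 0,"wy": 0,"wz": 0,"hand": -1},
    {"x": 0,"y": 0,"z": 0,"wx": 0,"wy": 0,"wz": 0,"hand": -1},
    {"x": 0,"y": 0,"z": 0,"wx": 0,"wy": 0,"wz": 0,"hand": -1},
    {"x": 0,"y": 0,"z": 0,"wx": 0,"wy": 0,"wz": 0,"hand": -1},
    {"x": 0,"y": 0,"z": 0,"wx": 0,"wy": 0,"wz": 0,"hand": -1},
    {"x": 0,"y": 0,"z": 0,"wx": 0,"wy": 0,"wz": 0,"hand": -1},
    {"x": 0,"y": 0,"z": 0,"wx": 0,"wy": 0,"wz": 0,"hand": -1}
  ]
}}

```text
time: 7.7
tool_pos: [0.601, 0.0188, 0.0408]
tool_rot: [0.0, 0.892, 0.452, -0.0]
contact_force: [0.1, 0.1, -1.9]
gripper_width: 0.645
grasp_force: 67.9
```

Emit:
{"fn": "send_rows", "kwargs": {
  "rows": [
    {"x": 0.007,"y": 0,"z": 0,"wx": 0,"wy": 0,"wz": 0,"hand": -1},
    {"x": 0.007,"y": 0,"z": 0,"wx": 0,"wy": 0,"wz": 0,"hand": -1},
    {"x": 0,"y": 0,"z": 0,"wx": 0,"wy": 0,"wz": 0,"hand": -1},
    {"x": 0,"y": 0,"z": 0,"wx": 0,"wy": 0,"wz": 0,"hand": -1},
    {"x": 0,"y": 0,"z": 0,"wx": 0,"wy": 0,"wz": 0,"hand": -1},
    {"x": 0,"y": 0,"z": 0,"wx": 0,"wy": 0,"wz": 0,"hand": -1},
    {"x": 0,"y": 0,"z": 0,"wx": 0,"wy": 0,"wz": 0,"hand": -1},
    {"x": 0,"y": 0,"z": 0,"wx": 0,"wy": 0,"wz": 0,"hand": -1},
    {"x": 0,"y": 0,"z": 0,"wx": 0,"wy": 0,"wz": 0,"hand": -1},
    {"x": 0,"y": 0,"z": 0,"wx": 0,"wy": 0,"wz": 0,"hand": -1}
  ]
}}

```text
time: 8.53
tool_pos: [0.6022, 0.0205, 0.0408]
tool_rot: [0.0, 0.892, 0.452, -0.0]
contact_force: [-2.2, -1.8, -1.5]
gripper_width: 0.643
grasp_force: 68.0
```

Contact with the plate at along = 0.3722 puts the carrier centre at 0.3307, matching the wrist-view measurement. I'll lower and release the can, then head for the wide can.

Emit:
{"fn": "send_rows", "kwargs": {
  "rows": [
    {"x": -0.004,"y": 0,"z": 0.02,"wx": 0,"wy": 0,"wz": 0,"hand": -1},
    {"x": 0,"y": 0,"z": 0.013,"wx": 0,"wy": 0,"wz": 0,"hand": -1},
    {"x": 0,"y": 0,"z": 0,"wx": 0,"wy": 0,"wz": 0,"hand": -1},
    {"x": 0,"y": 0,"z": 0,"wx": 0,"wy": 0,"wz": 0,"hand": -1},
    {"x": 0,"y": 0,"z": 0,"wx": 0,"wy": 0,"wz": 0,"hand": 1},
    {"x": 0,"y": 0,"z": 0,"wx": 0,"wy": 0,"wz": 0,"hand": 1},
    {"x": 0,"y": 0,"z": 0,"wx": 0,"wy": 0,"wz": 0,"hand": 1},
    {"x": 0,"y": 0,"z": 0,"wx": 0,"wy": 0,"wz": 0,"hand": 1},
    {"x": 0,"y": 0,"z": 0,"wx": 0,"wy": 0,"wz": 0,"hand": 1},
    {"x": 0,"y": 0,"z": 0,"wx": 0,"wy": 0,"wz": 0,"hand": 1}
  ]
}}

```text
time: 9.37
tool_pos: [0.602, 0.0201, 0.0361]
tool_rot: [0.0, 0.892, 0.452, 0.0]
contact_force: [0.0, 0.1, -0.3]
gripper_width: 0.997
grasp_force: 0.0
```

Emit:
{"fn": "send_rows", "kwargs": {
  "rows": [
    {"x": 0,"y": 0,"z": -0.22,"wx": 0,"wy": 0,"wz": 0,"hand": 1},
    {"x": 0,"y": 0,"z": -0.22,"wx": 0,"wy": 0,"wz": 0,"hand": 1},
    {"x": 0,"y": 0,"z": -0.22,"wx": 0,"wy": 0,"wz": 0,"hand": 1},
    {"x": 0,"y": 0,"z": -0.22,"wx": 0,"wy": 0,"wz": 0,"hand": 1},
    {"x": 0,"y": 0,"z": -0.22,"wx": 0,"wy": 0,"wz": 0,"hand": 1},
    {"x": -0.22,"y": 0.125,"z": 0,"wx": 0,"wy": 0,"wz": 0,"hand": 1},
    {"x": -0.22,"y": 0.125,"z": 0,"wx": 0,"wy": 0,"wz": 0,"hand": 1},
    {"x": -0.22,"y": 0.125,"z": 0,"wx": 0,"wy": 0,"wz": 0,"hand": 1},
    {"x": -0.22,"y": 0.125,"z": 0,"wx": 0,"wy": 0,"wz": 0,"hand": 1},
    {"x": -0.22,"y": 0.125,"z": 0,"wx": 0,"wy": 0,"wz": 0,"hand": 1}
  ]
}}

```text
time: 10.2
tool_pos: [0.5796, -0.17, 0.2012]
tool_rot: [0.0, 0.892, 0.453, 0.0]
contact_force: [0.1, 0.1, -0.2]
gripper_width: 0.996
grasp_force: 0.0
```

Emit:
{"fn": "send_rows", "kwargs": {
  "rows": [
    {"x": -0.22,"y": 0.125,"z": 0,"wx": 0,"wy": 0,"wz": 0,"hand": 1},
    {"x": -0.22,"y": 0.125,"z": 0,"wx": 0,"wy": 0,"wz": 0,"hand": 1},
    {"x": -0.22,"y": 0.125,"z": 0,"wx": 0,"wy": 0,"wz": 0,"hand": 1},
    {"x": 0,"y": 0,"z": 0,"wx": 0,"wy": 0,"wz": 0,"hand": 1},
    {"x": 0,"y": 0,"z": 0,"wx": 0,"wy": 0,"wz": 0,"hand": 1},
    {"x": 0,"y": 0,"z": 0,"wx": 0,"wy": 0,"wz": 0,"hand": 1},
    {"x": 0,"y": 0,"z": 0,"wx": 0,"wy": 0,"wz": 0,"hand": 1},
    {"x": 0,"y": 0,"z": 0,"wx": 0,"wy": 0,"wz": 0,"hand": 1},
    {"x": 0,"y": 0,"z": 0,"wx": 0,"wy": 0,"wz": 0,"hand": 1},
    {"x": 0,"y": 0,"z": 0,"wx": 0,"wy": 0,"wz": 0,"hand": 1}
  ]
}}

```text
time: 11.03
tool_pos: [0.5673, -0.2805, 0.2009]
tool_rot: [0.0, 0.892, 0.453, 0.0]
contact_force: [0.7, 0.2, -0.1]
gripper_width: 0.998
grasp_force: 0.0
```

```bash
cat > look.py <<'E'
from h import *
import sys,pickle
def look(n):
    c=calibration("wrist");s=manip.state();a=grab_frame("wrist");cv2.imwrite(f"pics/{n}.png",a);pickle.dump((c,s),open(f"{n}.pkl","wb"))
    return a,c,s
E
python3 - <<'E'
from look import *
a,c,s=look("w3")
t=grab_frame("top");cv2.imwrite("pics/top3.png",t)
A,B,w=can(a,c,(.568,-.281),.034,.034);print(A,B,w,s["tool_pos"])
print("to go tool mm",to_tool([*((A+B)/2-s["tool_pos"][:2]),0],s))
print("tall from top view",*can(t,calibration("top"),(.60,.019),.066,.028,.008))
m=np.hstack([a[60:360,120:460],cv2.resize(t[165:255,230:330],(340,300),interpolation=cv2.INTER_CUBIC)]);cv2.imwrite("pics/m3.png",m)
E
```

```text
[ 0.56742656 -0.27830896] [ 0.56730834 -0.2784817 ] 0.0646964595671875 [ 0.567258  -0.2805471  0.2009412]
to go tool mm [ 1.80254680e+00 -1.18022872e+00  6.77853114e-06]
tall from top view [ 0.57815043 -0.01185875] [ 0.57297127 -0.01284665] 0.17344997772253098
```

View pics/m3.png

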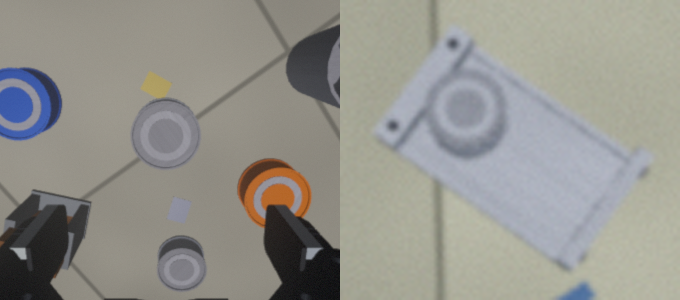

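Left (wrist): wide can at (166,133), directly below, with orange (275,195) and the holder (50,220) clear of the fingers. Right (top): the tall can stands in the carrier against the high plate.

Emit:
{"fn": "send_rows", "kwargs": {
  "rows": [
    {"x": 0.012,"y": -0.008,"z": 0.2,"wx": 0,"wy": 0,"wz": 0,"hand": 1},
    {"x": 0,"y": 0,"z": 0.2,"wx": 0,"wy": 0,"wz": 0,"hand": 1},
    {"x": 0,"y": 0,"z": 0.2,"wx": 0,"wy": 0,"wz": 0,"hand": 1},
    {"x": 0,"y": 0,"z": 0.2,"wx": 0,"wy": 0,"wz": 0,"hand": 1},
    {"x": 0,"y": 0,"z": 0.2,"wx": 0,"wy": 0,"wz": 0,"hand": 1},
    {"x": 0,"y": 0,"z": 0.2,"wx": 0,"wy": 0,"wz": 0,"hand": 1},
    {"x": 0,"y": 0,"z": 0.1,"wx": 0,"wy": 0,"wz": 0,"hand": 1},
    {"x": 0,"y": 0,"z": 0,"wx": 0,"wy": 0,"wz": 0,"hand": -1},
    {"x": 0,"y": 0,"z": 0,"wx": 0,"wy": 0,"wz": 0,"hand": -1},
    {"x": 0,"y": 0,"z": 0,"wx": 0,"wy": 0,"wz": 0,"hand": -1}
  ]
}}

```text
time: 11.97
tool_pos: [0.5684, -0.2801, 0.0079]
tool_rot: [0.001, 0.892, 0.452, 0.001]
contact_force: [1.0, 0.3, -0.7]
gripper_width: 0.779
grasp_force: 66.8
```

Emit:
{"fn": "send_rows", "kwargs": {
  "rows": [
    {"x": 0,"y": 0,"z": -0.25,"wx": 0,"wy": 0,"wz": 0,"hand": -1},
    {"x": 0,"y": 0,"z": -0.25,"wx": 0,"wy": 0,"wz": 0,"hand": -1},
    {"x": 0,"y": 0,"z": -0.25,"wx": 0,"wy": 0,"wz": 0,"hand": -1},
    {"x": 0,"y": 0,"z": -0.25,"wx": 0,"wy": 0,"wz": 0,"hand": -1},
    {"x": 0.187,"y": -0.144,"z": 0,"wx": 0,"wy": 0,"wz": 0,"hand": -1},
    {"x": 0.187,"y": -0.144,"z": 0,"wx": 0,"wy": 0,"wz": 0,"hand": -1},
    {"x": 0.187,"y": -0.144,"z": 0,"wx": 0,"wy": 0,"wz": 0,"hand": -1},
    {"x": 0.187,"y": -0.144,"z": 0,"wx": 0,"wy": 0,"wz": 0,"hand": -1},
    {"x": 0.187,"y": -0.144,"z": 0,"wx": 0,"wy": 0,"wz": 0,"hand": -1},
    {"x": 0.187,"y": -0.144,"z": 0,"wx": 0,"wy": 0,"wz": 0,"hand": -1}
  ]
}}

```text
time: 12.8
tool_pos: [0.5627, -0.0657, 0.1589]
tool_rot: [0.002, 0.892, 0.452, 0.002]
contact_force: [0.5, 1.2, -1.0]
gripper_width: 0.777
grasp_force: 67.8
```

Emit:
{"fn": "send_rows", "kwargs": {
  "rows": [
    {"x": 0.187,"y": -0.144,"z": 0,"wx": 0,"wy": 0,"wz": 0,"hand": -1},
    {"x": 0,"y": 0,"z": 0,"wx": 0,"wy": 0,"wz": 0,"hand": -1},
    {"x": 0,"y": 0,"z": 0,"wx": 0,"wy": 0,"wz": 0,"hand": -1},
    {"x": 0,"y": 0,"z": 0,"wx": 0,"wy": 0,"wz": 0,"hand": -1},
    {"x": 0,"y": 0,"z": 0.2,"wx": 0,"wy": 0,"wz": 0,"hand": -1},
    {"x": 0,"y": 0,"z": 0.2,"wx": 0,"wy": 0,"wz": 0,"hand": -1},
    {"x": 0,"y": 0,"z": 0.2,"wx": 0,"wy": 0,"wz": 0,"hand": -1},
    {"x": 0,"y": 0,"z": 0,"wx": 0,"wy": 0,"wz": 0,"hand": -1},
    {"x": 0,"y": 0,"z": 0,"wx": 0,"wy": 0,"wz": 0,"hand": -1},
    {"x": 0,"y": 0,"z": 0,"wx": 0,"wy": 0,"wz": 0,"hand": -1}
  ]
}}

```text
time: 13.63
tool_pos: [0.5625, -0.0328, 0.068]
tool_rot: [0.001, 0.892, 0.452, 0.001]
contact_force: [0.2, 0.4, -0.1]
gripper_width: 0.778
grasp_force: 67.8
```

Emit:
{"fn": "send_rows", "kwargs": {
  "rows": [
    {"x": 0,"y": 0,"z": 0.15,"wx": 0,"wy": 0,"wz": 0,"hand": -1},
    {"x": 0,"y": 0,"z": 0.15,"wx": 0,"wy": 0,"wz": 0,"hand": -1},
    {"x": 0,"y": 0,"z": 0,"wx": 0,"wy": 0,"wz": 0,"hand": -1},
    {"x": 0,"y": 0,"z": 0,"wx": 0,"wy": 0,"wz": 0,"hand": -1},
    {"x": 0,"y": 0,"z": 0,"wx": 0,"wy": 0,"wz": 0,"hand": -1},
    {"x": 0.007,"y": 0,"z": 0,"wx": 0,"wy": 0,"wz": 0,"hand": -1},
    {"x": 0.007,"y": 0,"z": 0,"wx": 0,"wy": 0,"wz": 0,"hand": -1},
    {"x": 0,"y": 0,"z": 0,"wx": 0,"wy": 0,"wz": 0,"hand": -1},
    {"x": 0,"y": 0,"z": 0,"wx": 0,"wy": 0,"wz": 0,"hand": -1},
    {"x": 0,"y": 0,"z": 0,"wx": 0,"wy": 0,"wz": 0,"hand": -1}
  ]
}}

```text
time: 14.47
tool_pos: [0.5625, -0.0299, 0.0213]
tool_rot: [0.0, 0.892, 0.452, 0.0]
contact_force: [-0.0, 0.2, -0.9]
gripper_width: 0.78
grasp_force: 67.8
```

Emit:
{"fn": "send_rows", "kwargs": {
  "rows": [
    {"x": 0.007,"y": 0,"z": 0,"wx": 0,"wy": 0,"wz": 0,"hand": -1},
    {"x": 0.007,"y": 0,"z": 0,"wx": 0,"wy": 0,"wz": 0,"hand": -1},
    {"x": 0,"y": 0,"z": 0,"wx": 0,"wy": 0,"wz": 0,"hand": -1},
    {"x": 0,"y": 0,"z": 0,"wx": 0,"wy": 0,"wz": 0,"hand": -1},
    {"x": 0,"y": 0,"z": 0,"wx": 0,"wy": 0,"wz": 0,"hand": -1},
    {"x": 0,"y": 0,"z": 0,"wx": 0,"wy": 0,"wz": 0,"hand": -1},
    {"x": 0,"y": 0,"z": 0,"wx": 0,"wy": 0,"wz": 0,"hand": -1},
    {"x": 0,"y": 0,"z": 0,"wx": 0,"wy": 0,"wz": 0,"hand": -1},
    {"x": 0,"y": 0,"z": 0,"wx": 0,"wy": 0,"wz": 0,"hand": -1},
    {"x": 0,"y": 0,"z": 0,"wx": 0,"wy": 0,"wz": 0,"hand": -1}
  ]
}}

```text
time: 15.3
tool_pos: [0.5636, -0.0283, 0.0209]
tool_rot: [0.0, 0.892, 0.452, 0.0]
contact_force: [0.3, -0.2, -1.2]
gripper_width: 0.774
grasp_force: 67.8
```

Emit:
{"fn": "send_rows", "kwargs": {
  "rows": [
    {"x": 0.007,"y": 0,"z": 0,"wx": 0,"wy": 0,"wz": 0,"hand": -1},
    {"x": 0,"y": 0,"z": 0,"wx": 0,"wy": 0,"wz": 0,"hand": -1},
    {"x": 0,"y": 0,"z": 0,"wx": 0,"wy": 0,"wz": 0,"hand": -1},
    {"x": 0,"y": 0,"z": 0,"wx": 0,"wy": 0,"wz": 0,"hand": -1},
    {"x": 0,"y": 0,"z": 0,"wx": 0,"wy": 0,"wz": 0,"hand": -1},
    {"x": 0,"y": 0,"z": 0,"wx": 0,"wy": 0,"wz": 0,"hand": -1},
    {"x": 0,"y": 0,"z": 0,"wx": 0,"wy": 0,"wz": 0,"hand": -1},
    {"x": 0,"y": 0,"z": 0,"wx": 0,"wy": 0,"wz": 0,"hand": -1},
    {"x": 0,"y": 0,"z": 0,"wx": 0,"wy": 0,"wz": 0,"hand": -1},
    {"x": 0,"y": 0,"z": 0,"wx": 0,"wy": 0,"wz": 0,"hand": -1}
  ]
}}

```text
time: 16.13
tool_pos: [0.5638, -0.0279, 0.0208]
tool_rot: [0.0, 0.892, 0.452, -0.001]
contact_force: [-2.8, -3.8, 0.1]
gripper_width: 0.777
grasp_force: 67.8
```

Emit:
{"fn": "send_rows", "kwargs": {
  "rows": [
    {"x": 0.007,"y": 0,"z": 0,"wx": 0,"wy": 0,"wz": 0,"hand": -1},
    {"x": 0,"y": 0,"z": 0,"wx": 0,"wy": 0,"wz": 0,"hand": -1},
    {"x": 0,"y": 0,"z": 0,"wx": 0,"wy": 0,"wz": 0,"hand": -1},
    {"x": 0,"y": 0,"z": 0,"wx": 0,"wy": 0,"wz": 0,"hand": -1},
    {"x": 0,"y": 0,"z": 0,"wx": 0,"wy": 0,"wz": 0,"hand": -1},
    {"x": 0,"y": 0,"z": 0,"wx": 0,"wy": 0,"wz": 0,"hand": -1},
    {"x": 0,"y": 0,"z": 0,"wx": 0,"wy": 0,"wz": 0,"hand": -1},
    {"x": 0,"y": 0,"z": 0,"wx": 0,"wy": 0,"wz": 0,"hand": -1},
    {"x": 0,"y": 0,"z": 0,"wx": 0,"wy": 0,"wz": 0,"hand": -1},
    {"x": 0,"y": 0,"z": 0,"wx": 0,"wy": 0,"wz": 0,"hand": -1}
  ]
}}

```text
time: 16.97
tool_pos: [0.5638, -0.0278, 0.0208]
tool_rot: [0.0, 0.892, 0.452, -0.002]
contact_force: [-6.2, -7.6, 1.9]
gripper_width: 0.773
grasp_force: 68.0
```

Emit:
{"fn": "send_rows", "kwargs": {
  "rows": [
    {"x": -0.012,"y": 0,"z": 0.02,"wx": 0,"wy": 0,"wz": 0,"hand": -1},
    {"x": 0,"y": 0,"z": 0.013,"wx": 0,"wy": 0,"wz": 0,"hand": -1},
    {"x": 0,"y": 0,"z": 0,"wx": 0,"wy": 0,"wz": 0,"hand": -1},
    {"x": 0,"y": 0,"z": 0,"wx": 0,"wy": 0,"wz": 0,"hand": -1},
    {"x": 0,"y": 0,"z": 0,"wx": 0,"wy": 0,"wz": 0,"hand": -1},
    {"x": 0,"y": 0,"z": 0,"wx": 0,"wy": 0,"wz": 0,"hand": -1},
    {"x": 0,"y": 0,"z": 0,"wx": 0,"wy": 0,"wz": 0,"hand": -1},
    {"x": 0,"y": 0,"z": 0,"wx": 0,"wy": 0,"wz": 0,"hand": -1},
    {"x": 0,"y": 0,"z": 0,"wx": 0,"wy": 0,"wz": 0,"hand": -1},
    {"x": 0,"y": 0,"z": 0,"wx": 0,"wy": 0,"wz": 0,"hand": -1}
  ]
}}

```text
time: 17.8
tool_pos: [0.5638, -0.028, 0.016]
tool_rot: [-0.0, 0.892, 0.452, 0.0]
contact_force: [-0.8, -1.3, -2.0]
gripper_width: 0.775
grasp_force: 68.0
```

Emit:
{"fn": "send_rows", "kwargs": {
  "rows": [
    {"x": 0,"y": 0,"z": 0.002,"wx": 0,"wy": 0,"wz": 0,"hand": -1},
    {"x": 0,"y": 0,"z": 0,"wx": 0,"wy": 0,"wz": 0,"hand": 1},
    {"x": 0,"y": 0,"z": 0,"wx": 0,"wy": 0,"wz": 0,"hand": 1},
    {"x": 0,"y": 0,"z": 0,"wx": 0,"wy": 0,"wz": 0,"hand": 1},
    {"x": 0,"y": 0,"z": 0,"wx": 0,"wy": 0,"wz": 0,"hand": 1},
    {"x": 0,"y": 0,"z": -0.24,"wx": 0,"wy": 0,"wz": 0,"hand": 1},
    {"x": 0,"y": 0,"z": -0.24,"wx": 0,"wy": 0,"wz": 0,"hand": 1},
    {"x": 0,"y": 0,"z": -0.24,"wx": 0,"wy": 0,"wz": 0,"hand": 1},
    {"x": 0,"y": 0,"z": -0.24,"wx": 0,"wy": 0,"wz": 0,"hand": 1},
    {"x": 0,"y": 0,"z": -0.24,"wx": 0,"wy": 0,"wz": 0,"hand": 1}
  ]
}}

```text
time: 18.63
tool_pos: [0.5636, -0.0279, 0.1976]
tool_rot: [0.0, 0.892, 0.452, 0.0]
contact_force: [0.1, -0.5, 0.0]
gripper_width: 1.002
grasp_force: 0.0
```

Emit:
{"fn": "send_rows", "kwargs": {
  "rows": [
    {"x": -0.236,"y": 0.114,"z": 0,"wx": 0,"wy": 0,"wz": 0,"hand": 1},
    {"x": -0.236,"y": 0.114,"z": 0,"wx": 0,"wy": 0,"wz": 0,"hand": 1},
    {"x": -0.236,"y": 0.114,"z": 0,"wx": 0,"wy": 0,"wz": 0,"hand": 1},
    {"x": -0.236,"y": 0.114,"z": 0,"wx": 0,"wy": 0,"wz": 0,"hand": 1},
    {"x": -0.236,"y": 0.114,"z": 0,"wx": 0,"wy": 0,"wz": 0,"hand": 1},
    {"x": -0.236,"y": 0.114,"z": 0,"wx": 0,"wy": 0,"wz": 0,"hand": 1},
    {"x": -0.236,"y": 0.114,"z": 0,"wx": 0,"wy": 0,"wz": 0,"hand": 1},
    {"x": -0.236,"y": 0.114,"z": 0,"wx": 0,"wy": 0,"wz": 0,"hand": 1},
    {"x": -0.236,"y": 0.114,"z": 0,"wx": 0,"wy": 0,"wz": 0,"hand": 1},
    {"x": -0.236,"y": 0.114,"z": 0,"wx": 0,"wy": 0,"wz": 0,"hand": 1}
  ]
}}

```text
time: 19.47
tool_pos: [0.492, -0.4166, 0.1958]
tool_rot: [0.0, 0.892, 0.452, 0.0]
contact_force: [0.6, 0.4, -0.8]
gripper_width: 0.997
grasp_force: 0.0
```

Emit:
{"fn": "send_rows", "kwargs": {
  "rows": [
    {"x": 0,"y": 0,"z": 0,"wx": 0,"wy": 0,"wz": 0,"hand": 1},
    {"x": 0,"y": 0,"z": 0,"wx": 0,"wy": 0,"wz": 0,"hand": 1},
    {"x": 0,"y": 0,"z": 0,"wx": 0,"wy": 0,"wz": 0,"hand": 1},
    {"x": 0,"y": 0,"z": 0,"wx": 0,"wy": 0,"wz": 0,"hand": 1},
    {"x": 0,"y": 0,"z": 0,"wx": 0,"wy": 0,"wz": 0,"hand": 1},
    {"x": 0,"y": 0,"z": 0,"wx": 0,"wy": 0,"wz": 0,"hand": 1},
    {"x": 0,"y": 0,"z": 0,"wx": 0,"wy": 0,"wz": 0,"hand": 1},
    {"x": 0,"y": 0,"z": 0,"wx": 0,"wy": 0,"wz": 0,"hand": 1},
    {"x": 0,"y": 0,"z": 0,"wx": 0,"wy": 0,"wz": 0,"hand": 1},
    {"x": 0,"y": 0,"z": 0,"wx": 0,"wy": 0,"wz": 0,"hand": 1}
  ]
}}

```text
time: 20.3
tool_pos: [0.4926, -0.4145, 0.1956]
tool_rot: [0.0, 0.892, 0.452, -0.0]
contact_force: [-0.1, -0.4, -0.3]
gripper_width: 0.997
grasp_force: 0.0
```

Run:
```python
from look import *
a,c,s=look("w4")
t=grab_frame("top");cv2.imwrite("pics/top4.png",t)
A,B,w=can(a,c,(.492,-.4148),.028,.0275);print(A,B,w,s["tool_pos"])
print("to go tool mm",to_tool([*((A+B)/2-s["tool_pos"][:2]),0],s))
m=np.hstack([a[60:360,120:460],cv2.resize(t[165:255,230:330],(340,300),interpolation=cv2.INTER_CUBIC)]);cv2.imwrite("pics/m4.png",m)
```

```text
[ 0.49232134 -0.41145013] [ 0.49212757 -0.41172193] 0.0530045304377057 [ 0.49264588 -0.41445745  0.19564436]
to go tool mm [ 2.06840137e+00 -2.03577367e+00 -1.04902986e-04]
```

View pics/m4.png

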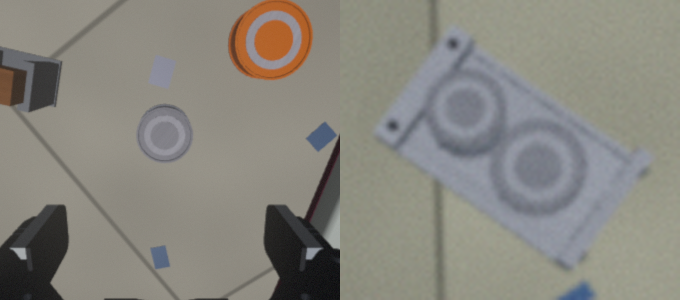

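Left: the middle can is at (165,133), directly below, with the fingers clear. Right: the tall and wide cans stand side by side on the deck.

Emit:
{"fn": "send_rows", "kwargs": {
  "rows": [
    {"x": 0.01,"y": -0.01,"z": 0.2,"wx": 0,"wy": 0,"wz": 0,"hand": 1},
    {"x": 0,"y": 0,"z": 0.2,"wx": 0,"wy": 0,"wz": 0,"hand": 1},
    {"x": 0,"y": 0,"z": 0.2,"wx": 0,"wy": 0,"wz": 0,"hand": 1},
    {"x": 0,"y": 0,"z": 0.2,"wx": 0,"wy": 0,"wz": 0,"hand": 1},
    {"x": 0,"y": 0,"z": 0.2,"wx": 0,"wy": 0,"wz": 0,"hand": 1},
    {"x": 0,"y": 0,"z": 0.2,"wx": 0,"wy": 0,"wz": 0,"hand": 1},
    {"x": 0,"y": 0,"z": 0.064,"wx": 0,"wy": 0,"wz": 0,"hand": 1},
    {"x": 0,"y": 0,"z": 0,"wx": 0,"wy": 0,"wz": 0,"hand": 1},
    {"x": 0,"y": 0,"z": 0,"wx": 0,"wy": 0,"wz": 0,"hand": -1},
    {"x": 0,"y": 0,"z": 0,"wx": 0,"wy": 0,"wz": 0,"hand": -1}
  ]
}}

```text
time: 21.23
tool_pos: [0.4936, -0.414, 0.0086]
tool_rot: [0.002, 0.892, 0.452, 0.001]
contact_force: [-0.4, 0.3, 0.7]
gripper_width: 0.751
grasp_force: 0.0
```

Emit:
{"fn": "send_rows", "kwargs": {
  "rows": [
    {"x": 0,"y": 0,"z": 0,"wx": 0,"wy": 0,"wz": 0,"hand": -1},
    {"x": 0,"y": 0,"z": 0,"wx": 0,"wy": 0,"wz": 0,"hand": -1},
    {"x": 0,"y": 0,"z": 0,"wx": 0,"wy": 0,"wz": 0,"hand": -1},
    {"x": 0,"y": 0,"z": 0,"wx": 0,"wy": 0,"wz": 0,"hand": -1},
    {"x": 0,"y": 0,"z": 0,"wx": 0,"wy": 0,"wz": 0,"hand": -1},
    {"x": 0,"y": 0,"z": 0,"wx": 0,"wy": 0,"wz": 0,"hand": -1},
    {"x": 0,"y": 0,"z": 0,"wx": 0,"wy": 0,"wz": 0,"hand": -1},
    {"x": 0,"y": 0,"z": 0,"wx": 0,"wy": 0,"wz": 0,"hand": -1},
    {"x": 0,"y": 0,"z": 0,"wx": 0,"wy": 0,"wz": 0,"hand": -1},
    {"x": 0,"y": 0,"z": 0,"wx": 0,"wy": 0,"wz": 0,"hand": -1}
  ]
}}

```text
time: 22.07
tool_pos: [0.4941, -0.4145, 0.0095]
tool_rot: [0.003, 0.892, 0.452, 0.001]
contact_force: [-0.7, 0.2, 6.6]
gripper_width: 0.618
grasp_force: 63.6
```

Emit:
{"fn": "send_rows", "kwargs": {
  "rows": [
    {"x": 0,"y": 0,"z": -0.25,"wx": 0,"wy": 0,"wz": 0,"hand": -1},
    {"x": 0,"y": 0,"z": -0.25,"wx": 0,"wy": 0,"wz": 0,"hand": -1},
    {"x": 0,"y": 0,"z": -0.25,"wx": 0,"wy": 0,"wz": 0,"hand": -1},
    {"x": 0,"y": 0,"z": -0.25,"wx": 0,"wy": 0,"wz": 0,"hand": -1},
    {"x": 0,"y": 0,"z": -0.25,"wx": 0,"wy": 0,"wz": 0,"hand": -1},
    {"x": 0.235,"y": -0.115,"z": 0,"wx": 0,"wy": 0,"wz": 0,"hand": -1},
    {"x": 0.235,"y": -0.115,"z": 0,"wx": 0,"wy": 0,"wz": 0,"hand": -1},
    {"x": 0.235,"y": -0.115,"z": 0,"wx": 0,"wy": 0,"wz": 0,"hand": -1},
    {"x": 0.235,"y": -0.115,"z": 0,"wx": 0,"wy": 0,"wz": 0,"hand": -1},
    {"x": 0.235,"y": -0.115,"z": 0,"wx": 0,"wy": 0,"wz": 0,"hand": -1}
  ]
}}

```text
time: 22.9
tool_pos: [0.5267, -0.2177, 0.1942]
tool_rot: [0.0, 0.892, 0.452, 0.0]
contact_force: [0.5, 0.8, -0.5]
gripper_width: 0.625
grasp_force: 63.3
```

Emit:
{"fn": "send_rows", "kwargs": {
  "rows": [
    {"x": 0.235,"y": -0.115,"z": 0,"wx": 0,"wy": 0,"wz": 0,"hand": -1},
    {"x": 0.235,"y": -0.115,"z": 0,"wx": 0,"wy": 0,"wz": 0,"hand": -1},
    {"x": 0.235,"y": -0.115,"z": 0,"wx": 0,"wy": 0,"wz": 0,"hand": -1},
    {"x": 0.235,"y": -0.115,"z": 0,"wx": 0,"wy": 0,"wz": 0,"hand": -1},
    {"x": 0.235,"y": -0.115,"z": 0,"wx": 0,"wy": 0,"wz": 0,"hand": -1},
    {"x": 0,"y": 0,"z": 0,"wx": 0,"wy": 0,"wz": 0,"hand": -1},
    {"x": 0,"y": 0,"z": 0,"wx": 0,"wy": 0,"wz": 0,"hand": -1},
    {"x": 0,"y": 0,"z": 0.25,"wx": 0,"wy": 0,"wz": 0,"hand": -1},
    {"x": 0,"y": 0,"z": 0.25,"wx": 0,"wy": 0,"wz": 0,"hand": -1},
    {"x": 0,"y": 0,"z": 0.1,"wx": 0,"wy": 0,"wz": 0,"hand": -1}
  ]
}}

```text
time: 23.73
tool_pos: [0.5583, -0.0271, 0.0989]
tool_rot: [-0.002, 0.892, 0.452, -0.003]
contact_force: [-0.7, 0.1, -1.8]
gripper_width: 0.62
grasp_force: 63.3
```

Emit:
{"fn": "send_rows", "kwargs": {
  "rows": [
    {"x": 0,"y": 0,"z": 0,"wx": 0,"wy": 0,"wz": 0,"hand": -1},
    {"x": 0,"y": 0,"z": 0,"wx": 0,"wy": 0,"wz": 0,"hand": -1},
    {"x": 0,"y": 0,"z": 0,"wx": 0,"wy": 0,"wz": 0,"hand": -1},
    {"x": 0,"y": 0,"z": 0,"wx": 0,"wy": 0,"wz": 0,"hand": -1},
    {"x": 0,"y": 0,"z": 0,"wx": 0,"wy": 0,"wz": 0,"hand": -1},
    {"x": 0,"y": 0,"z": 0,"wx": 0,"wy": 0,"wz": 0,"hand": -1},
    {"x": 0,"y": 0,"z": 0,"wx": 0,"wy": 0,"wz": 0,"hand": -1},
    {"x": 0,"y": 0,"z": 0,"wx": 0,"wy": 0,"wz": 0,"hand": -1},
    {"x": 0,"y": 0,"z": 0,"wx": 0,"wy": 0,"wz": 0,"hand": -1},
    {"x": 0,"y": 0,"z": 0,"wx": 0,"wy": 0,"wz": 0,"hand": -1}
  ]
}}

```text
time: 24.57
tool_pos: [0.5613, -0.0262, 0.1035]
tool_rot: [0.0, 0.892, 0.452, 0.0]
contact_force: [-0.3, -0.2, -0.2]
gripper_width: 0.622
grasp_force: 63.3
```

Emit:
{"fn": "send_rows", "kwargs": {
  "rows": [
    {"x": 0,"y": 0.02,"z": 0.15,"wx": 0,"wy": 0,"wz": 0,"hand": -1},
    {"x": 0,"y": 0,"z": 0.15,"wx": 0,"wy": 0,"wz": 0,"hand": -1},
    {"x": 0,"y": 0,"z": 0.03,"wx": 0,"wy": 0,"wz": 0,"hand": -1},
    {"x": 0,"y": 0,"z": 0,"wx": 0,"wy": 0,"wz": 0,"hand": -1},
    {"x": 0,"y": 0,"z": 0,"wx": 0,"wy": 0,"wz": 0,"hand": -1},
    {"x": 0,"y": 0,"z": 0,"wx": 0,"wy": 0,"wz": 0,"hand": -1},
    {"x": 0,"y": 0,"z": 0,"wx": 0,"wy": 0,"wz": 0,"hand": -1},
    {"x": 0,"y": 0,"z": 0,"wx": 0,"wy": 0,"wz": 0,"hand": -1},
    {"x": 0,"y": 0,"z": 0,"wx": 0,"wy": 0,"wz": 0,"hand": -1},
    {"x": 0,"y": 0,"z": 0,"wx": 0,"wy": 0,"wz": 0,"hand": -1}
  ]
}}

```text
time: 25.4
tool_pos: [0.5639, -0.028, 0.0543]
tool_rot: [0.0, 0.892, 0.452, 0.0]
contact_force: [-0.6, -0.2, -1.3]
gripper_width: 0.619
grasp_force: 65.0
```

Emit:
{"fn": "send_rows", "kwargs": {
  "rows": [
    {"x": 0,"y": 0,"z": 0.008,"wx": 0,"wy": 0,"wz": 0,"hand": -1},
    {"x": 0,"y": 0,"z": 0,"wx": 0,"wy": 0,"wz": 0,"hand": -1},
    {"x": 0,"y": 0,"z": 0,"wx": 0,"wy": 0,"wz": 0,"hand": -1},
    {"x": 0,"y": 0,"z": 0,"wx": 0,"wy": 0,"wz": 0,"hand": -1},
    {"x": 0,"y": 0,"z": 0,"wx": 0,"wy": 0,"wz": 0,"hand": -1},
    {"x": 0,"y": 0,"z": 0,"wx": 0,"wy": 0,"wz": 0,"hand": -1},
    {"x": 0,"y": 0,"z": 0,"wx": 0,"wy": 0,"wz": 0,"hand": -1},
    {"x": 0,"y": 0,"z": 0,"wx": 0,"wy": 0,"wz": 0,"hand": -1},
    {"x": 0,"y": 0,"z": 0,"wx": 0,"wy": 0,"wz": 0,"hand": -1},
    {"x": 0,"y": 0,"z": 0,"wx": 0,"wy": 0,"wz": 0,"hand": -1}
  ]
}}

```text
time: 26.23
tool_pos: [0.5637, -0.028, 0.0528]
tool_rot: [-0.0, 0.892, 0.452, -0.0]
contact_force: [0.7, -0.1, -0.8]
gripper_width: 0.618
grasp_force: 65.0
```

Gap is now about 1 mm. I'll lower in small steps until I feel contact.

Emit:
{"fn": "send_rows", "kwargs": {
  "rows": [
    {"x": 0,"y": 0,"z": 0.009,"wx": 0,"wy": 0,"wz": 0,"hand": -1},
    {"x": 0,"y": 0,"z": 0,"wx": 0,"wy": 0,"wz": 0,"hand": -1},
    {"x": 0,"y": 0,"z": 0,"wx": 0,"wy": 0,"wz": 0,"hand": -1},
    {"x": 0,"y": 0,"z": 0,"wx": 0,"wy": 0,"wz": 0,"hand": -1},
    {"x": 0,"y": 0,"z": 0,"wx": 0,"wy": 0,"wz": 0,"hand": -1},
    {"x": 0,"y": 0,"z": 0,"wx": 0,"wy": 0,"wz": 0,"hand": -1},
    {"x": 0,"y": 0,"z": 0,"wx": 0,"wy": 0,"wz": 0,"hand": -1},
    {"x": 0,"y": 0,"z": 0,"wx": 0,"wy": 0,"wz": 0,"hand": -1},
    {"x": 0,"y": 0,"z": 0,"wx": 0,"wy": 0,"wz": 0,"hand": -1},
    {"x": 0,"y": 0,"z": 0,"wx": 0,"wy": 0,"wz": 0,"hand": -1}
  ]
}}

```text
time: 27.07
tool_pos: [0.5637, -0.028, 0.0515]
tool_rot: [0.0, 0.892, 0.452, -0.0]
contact_force: [-1.0, 0.1, -0.6]
gripper_width: 0.616
grasp_force: 65.0
```

Emit:
{"fn": "send_rows", "kwargs": {
  "rows": [
    {"x": 0,"y": 0,"z": 0.005,"wx": 0,"wy": 0,"wz": 0,"hand": -1},
    {"x": 0,"y": 0,"z": 0,"wx": 0,"wy": 0,"wz": 0,"hand": -1},
    {"x": 0,"y": 0,"z": 0,"wx": 0,"wy": 0,"wz": 0,"hand": -1},
    {"x": 0,"y": 0,"z": 0,"wx": 0,"wy": 0,"wz": 0,"hand": 1},
    {"x": 0,"y": 0,"z": 0,"wx": 0,"wy": 0,"wz": 0,"hand": 1},
    {"x": 0,"y": 0,"z": 0,"wx": 0,"wy": 0,"wz": 0,"hand": 1},
    {"x": 0,"y": 0,"z": 0,"wx": 0,"wy": 0,"wz": 0,"hand": 1},
    {"x": 0,"y": 0,"z": 0,"wx": 0,"wy": 0,"wz": 0,"hand": 1},
    {"x": 0,"y": 0,"z": -0.25,"wx": 0,"wy": 0,"wz": 0,"hand": 1},
    {"x": 0,"y": 0,"z": -0.25,"wx": 0,"wy": 0,"wz": 0,"hand": 1}
  ]
}}

```text
time: 27.9
tool_pos: [0.561, -0.0275, 0.1231]
tool_rot: [-0.002, 0.892, 0.452, -0.003]
contact_force: [1.4, 0.0, 0.2]
gripper_width: 1.005
grasp_force: 0.0
```

Emit:
{"fn": "send_rows", "kwargs": {
  "rows": [
    {"x": 0,"y": 0,"z": -0.25,"wx": 0,"wy": 0,"wz": 0,"hand": 1},
    {"x": 0,"y": 0,"z": -0.25,"wx": 0,"wy": 0,"wz": 0,"hand": 1},
    {"x": 0.182,"y": -0.175,"z": 0,"wx": 0,"wy": 0,"wz": 0,"hand": 1},
    {"x": 0.182,"y": -0.175,"z": 0,"wx": 0,"wy": 0,"wz": 0,"hand": 1},
    {"x": 0.182,"y": -0.175,"z": 0,"wx": 0,"wy": 0,"wz": 0,"hand": 1},
    {"x": 0.182,"y": -0.175,"z": 0,"wx": 0,"wy": 0,"wz": 0,"hand": 1},
    {"x": 0.182,"y": -0.175,"z": 0,"wx": 0,"wy": 0,"wz": 0,"hand": 1},
    {"x": 0.182,"y": -0.175,"z": 0,"wx": 0,"wy": 0,"wz": 0,"hand": 1},
    {"x": 0.182,"y": -0.175,"z": 0,"wx": 0,"wy": 0,"wz": 0,"hand": 1},
    {"x": 0.182,"y": -0.175,"z": 0,"wx": 0,"wy": 0,"wz": 0,"hand": 1}
  ]
}}

```text
time: 28.73
tool_pos: [0.5227, 0.2741, 0.2007]
tool_rot: [0.0, 0.892, 0.452, 0.0]
contact_force: [0.3, 1.1, -0.2]
gripper_width: 0.997
grasp_force: 0.0
```

Emit:
{"fn": "send_rows", "kwargs": {
  "rows": [
    {"x": 0.182,"y": -0.175,"z": 0,"wx": 0,"wy": 0,"wz": 0,"hand": 1},
    {"x": 0.182,"y": -0.175,"z": 0,"wx": 0,"wy": 0,"wz": 0,"hand": 1},
    {"x": 0.182,"y": -0.175,"z": 0,"wx": 0,"wy": 0,"wz": 0,"hand": 1},
    {"x": 0.182,"y": -0.175,"z": 0,"wx": 0,"wy": 0,"wz": 0,"hand": 1},
    {"x": 0,"y": 0,"z": 0,"wx": 0,"wy": 0,"wz": 0,"hand": 1},
    {"x": 0,"y": 0,"z": 0,"wx": 0,"wy": 0,"wz": 0,"hand": 1},
    {"x": 0,"y": 0,"z": 0,"wx": 0,"wy": 0,"wz": 0,"hand": 1},
    {"x": 0,"y": 0,"z": 0,"wx": 0,"wy": 0,"wz": 0,"hand": 1},
    {"x": 0,"y": 0,"z": 0,"wx": 0,"wy": 0,"wz": 0,"hand": 1},
    {"x": 0,"y": 0,"z": 0,"wx": 0,"wy": 0,"wz": 0,"hand": 1}
  ]
}}

```text
time: 29.57
tool_pos: [0.5036, 0.4213, 0.2009]
tool_rot: [0.0, 0.892, 0.452, 0.0]
contact_force: [0.3, -0.3, -0.1]
gripper_width: 0.999
grasp_force: 0.0
```

Run:
```python
from look import *
a,c,s=look("w5")
t=grab_frame("top");cv2.imwrite("pics/top5.png",t)
A,B,w=can(a,c,(.504,.423),.024,.022);print(A,B,w,s["tool_pos"])
print("to go tool mm",to_tool([*((A+B)/2-s["tool_pos"][:2]),0],s))
m=np.hstack([a[60:360,120:460],cv2.resize(t[165:255,230:330],(340,300),interpolation=cv2.INTER_CUBIC)]);cv2.imwrite("pics/m5.png",m)
```

```text
[0.50422499 0.42485278] [0.50399385 0.42453266] 0.04159382899055264 [0.50355984 0.42132573 0.20085548]
to go tool mm [ 3.03877503e+00 -1.55064547e+00  8.87860735e-05]
```

View pics/m5.png

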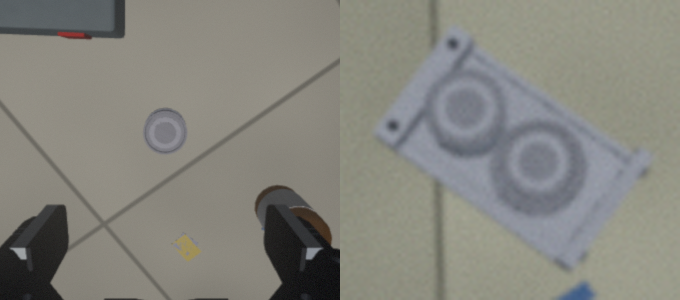

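Left: the small can is at (165,131), directly below, and the bottle is clear of the right finger. Right: the middle can sits centred on the wide one.

Emit:
{"fn": "send_rows", "kwargs": {
  "rows": [
    {"x": 0.017,"y": -0.01,"z": 0.2,"wx": 0,"wy": 0,"wz": 0,"hand": 1},
    {"x": 0,"y": 0,"z": 0.2,"wx": 0,"wy": 0,"wz": 0,"hand": 1},
    {"x": 0,"y": 0,"z": 0.2,"wx": 0,"wy": 0,"wz": 0,"hand": 1},
    {"x": 0,"y": 0,"z": 0.2,"wx": 0,"wy": 0,"wz": 0,"hand": 1},
    {"x": 0,"y": 0,"z": 0.2,"wx": 0,"wy": 0,"wz": 0,"hand": 1},
    {"x": 0,"y": 0,"z": 0.2,"wx": 0,"wy": 0,"wz": 0,"hand": 1},
    {"x": 0,"y": 0,"z": 0.073,"wx": 0,"wy": 0,"wz": 0,"hand": 1},
    {"x": 0,"y": 0,"z": 0,"wx": 0,"wy": 0,"wz": 0,"hand": 1},
    {"x": 0,"y": 0,"z": 0,"wx": 0,"wy": 0,"wz": 0,"hand": 1},
    {"x": 0,"y": 0,"z": 0,"wx": 0,"wy": 0,"wz": 0,"hand": -1}
  ]
}}

```text
time: 30.5
tool_pos: [0.505, 0.4263, 0.0124]
tool_rot: [-0.0, 0.892, 0.452, 0.002]
contact_force: [-0.0, 0.5, -0.9]
gripper_width: 0.881
grasp_force: 0.0
```

Emit:
{"fn": "send_rows", "kwargs": {
  "rows": [
    {"x": 0,"y": 0,"z": 0,"wx": 0,"wy": 0,"wz": 0,"hand": -1},
    {"x": 0,"y": 0,"z": 0,"wx": 0,"wy": 0,"wz": 0,"hand": -1},
    {"x": 0,"y": 0,"z": 0,"wx": 0,"wy": 0,"wz": 0,"hand": -1},
    {"x": 0,"y": 0,"z": 0,"wx": 0,"wy": 0,"wz": 0,"hand": -1},
    {"x": 0,"y": 0,"z": 0,"wx": 0,"wy": 0,"wz": 0,"hand": -1},
    {"x": 0,"y": 0,"z": 0,"wx": 0,"wy": 0,"wz": 0,"hand": -1},
    {"x": 0,"y": 0,"z": 0,"wx": 0,"wy": 0,"wz": 0,"hand": -1},
    {"x": 0,"y": 0,"z": 0,"wx": 0,"wy": 0,"wz": 0,"hand": -1},
    {"x": 0,"y": 0,"z": 0,"wx": 0,"wy": 0,"wz": 0,"hand": -1},
    {"x": 0,"y": 0,"z": 0,"wx": 0,"wy": 0,"wz": 0,"hand": -1}
  ]
}}

```text
time: 31.33
tool_pos: [0.5049, 0.4264, 0.0123]
tool_rot: [-0.0, 0.892, 0.452, 0.002]
contact_force: [-0.0, 0.5, 5.7]
gripper_width: 0.484
grasp_force: 61.2
```

Emit:
{"fn": "send_rows", "kwargs": {
  "rows": [
    {"x": 0,"y": 0,"z": -0.25,"wx": 0,"wy": 0,"wz": 0,"hand": -1},
    {"x": 0,"y": 0,"z": -0.25,"wx": 0,"wy": 0,"wz": 0,"hand": -1},
    {"x": 0,"y": 0,"z": -0.25,"wx": 0,"wy": 0,"wz": 0,"hand": -1},
    {"x": 0,"y": 0,"z": -0.25,"wx": 0,"wy": 0,"wz": 0,"hand": -1},
    {"x": 0,"y": 0,"z": -0.25,"wx": 0,"wy": 0,"wz": 0,"hand": -1},
    {"x": -0.183,"y": 0.175,"z": 0,"wx": 0,"wy": 0,"wz": 0,"hand": -1},
    {"x": -0.183,"y": 0.175,"z": 0,"wx": 0,"wy": 0,"wz": 0,"hand": -1},
    {"x": -0.183,"y": 0.175,"z": 0,"wx": 0,"wy": 0,"wz": 0,"hand": -1},
    {"x": -0.183,"y": 0.175,"z": 0,"wx": 0,"wy": 0,"wz": 0,"hand": -1},
    {"x": -0.183,"y": 0.175,"z": 0,"wx": 0,"wy": 0,"wz": 0,"hand": -1}
  ]
}}

```text
time: 32.17
tool_pos: [0.5279, 0.2355, 0.1975]
tool_rot: [0.0, 0.892, 0.453, 0.0]
contact_force: [0.5, -0.1, -0.8]
gripper_width: 0.486
grasp_force: 60.8
```

Emit:
{"fn": "send_rows", "kwargs": {
  "rows": [
    {"x": -0.183,"y": 0.175,"z": 0,"wx": 0,"wy": 0,"wz": 0,"hand": -1},
    {"x": -0.183,"y": 0.175,"z": 0,"wx": 0,"wy": 0,"wz": 0,"hand": -1},
    {"x": -0.183,"y": 0.175,"z": 0,"wx": 0,"wy": 0,"wz": 0,"hand": -1},
    {"x": -0.183,"y": 0.175,"z": 0,"wx": 0,"wy": 0,"wz": 0,"hand": -1},
    {"x": -0.183,"y": 0.175,"z": 0,"wx": 0,"wy": 0,"wz": 0,"hand": -1},
    {"x": -0.183,"y": 0.175,"z": 0,"wx": 0,"wy": 0,"wz": 0,"hand": -1},
    {"x": -0.183,"y": 0.175,"z": 0,"wx": 0,"wy": 0,"wz": 0,"hand": -1},
    {"x": 0,"y": 0,"z": 0,"wx": 0,"wy": 0,"wz": 0,"hand": -1},
    {"x": 0,"y": 0,"z": 0,"wx": 0,"wy": 0,"wz": 0,"hand": -1},
    {"x": 0,"y": 0,"z": 0,"wx": 0,"wy": 0,"wz": 0,"hand": -1}
  ]
}}

```text
time: 33.0
tool_pos: [0.5627, -0.0263, 0.1972]
tool_rot: [-0.0, 0.892, 0.452, 0.0]
contact_force: [-0.7, 0.6, -0.0]
gripper_width: 0.482
grasp_force: 60.9
```

Emit:
{"fn": "send_rows", "kwargs": {
  "rows": [
    {"x": 0,"y": 0,"z": 0.2,"wx": 0,"wy": 0,"wz": 0,"hand": -1},
    {"x": 0,"y": 0,"z": 0.2,"wx": 0,"wy": 0,"wz": 0,"hand": -1},
    {"x": 0,"y": 0,"z": 0,"wx": 0,"wy": 0,"wz": 0,"hand": -1},
    {"x": 0,"y": 0,"z": 0,"wx": 0,"wy": 0,"wz": 0,"hand": -1},
    {"x": 0,"y": 0,"z": 0,"wx": 0,"wy": 0,"wz": 0,"hand": -1},
    {"x": 0,"y": 0,"z": 0,"wx": 0,"wy": 0,"wz": 0,"hand": -1},
    {"x": 0,"y": 0,"z": 0,"wx": 0,"wy": 0,"wz": 0,"hand": -1},
    {"x": 0,"y": 0,"z": 0,"wx": 0,"wy": 0,"wz": 0,"hand": -1},
    {"x": 0,"y": 0,"z": 0,"wx": 0,"wy": 0,"wz": 0,"hand": -1},
    {"x": 0,"y": 0,"z": 0,"wx": 0,"wy": 0,"wz": 0,"hand": -1}
  ]
}}

```text
time: 33.83
tool_pos: [0.5633, -0.0266, 0.1379]
tool_rot: [0.0, 0.892, 0.452, 0.0]
contact_force: [0.8, 0.5, -0.5]
gripper_width: 0.483
grasp_force: 60.9
```

Emit:
{"fn": "send_rows", "kwargs": {
  "rows": [
    {"x": 0.01,"y": 0.008,"z": 0.15,"wx": 0,"wy": 0,"wz": 0,"hand": -1},
    {"x": 0,"y": 0,"z": 0.15,"wx": 0,"wy": 0,"wz": 0,"hand": -1},
    {"x": 0,"y": 0,"z": 0.06,"wx": 0,"wy": 0,"wz": 0,"hand": -1},
    {"x": 0,"y": 0,"z": 0,"wx": 0,"wy": 0,"wz": 0,"hand": -1},
    {"x": 0,"y": 0,"z": 0,"wx": 0,"wy": 0,"wz": 0,"hand": -1},
    {"x": 0,"y": 0,"z": 0,"wx": 0,"wy": 0,"wz": 0,"hand": -1},
    {"x": 0,"y": 0,"z": 0,"wx": 0,"wy": 0,"wz": 0,"hand": -1},
    {"x": 0,"y": 0,"z": 0,"wx": 0,"wy": 0,"wz": 0,"hand": -1},
    {"x": 0,"y": 0,"z": 0,"wx": 0,"wy": 0,"wz": 0,"hand": -1},
    {"x": 0,"y": 0,"z": 0,"wx": 0,"wy": 0,"wz": 0,"hand": -1}
  ]
}}

```text
time: 34.67
tool_pos: [0.565, -0.0261, 0.0836]
tool_rot: [0.0, 0.892, 0.452, 0.0]
contact_force: [-0.2, -0.1, -0.5]
gripper_width: 0.483
grasp_force: 68.2
```

Emit:
{"fn": "send_rows", "kwargs": {
  "rows": [
    {"x": 0,"y": 0,"z": 0.007,"wx": 0,"wy": 0,"wz": 0,"hand": -1},
    {"x": 0,"y": 0,"z": 0,"wx": 0,"wy": 0,"wz": 0,"hand": -1},
    {"x": 0,"y": 0,"z": 0,"wx": 0,"wy": 0,"wz": 0,"hand": -1},
    {"x": 0,"y": 0,"z": 0,"wx": 0,"wy": 0,"wz": 0,"hand": -1},
    {"x": 0,"y": 0,"z": 0,"wx": 0,"wy": 0,"wz": 0,"hand": -1},
    {"x": 0,"y": 0,"z": 0,"wx": 0,"wy": 0,"wz": 0,"hand": -1},
    {"x": 0,"y": 0,"z": 0,"wx": 0,"wy": 0,"wz": 0,"hand": -1},
    {"x": 0,"y": 0,"z": 0,"wx": 0,"wy": 0,"wz": 0,"hand": -1},
    {"x": 0,"y": 0,"z": 0,"wx": 0,"wy": 0,"wz": 0,"hand": -1},
    {"x": 0,"y": 0,"z": 0,"wx": 0,"wy": 0,"wz": 0,"hand": -1}
  ]
}}

```text
time: 35.5
tool_pos: [0.5648, -0.026, 0.0822]
tool_rot: [0.0, 0.892, 0.452, 0.0]
contact_force: [-0.0, 0.1, 0.1]
gripper_width: 0.481
grasp_force: 68.2
```

Emit:
{"fn": "send_rows", "kwargs": {
  "rows": [
    {"x": 0,"y": 0,"z": 0.004,"wx": 0,"wy": 0,"wz": 0,"hand": -1},
    {"x": 0,"y": 0,"z": 0,"wx": 0,"wy": 0,"wz": 0,"hand": -1},
    {"x": 0,"y": 0,"z": 0,"wx": 0,"wy": 0,"wz": 0,"hand": -1},
    {"x": 0,"y": 0,"z": 0,"wx": 0,"wy": 0,"wz": 0,"hand": 1},
    {"x": 0,"y": 0,"z": 0,"wx": 0,"wy": 0,"wz": 0,"hand": 1},
    {"x": 0,"y": 0,"z": 0,"wx": 0,"wy": 0,"wz": 0,"hand": 1},
    {"x": 0,"y": 0,"z": 0,"wx": 0,"wy": 0,"wz": 0,"hand": 1},
    {"x": 0,"y": 0,"z": 0,"wx": 0,"wy": 0,"wz": 0,"hand": 1},
    {"x": 0,"y": 0,"z": -0.25,"wx": 0,"wy": 0,"wz": 0,"hand": 1},
    {"x": 0,"y": 0,"z": -0.25,"wx": 0,"wy": 0,"wz": 0,"hand": 1}
  ]
}}

```text
time: 36.33
tool_pos: [0.5623, -0.0256, 0.1541]
tool_rot: [-0.002, 0.892, 0.452, -0.003]
contact_force: [1.8, 0.1, 0.3]
gripper_width: 0.999
grasp_force: 0.0
```

Emit:
{"fn": "send_rows", "kwargs": {
  "rows": [
    {"x": 0,"y": 0,"z": -0.25,"wx": 0,"wy": 0,"wz": 0,"hand": 1},
    {"x": 0,"y": 0,"z": -0.25,"wx": 0,"wy": 0,"wz": 0,"hand": 1},
    {"x": -0.25,"y": 0.026,"z": 0,"wx": 0,"wy": 0,"wz": 0,"hand": 1},
    {"x": -0.25,"y": 0.026,"z": 0,"wx": 0,"wy": 0,"wz": 0,"hand": 1},
    {"x": -0.25,"y": 0.026,"z": 0,"wx": 0,"wy": 0,"wz": 0,"hand": 1},
    {"x": -0.25,"y": 0.026,"z": 0,"wx": 0,"wy": 0,"wz": 0,"hand": 1},
    {"x": -0.25,"y": 0.026,"z": 0,"wx": 0,"wy": 0,"wz": 0,"hand": 1},
    {"x": -0.25,"y": 0.026,"z": 0,"wx": 0,"wy": 0,"wz": 0,"hand": 1},
    {"x": -0.25,"y": 0.026,"z": 0,"wx": 0,"wy": 0,"wz": 0,"hand": 1},
    {"x": -0.25,"y": 0.026,"z": 0,"wx": 0,"wy": 0,"wz": 0,"hand": 1}
  ]
}}

```text
time: 37.17
tool_pos: [0.4116, -0.2878, 0.2319]
tool_rot: [0.0, 0.892, 0.452, 0.0]
contact_force: [0.7, -0.2, 0.1]
gripper_width: 1.001
grasp_force: 0.0
```

Emit:
{"fn": "send_rows", "kwargs": {
  "rows": [
    {"x": 0,"y": 0,"z": 0,"wx": 0,"wy": 0,"wz": 0.13,"hand": 1},
    {"x": 0,"y": 0,"z": 0,"wx": 0,"wy": 0,"wz": 0.13,"hand": 1},
    {"x": 0,"y": 0,"z": 0,"wx": 0,"wy": 0,"wz": 0,"hand": 1},
    {"x": 0,"y": 0,"z": 0,"wx": 0,"wy": 0,"wz": 0,"hand": 1},
    {"x": 0,"y": 0,"z": 0,"wx": 0,"wy": 0,"wz": 0,"hand": 1},
    {"x": 0,"y": 0,"z": 0,"wx": 0,"wy": 0,"wz": 0,"hand": 1},
    {"x": 0,"y": 0,"z": 0,"wx": 0,"wy": 0,"wz": 0,"hand": 1},
    {"x": 0,"y": 0,"z": 0,"wx": 0,"wy": 0,"wz": 0,"hand": 1},
    {"x": 0,"y": 0,"z": 0,"wx": 0,"wy": 0,"wz": 0,"hand": 1},
    {"x": 0,"y": 0,"z": 0,"wx": 0,"wy": 0,"wz": 0,"hand": 1}
  ]
}}

```text
time: 38.0
tool_pos: [0.4128, -0.2863, 0.2316]
tool_rot: [-0.0, 0.933, 0.359, -0.0]
contact_force: [-0.5, 0.4, -0.5]
gripper_width: 0.998
grasp_force: 0.0
```

Run:
```python
from look import *
a,c,s=look("w6")
t=grab_frame("top");cv2.imwrite("pics/top6.png",t)
hsv=cv2.cvtColor(a,cv2.COLOR_BGR2HSV)
w=cv2.inRange(hsv,(5,130,60),(22,255,255)); print("px",pix(c,[.412,-.287,.092]))
k=comp(w,pix(c,[.412,-.287,.092]))
P=np.array([ray(c,q,.092)[:2] for q in k]).astype(np.float32); R=cv2.minAreaRect(P*1000); print("wedge",R,cv2.boxPoints(R).round(0).tolist(),s["tool_pos"],s["tool_rot"])
T=Rt(s);print("tool x ang",np.degrees(np.arctan2(T[1,0],T[0,0])))
m=np.hstack([a[60:360,120:460],cv2.resize(t[165:255,230:330],(340,300),interpolation=cv2.INTER_CUBIC)]);cv2.imwrite("pics/m6.png",m)
```

```text
px [286.81554624 205.56907439]
wedge ((588.9290161132812, -365.98773193359375), (54.885108947753906, 69.5468521118164), 42.152618408203125) [[545.0, -359.0], [592.0, -410.0], [633.0, -373.0], [586.0, -322.0]] [ 0.41284011 -0.28634746  0.23159204] [-6.82578985e-06  9.33194038e-01  3.59372909e-01 -1.87700208e-05]
tool x ang 42.123378493390554
```

View pics/m6.png

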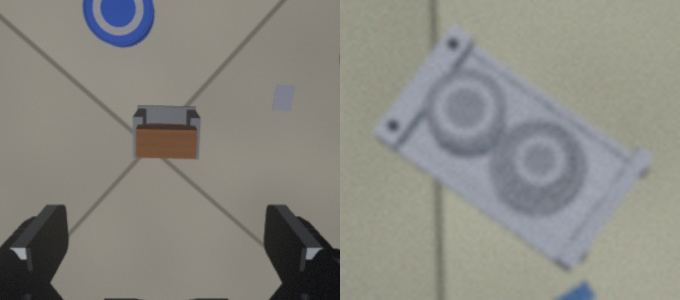

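Left: the wedge head's top face is at crop (135–199, 133–158), i.e. full-frame centre (286,205.5), square to the fingers and matching the prediction. The mask picked the orange can, so I'll redo the measurement. Right: the small can sits centred on the stack.

Run:
```python
from look import *
c,s=pickle.load(open("w6.pkl","rb"));a=cv2.imread("pics/w6.png")
sub=a[175:230,240:335];hsv=cv2.cvtColor(sub,cv2.COLOR_BGR2HSV)
print(hsv[::3,46].tolist())
m=cv2.inRange(hsv,(5,110,70),(22,255,255))
cs,_=cv2.findContours(m,0,cv2.CHAIN_APPROX_NONE);k=max(cs,key=cv2.contourArea)[:,0]+[240,175]
print(k.min(0),k.max(0))
P=np.array([ray(c,q,.092)[:2] for q in k]).astype(np.float32); R=cv2.minAreaRect(P*1000); print(R)
print("to go",to_tool([R[0][0]/1000-s["tool_pos"][0],R[0][1]/1000-s["tool_pos"][1],0],s))
```

```text
[[114, 11, 111], [102, 11, 111], [115, 14, 113], [12, 66, 77], [10, 73, 63], [13, 124, 107], [12, 124, 109], [12, 126, 107], [13, 127, 110], [12, 123, 110], [12, 124, 109], [12, 126, 113], [12, 133, 111], [12, 125, 112], [12, 119, 114], [20, 27, 112], [23, 26, 119], [21, 25, 141], [23, 23, 142]]
[257 189] [316 217]
((413.2679138183594, -285.149658203125), (25.304248809814453, 52.011051177978516), 42.14006423950195)
to go [ 1.12070305e+00 -6.01472493e-01 -1.79855592e-05]
```

Emit:
{"fn": "send_rows", "kwargs": {
  "rows": [
    {"x": 0,"y": 0,"z": 0.2,"wx": 0,"wy": 0,"wz": 0,"hand": 1},
    {"x": 0,"y": 0,"z": 0.2,"wx": 0,"wy": 0,"wz": 0,"hand": 1},
    {"x": 0,"y": 0,"z": 0.2,"wx": 0,"wy": 0,"wz": 0,"hand": 1},
    {"x": 0,"y": 0,"z": 0.2,"wx": 0,"wy": 0,"wz": 0,"hand": 1},
    {"x": 0,"y": 0,"z": 0.2,"wx": 0,"wy": 0,"wz": 0,"hand": 1},
    {"x": 0,"y": 0,"z": 0.08,"wx": 0,"wy": 0,"wz": 0,"hand": 1},
    {"x": 0,"y": 0,"z": 0,"wx": 0,"wy": 0,"wz": 0,"hand": 1},
    {"x": 0,"y": 0,"z": 0,"wx": 0,"wy": 0,"wz": 0,"hand": 1},
    {"x": 0,"y": 0,"z": 0,"wx": 0,"wy": 0,"wz": 0,"hand": 1},
    {"x": 0,"y": 0,"z": 0,"wx": 0,"wy": 0,"wz": 0,"hand": -1}
  ]
}}

```text
time: 38.93
tool_pos: [0.4142, -0.2878, 0.0722]
tool_rot: [0.002, 0.933, 0.359, 0.001]
contact_force: [0.1, -1.0, 0.1]
gripper_width: 0.885
grasp_force: 0.0
```

Emit:
{"fn": "send_rows", "kwargs": {
  "rows": [
    {"x": 0,"y": 0,"z": 0,"wx": 0,"wy": 0,"wz": 0,"hand": -1},
    {"x": 0,"y": 0,"z": 0,"wx": 0,"wy": 0,"wz": 0,"hand": -1},
    {"x": 0,"y": 0,"z": 0,"wx": 0,"wy": 0,"wz": 0,"hand": -1},
    {"x": 0,"y": 0,"z": 0,"wx": 0,"wy": 0,"wz": 0,"hand": -1},
    {"x": 0,"y": 0,"z": 0,"wx": 0,"wy": 0,"wz": 0,"hand": -1},
    {"x": 0,"y": 0,"z": 0,"wx": 0,"wy": 0,"wz": 0,"hand": -1},
    {"x": 0,"y": 0,"z": 0,"wx": 0,"wy": 0,"wz": 0,"hand": -1},
    {"x": 0,"y": 0,"z": 0,"wx": 0,"wy": 0,"wz": 0,"hand": -1},
    {"x": 0,"y": 0,"z": 0,"wx": 0,"wy": 0,"wz": 0,"hand": -1},
    {"x": 0,"y": 0,"z": 0,"wx": 0,"wy": 0,"wz": 0,"hand": -1}
  ]
}}

```text
time: 39.77
tool_pos: [0.4138, -0.2875, 0.0716]
tool_rot: [0.001, 0.933, 0.359, 0.001]
contact_force: [-0.4, 0.6, 5.2]
gripper_width: 0.617
grasp_force: 64.2
```

Emit:
{"fn": "send_rows", "kwargs": {
  "rows": [
    {"x": 0,"y": 0,"z": -0.22,"wx": 0,"wy": 0,"wz": 0,"hand": -1},
    {"x": 0,"y": 0,"z": -0.22,"wx": 0,"wy": 0,"wz": 0,"hand": -1},
    {"x": 0,"y": 0,"z": -0.22,"wx": 0,"wy": 0,"wz": 0,"hand": -1},
    {"x": 0,"y": 0,"z": -0.22,"wx": 0,"wy": 0,"wz": 0,"hand": -1},
    {"x": 0,"y": 0,"z": 0,"wx": 0,"wy": 0,"wz": -0.13,"hand": -1},
    {"x": 0,"y": 0,"z": 0,"wx": 0,"wy": 0,"wz": -0.13,"hand": -1},
    {"x": 0,"y": 0,"z": 0,"wx": 0,"wy": 0,"wz": 0,"hand": -1},
    {"x": 0.244,"y": -0.029,"z": 0,"wx": 0,"wy": 0,"wz": 0,"hand": -1},
    {"x": 0.244,"y": -0.029,"z": 0,"wx": 0,"wy": 0,"wz": 0,"hand": -1},
    {"x": 0.244,"y": -0.029,"z": 0,"wx": 0,"wy": 0,"wz": 0,"hand": -1}
  ]
}}

```text
time: 40.6
tool_pos: [0.4669, -0.1892, 0.2008]
tool_rot: [-0.001, 0.893, 0.45, -0.0]
contact_force: [0.3, -0.3, -0.1]
gripper_width: 0.615
grasp_force: 66.7
```

Emit:
{"fn": "send_rows", "kwargs": {
  "rows": [
    {"x": 0.244,"y": -0.029,"z": 0,"wx": 0,"wy": 0,"wz": 0,"hand": -1},
    {"x": 0.244,"y": -0.029,"z": 0,"wx": 0,"wy": 0,"wz": 0,"hand": -1},
    {"x": 0.244,"y": -0.029,"z": 0,"wx": 0,"wy": 0,"wz": 0,"hand": -1},
    {"x": 0.244,"y": -0.029,"z": 0,"wx": 0,"wy": 0,"wz": 0,"hand": -1},
    {"x": 0,"y": 0,"z": 0,"wx": 0,"wy": 0,"wz": 0,"hand": -1},
    {"x": 0,"y": 0,"z": 0,"wx": 0,"wy": 0,"wz": 0,"hand": -1},
    {"x": 0,"y": 0,"z": 0,"wx": 0,"wy": 0,"wz": 0,"hand": -1},
    {"x": 0,"y": 0,"z": 0,"wx": 0,"wy": 0,"wz": 0,"hand": -1},
    {"x": 0,"y": 0,"z": 0,"wx": 0,"wy": 0,"wz": 0,"hand": -1},
    {"x": 0,"y": 0,"z": 0,"wx": 0,"wy": 0,"wz": 0,"hand": -1}
  ]
}}

```text
time: 41.43
tool_pos: [0.5391, -0.0628, 0.2015]
tool_rot: [-0.0, 0.892, 0.451, -0.0]
contact_force: [0.3, 0.1, -1.1]
gripper_width: 0.616
grasp_force: 66.7
```

Run:
```python
from look import *
a,c,s=look("w7");b=grab_frame("side");cv2.imwrite("pics/side7.png",b)
d=np.array([.5906,.807]);n=np.array([-.807,.5906]);p=s["tool_pos"]
print(p,"carrier x,y",p[:2]@d-.3307,p[:2]@n+.473)
m=np.hstack([a[:420:,110:460],cv2.resize(b[130:255,210:340],(437,420),interpolation=cv2.INTER_CUBIC)]);cv2.imwrite("pics/m7.png",m)
```

```text
[ 0.53913974 -0.06278033  0.20151861] carrier x,y -0.06294779236444625 0.0008361663978845857
```

View pics/m7.png

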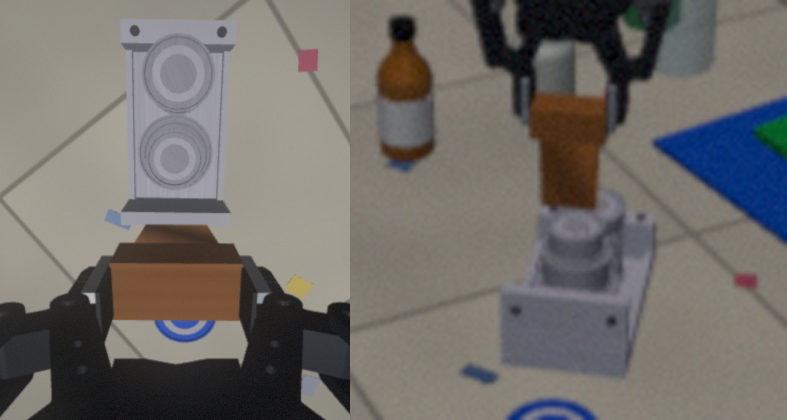

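Left: the stack is concentric (small can at (176,158)). The low stop's inner top edge is at row ~212 and its foot at ~200, the wide can's near rim at ~190, and the wedge's thin-end edge at row ~226. Right: the wedge hangs upright above the gap. Now I'll measure the gap and the wedge tip in this one view.

Run:
```python
from look import *
c,s=pickle.load(open("w7.pkl","rb"));a=cv2.imread("pics/w7.png")
g=cv2.cvtColor(a,cv2.COLOR_BGR2GRAY)
for x in(270,286,300): print(x,g[180:250:1,x].tolist())
d=np.array([.5906,.807]);n=np.array([-.807,.5906])
f=lambda u,v,z:(lambda P:(round((P@d-.3307)*1000,1),round((P@n+.473)*1000,1)))(ray(c,(u,v),z)[:2])
print("stop top in",f(286,212,.042),"foot",f(286,200,.008),"can rim low",f(286,190,.042),"tip edges",f(258,226,.138),f(314,226,.138))
print("small top",f(286,158,.094),"mid?",f(287,155,.07),"wide",f(286,152,.042),"tall",f(289,74,.074),"rails",f(242,120,.016),f(334,120,.016))
```

```text
270 [103, 116, 132, 131, 121, 131, 145, 157, 163, 162, 160, 161, 160, 161, 162, 161, 157, 131, 95, 79, 77, 77, 76, 78, 77, 76, 77, 73, 76, 75, 77, 83, 122, 146, 152, 153, 153, 153, 153, 152, 153, 153, 152, 148, 112, 73, 62, 59, 54, 57, 59, 60, 62, 62, 66, 67, 69, 71, 72, 74, 75, 77, 74, 60, 53, 51, 53, 53, 53, 55]
286 [143, 138, 138, 134, 108, 124, 136, 138, 138, 143, 155, 157, 158, 157, 158, 157, 156, 140, 100, 79, 77, 77, 78, 79, 77, 74, 76, 75, 75, 74, 76, 80, 107, 143, 152, 151, 152, 153, 153, 152, 153, 152, 152, 149, 124, 88, 70, 65, 60, 60, 56, 54, 53, 53, 56, 58, 59, 60, 63, 63, 65, 64, 63, 57, 52, 51, 51, 50, 49, 50]
300 [126, 134, 138, 136, 125, 133, 143, 154, 158, 159, 160, 157, 158, 159, 157, 159, 159, 154, 111, 81, 77, 78, 76, 77, 78, 76, 76, 76, 74, 75, 76, 78, 106, 141, 153, 153, 152, 154, 153, 152, 153, 153, 151, 152, 128, 95, 77, 72, 67, 65, 63, 58, 57, 55, 50, 48, 52, 50, 53, 56, 56, 58, 60, 55, 51, 51, 51, 53, 53, 51]
stop top in (np.float64(-74.9), np.float64(1.4)) foot (np.float64(-70.9), np.float64(1.4)) can rim low (np.float64(-53.7), np.float64(1.4)) tip edges (np.float64(-59.2), np.float64(19.9)) (np.float64(-59.3), np.float64(-16.8))
small top (np.float64(-19.3), np.float64(1.4)) mid? (np.float64(-19.1), np.float64(0.6)) wide (np.float64(-18.8), np.float64(1.3)) tall (np.float64(42.2), np.float64(-1.0)) rails (np.float64(9.6), np.float64(43.5)) (np.float64(9.4), np.float64(-44.8))
```

Emit:
{"fn": "send_rows", "kwargs": {
  "rows": [
    {"x": 0.006,"y": 0,"z": 0,"wx": 0,"wy": 0,"wz": 0,"hand": -1},
    {"x": 0,"y": 0,"z": 0,"wx": 0,"wy": 0,"wz": 0,"hand": -1},
    {"x": 0,"y": 0,"z": 0.17,"wx": 0,"wy": 0,"wz": 0,"hand": -1},
    {"x": 0,"y": 0,"z": 0.17,"wx": 0,"wy": 0,"wz": 0,"hand": -1},
    {"x": 0,"y": 0,"z": 0.17,"wx": 0,"wy": 0,"wz": 0,"hand": -1},
    {"x": 0,"y": 0,"z": 0.07,"wx": 0,"wy": 0,"wz": 0,"hand": -1},
    {"x": 0,"y": 0,"z": 0,"wx": 0,"wy": 0,"wz": 0,"hand": -1},
    {"x": 0,"y": 0,"z": 0,"wx": 0,"wy": 0,"wz": 0,"hand": -1},
    {"x": 0,"y": 0,"z": 0,"wx": 0,"wy": 0,"wz": 0,"hand": -1},
    {"x": 0,"y": 0,"z": 0,"wx": 0,"wy": 0,"wz": 0,"hand": -1}
  ]
}}

```text
time: 42.37
tool_pos: [0.5415, -0.0615, 0.1169]
tool_rot: [0.001, 0.892, 0.452, 0.001]
contact_force: [0.1, 0.8, -0.7]
gripper_width: 0.617
grasp_force: 66.7
```

Emit:
{"fn": "send_rows", "kwargs": {
  "rows": [
    {"x": 0,"y": 0,"z": 0.02,"wx": 0,"wy": 0,"wz": 0,"hand": -1},
    {"x": 0,"y": 0,"z": 0.02,"wx": 0,"wy": 0,"wz": 0,"hand": -1},
    {"x": 0,"y": 0,"z": 0.02,"wx": 0,"wy": 0,"wz": 0,"hand": -1},
    {"x": 0,"y": 0,"z": 0.02,"wx": 0,"wy": 0,"wz": 0,"hand": -1},
    {"x": 0,"y": 0,"z": 0,"wx": 0,"wy": 0,"wz": 0,"hand": -1},
    {"x": 0,"y": 0,"z": 0,"wx": 0,"wy": 0,"wz": 0,"hand": -1},
    {"x": 0,"y": 0,"z": 0,"wx": 0,"wy": 0,"wz": 0,"hand": -1},
    {"x": 0,"y": 0,"z": 0,"wx": 0,"wy": 0,"wz": 0,"hand": -1},
    {"x": 0,"y": 0,"z": 0,"wx": 0,"wy": 0,"wz": 0,"hand": -1},
    {"x": 0,"y": 0,"z": 0,"wx": 0,"wy": 0,"wz": 0,"hand": -1}
  ]
}}

```text
time: 43.2
tool_pos: [0.5401, -0.061, 0.1027]
tool_rot: [-0.0, 0.892, 0.452, 0.0]
contact_force: [0.7, 1.2, -0.8]
gripper_width: 0.615
grasp_force: 66.7
```

Emit:
{"fn": "send_rows", "kwargs": {
  "rows": [
    {"x": -0.004,"y": 0,"z": 0.02,"wx": 0,"wy": 0,"wz": 0,"hand": -1},
    {"x": 0,"y": 0,"z": 0.02,"wx": 0,"wy": 0,"wz": 0,"hand": -1},
    {"x": 0,"y": 0,"z": 0.02,"wx": 0,"wy": 0,"wz": 0,"hand": -1},
    {"x": 0,"y": 0,"z": 0.02,"wx": 0,"wy": 0,"wz": 0,"hand": -1},
    {"x": 0,"y": 0,"z": 0,"wx": 0,"wy": 0,"wz": 0,"hand": -1},
    {"x": 0,"y": 0,"z": 0,"wx": 0,"wy": 0,"wz": 0,"hand": -1},
    {"x": 0,"y": 0,"z": 0,"wx": 0,"wy": 0,"wz": 0,"hand": -1},
    {"x": 0,"y": 0,"z": 0,"wx": 0,"wy": 0,"wz": 0,"hand": -1},
    {"x": 0,"y": 0,"z": 0,"wx": 0,"wy": 0,"wz": 0,"hand": -1},
    {"x": 0,"y": 0,"z": 0,"wx": 0,"wy": 0,"wz": 0,"hand": -1}
  ]
}}

```text
time: 44.03
tool_pos: [0.542, -0.0608, 0.0923]
tool_rot: [0.001, 0.892, 0.452, 0.003]
contact_force: [5.6, 6.2, 3.3]
gripper_width: 0.613
grasp_force: 67.3
```

Force on the wedge is +8 N along +x, earlier than expected. I'll look before pressing further.

Run:
```python
from look import *
a,c,s=look("w8");b=grab_frame("side");cv2.imwrite("pics/side8.png",b)
d=np.array([.5906,.807]);n=np.array([-.807,.5906]);p=s["tool_pos"]
print(p,"carrier x,y",p[:2]@d-.3307,p[:2]@n+.473,s["contact_force"],s["ft_torque"])
m=np.hstack([cv2.resize(a[60:330,170:410],(480,540)),cv2.resize(b[150:255,240:302],(319,540),interpolation=cv2.INTER_CUBIC)]);cv2.imwrite("pics/m8.png",m)
```

```text
[ 0.54197112 -0.06081395  0.09229235] carrier x,y -0.05968871167959772 -0.00028740880620603537 [5.62273775 6.15382434 3.31226087] [ 0.91850021 -0.71048133 -0.15723809]
```

View pics/m8.png

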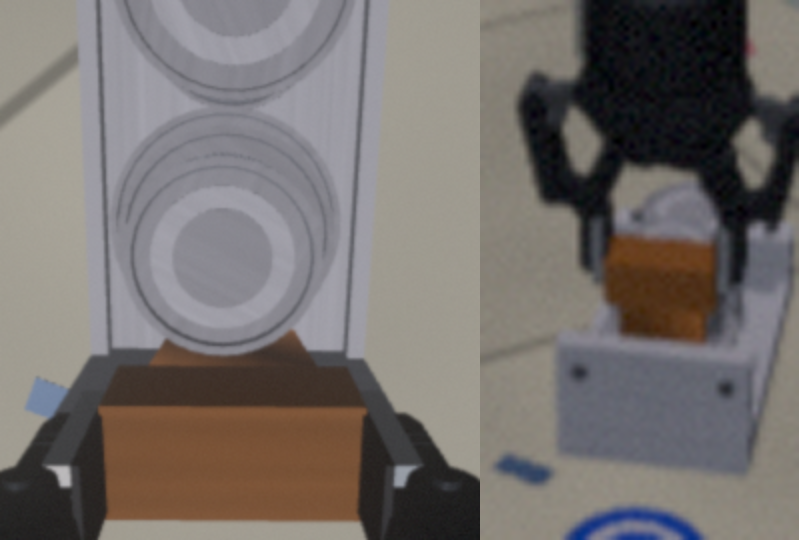

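The wedge has entered the gap squarely, but the arm's commanded x presses it against the low stop. I'll relax that by shifting +x, then press down.

Emit:
{"fn": "send_rows", "kwargs": {
  "rows": [
    {"x": 0.016,"y": 0,"z": 0,"wx": 0,"wy": 0,"wz": 0,"hand": -1},
    {"x": 0,"y": 0,"z": 0,"wx": 0,"wy": 0,"wz": 0,"hand": -1},
    {"x": 0,"y": 0,"z": 0.01,"wx": 0,"wy": 0,"wz": 0,"hand": -1},
    {"x": 0,"y": 0,"z": 0.01,"wx": 0,"wy": 0,"wz": 0,"hand": -1},
    {"x": 0,"y": 0,"z": 0,"wx": 0,"wy": 0,"wz": 0,"hand": -1},
    {"x": 0,"y": 0,"z": 0,"wx": 0,"wy": 0,"wz": 0,"hand": -1},
    {"x": 0,"y": 0,"z": 0,"wx": 0,"wy": 0,"wz": 0,"hand": -1},
    {"x": 0,"y": 0,"z": 0,"wx": 0,"wy": 0,"wz": 0,"hand": -1},
    {"x": 0,"y": 0,"z": 0,"wx": 0,"wy": 0,"wz": 0,"hand": -1},
    {"x": 0,"y": 0,"z": 0,"wx": 0,"wy": 0,"wz": 0,"hand": -1}
  ]
}}

```text
time: 44.97
tool_pos: [0.5427, -0.0603, 0.0902]
tool_rot: [0.002, 0.892, 0.452, 0.001]
contact_force: [0.4, 1.8, 10.2]
gripper_width: 0.616
grasp_force: 68.1
```

Emit:
{"fn": "send_rows", "kwargs": {
  "rows": [
    {"x": 0.004,"y": 0,"z": 0.01,"wx": 0,"wy": 0,"wz": 0,"hand": -1},
    {"x": 0,"y": 0,"z": 0.01,"wx": 0,"wy": 0,"wz": 0,"hand": -1},
    {"x": 0,"y": 0,"z": 0,"wx": 0,"wy": 0,"wz": 0,"hand": -1},
    {"x": 0,"y": 0,"z": 0,"wx": 0,"wy": 0,"wz": 0,"hand": -1},
    {"x": 0,"y": 0,"z": 0,"wx": 0,"wy": 0,"wz": 0,"hand": -1},
    {"x": 0,"y": 0,"z": 0,"wx": 0,"wy": 0,"wz": 0,"hand": -1},
    {"x": 0,"y": 0,"z": 0,"wx": 0,"wy": 0,"wz": 0,"hand": -1},
    {"x": 0,"y": 0,"z": 0,"wx": 0,"wy": 0,"wz": 0,"hand": -1},
    {"x": 0,"y": 0,"z": 0,"wx": 0,"wy": 0,"wz": 0,"hand": -1},
    {"x": 0,"y": 0,"z": 0,"wx": 0,"wy": 0,"wz": 0,"hand": -1}
  ]
}}

```text
time: 45.8
tool_pos: [0.5437, -0.06, 0.0882]
tool_rot: [0.002, 0.892, 0.452, 0.001]
contact_force: [-0.8, 2.5, 14.6]
gripper_width: 0.617
grasp_force: 68.6
```

Emit:
{"fn": "send_rows", "kwargs": {
  "rows": [
    {"x": 0.004,"y": 0,"z": 0.01,"wx": 0,"wy": 0,"wz": 0,"hand": -1},
    {"x": 0,"y": 0,"z": 0.01,"wx": 0,"wy": 0,"wz": 0,"hand": -1},
    {"x": 0,"y": 0,"z": 0,"wx": 0,"wy": 0,"wz": 0,"hand": -1},
    {"x": 0,"y": 0,"z": 0,"wx": 0,"wy": 0,"wz": 0,"hand": -1},
    {"x": 0,"y": 0,"z": 0,"wx": 0,"wy": 0,"wz": 0,"hand": -1},
    {"x": 0,"y": 0,"z": 0,"wx": 0,"wy": 0,"wz": 0,"hand": -1},
    {"x": 0,"y": 0,"z": 0,"wx": 0,"wy": 0,"wz": 0,"hand": -1},
    {"x": 0,"y": 0,"z": 0,"wx": 0,"wy": 0,"wz": 0,"hand": -1},
    {"x": 0,"y": 0,"z": 0,"wx": 0,"wy": 0,"wz": 0,"hand": -1},
    {"x": 0,"y": 0,"z": 0,"wx": 0,"wy": 0,"wz": 0,"hand": -1}
  ]
}}

```text
time: 46.63
tool_pos: [0.5448, -0.0595, 0.086]
tool_rot: [0.002, 0.892, 0.452, 0.002]
contact_force: [0.8, 1.0, 16.4]
gripper_width: 0.62
grasp_force: 69.1
```

Run:
```python
from look import *
a,c,s=look("w9");b=grab_frame("side");cv2.imwrite("pics/side9.png",b);t=grab_frame("top");cv2.imwrite("pics/top9.png",t)
d=np.array([.5906,.807]);n=np.array([-.807,.5906]);p=s["tool_pos"]
print(p,"carrier x,y",p[:2]@d-.3307,p[:2]@n+.473,s["contact_force"],s["ft_torque"])
# wedge head masks in wrist view (head front+top) w8 vs w9, and in side view
for n in("side8","side9"):
    h=cv2.cvtColor(cv2.imread(f"pics/{n}.png")[150:255,240:302],cv2.COLOR_BGR2HSV);m=cv2.inRange(h,(5,110,40),(20,255,255))
    ys,xs=np.where(m);print(n,xs.min()+240,xs.max()+240,ys.min()+150,ys.max()+150)
for n in("w8","w9"):
    h=cv2.cvtColor(cv2.imread(f"pics/{n}.png"),cv2.COLOR_BGR2HSV)[200:340,200:380];m=cv2.inRange(h,(3,60,30),(22,255,255))
    ys,xs=np.where(m);print(n,xs.min()+200,xs.max()+200,ys.min()+200,ys.max()+200)
m=np.hstack([cv2.resize(a[60:330,170:410],(480,540)),cv2.resize(b[150:255,240:302],(319,540),interpolation=cv2.INTER_CUBIC)]);cv2.imwrite("pics/m9.png",m)
```

```text
[ 0.54481775 -0.05952715  0.08596479] carrier x,y -0.05696904131102748 -0.0018246610076680936 [ 0.75812226  1.03396383 16.43524569] [ 0.08214641  0.35101573 -0.16998646]
side8 264 285 196 215
side9 265 286 198 215
w8 219 371 225 325
w9 216 368 233 322
```

View pics/m9.png

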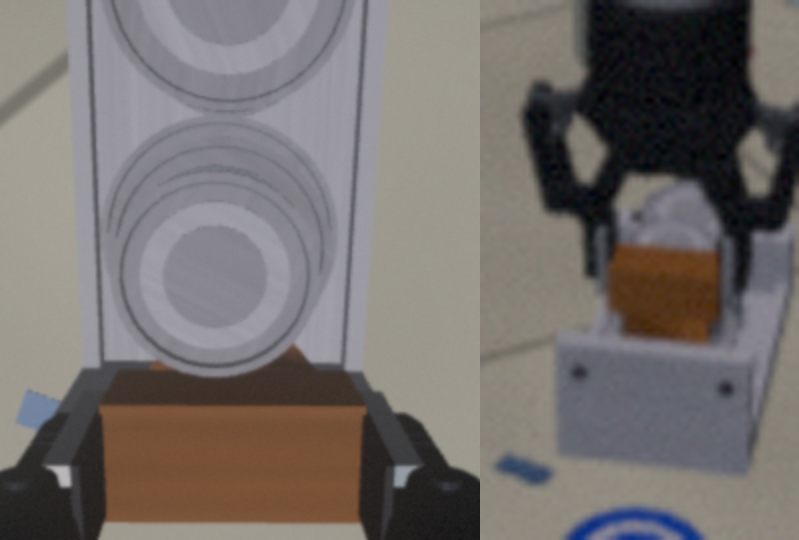

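The wedge is about 4 mm deeper, square and in the gap; its head edges in the wrist view (rows 262 and 320) haven't moved relative to the tool. The TCP x reading (-57) is suspicious, so I'll cross-check against the carrier in the same image.

Run:
```python
from look import *
d=np.array([.5906,.807]);n=np.array([-.807,.5906])
for nm in("w7","w8","w9"):
    c,s=pickle.load(open(nm+".pkl","rb"));a=cv2.imread(f"pics/{nm}.png")
    g=cv2.GaussianBlur(cv2.cvtColor(a,cv2.COLOR_BGR2GRAY),(1,5),0).astype(int);zt=s["tool_pos"][2]+.0204
    f=lambda u,v,z:round((ray(c,(u,v),z)[:2]@d-.3307)*1000,1)
    tcp=round((s["tool_pos"][:2]@d-.3307)*1000,1)
    col=g[:,286];e=np.diff(col);r1=255+np.argmax(e[255:275]);r2=310+np.argmax(np.abs(e[310:330]))
    print(nm,"tcp",tcp,"head rows",r1,r2,"x",f(286,r1+.5,zt),f(286,r2+.5,zt),"tilt",Rt(s)[:,2].round(4))
    # low stop foot/top edges at columns outside the wedge
    for u in (246,250,320,326): 
        e=np.diff(g[:,u]);k=[(int(i),int(e[i])) for i in np.where(np.abs(e)>14)[0] if 180<i<260];print(u,k)
    print("stop foot (row fn) 200,220,240:",[f(250,v,.008) for v in(200,220,240)],"z.042:",[f(250,v,.042) for v in(200,220,240)])
```

```text
w7 tcp -62.9 head rows 262 326 x -48.7 -77.9 tilt [-2.e-04 -0.e+00 -1.e+00]
246 [(196, -19), (197, -18), (210, 16), (211, 25), (212, 20), (238, -16), (239, -15)]
250 [(196, -22), (197, -23), (210, 18), (211, 26), (212, 19), (231, -15), (232, -19), (233, -17)]
320 [(197, -24), (198, -24), (211, 20), (212, 24), (213, 18), (229, -18), (230, -20), (231, -17)]
326 [(211, 18), (212, 25), (213, 20), (238, -23), (239, -25), (240, -19)]
stop foot (row fn) 200,220,240: [np.float64(-70.8), np.float64(-92.6), np.float64(-115.1)] z.042: [np.float64(-63.2), np.float64(-82.8), np.float64(-103.0)]
w8 tcp -59.7 head rows 262 319 x -45.6 -71.4 tilt [ 0.0056  0.0014 -1.    ]
246 [(233, -25), (234, -23)]
250 [(221, 15), (231, -16), (232, -19), (233, -16)]
320 [(229, -20), (230, -21), (231, -17)]
326 [(234, -26), (235, -25)]
stop foot (row fn) 200,220,240: [np.float64(-42.8), np.float64(-57.5), np.float64(-72.6)] z.042: [np.float64(-35.4), np.float64(-47.9), np.float64(-60.7)]
w9 tcp -57.0 head rows 262 320 x -42.7 -69.1 tilt [ 0.0062 -0.0023 -1.    ]
246 [(239, -18), (240, -18)]
250 [(232, -16)]
320 [(234, -21), (235, -24), (236, -18)]
326 [(240, -26), (241, -29), (242, -21)]
stop foot (row fn) 200,220,240: [np.float64(-38.9), np.float64(-53.1), np.float64(-67.9)] z.042: [np.float64(-31.4), np.float64(-43.4), np.float64(-55.9)]
```

Cross-check: the plate beside the wedge only fits if its top is at z ≈ 0.067, which makes it the HIGH plate. The side view agrees, showing its outer face about 24 px tall. I had the carrier's ends swapped, so no judged step has been met yet. I'll recover: wedge back into its holder, unstack onto the bench, then rebuild the right way round.

Emit:
{"fn": "send_rows", "kwargs": {
  "rows": [
    {"x": 0,"y": 0,"z": -0.1,"wx": 0,"wy": 0,"wz": 0,"hand": -1},
    {"x": 0,"y": 0,"z": -0.2,"wx": 0,"wy": 0,"wz": 0,"hand": -1},
    {"x": 0,"y": 0,"z": -0.25,"wx": 0,"wy": 0,"wz": 0,"hand": -1},
    {"x": 0,"y": 0,"z": -0.25,"wx": 0,"wy": 0,"wz": 0,"hand": -1},
    {"x": -0.247,"y": 0.028,"z": 0,"wx": 0,"wy": 0,"wz": 0,"hand": -1},
    {"x": -0.247,"y": 0.028,"z": 0,"wx": 0,"wy": 0,"wz": 0,"hand": -1},
    {"x": -0.247,"y": 0.028,"z": 0,"wx": 0,"wy": 0,"wz": 0,"hand": -1},
    {"x": -0.247,"y": 0.028,"z": 0,"wx": 0,"wy": 0,"wz": 0,"hand": -1},
    {"x": -0.247,"y": 0.028,"z": 0,"wx": 0,"wy": 0,"wz": 0,"hand": -1},
    {"x": -0.247,"y": 0.028,"z": 0,"wx": 0,"wy": 0,"wz": 0,"hand": -1}
  ]
}}

```text
time: 47.62
tool_pos: [0.4287, -0.2541, 0.2005]
tool_rot: [-0.001, 0.892, 0.452, -0.001]
contact_force: [0.4, -0.2, -0.7]
gripper_width: 0.618
grasp_force: 67.3
```

Emit:
{"fn": "send_rows", "kwargs": {
  "rows": [
    {"x": -0.247,"y": 0.028,"z": 0,"wx": 0,"wy": 0,"wz": 0,"hand": -1},
    {"x": 0,"y": 0,"z": 0,"wx": 0,"wy": 0,"wz": 0.13,"hand": -1},
    {"x": 0,"y": 0,"z": 0,"wx": 0,"wy": 0,"wz": 0.13,"hand": -1},
    {"x": 0,"y": 0,"z": 0,"wx": 0,"wy": 0,"wz": 0,"hand": -1},
    {"x": 0,"y": 0,"z": 0,"wx": 0,"wy": 0,"wz": 0,"hand": -1},
    {"x": 0,"y": 0,"z": 0,"wx": 0,"wy": 0,"wz": 0,"hand": -1},
    {"x": 0,"y": 0,"z": 0,"wx": 0,"wy": 0,"wz": 0,"hand": -1},
    {"x": 0,"y": 0,"z": 0,"wx": 0,"wy": 0,"wz": 0,"hand": -1},
    {"x": 0,"y": 0,"z": 0,"wx": 0,"wy": 0,"wz": 0,"hand": -1},
    {"x": 0,"y": 0,"z": 0,"wx": 0,"wy": 0,"wz": 0,"hand": -1}
  ]
}}

```text
time: 48.45
tool_pos: [0.4125, -0.2851, 0.2016]
tool_rot: [0.0, 0.933, 0.36, -0.0]
contact_force: [-0.6, -0.7, -0.8]
gripper_width: 0.619
grasp_force: 67.2
```

```bash
cat >> look.py <<'E'
D=np.array([.5906,.807]);N=np.array([-.807,.5906])
def where(): 
    s=manip.state();p=s["tool_pos"];return s["time"],p.round(4),"my x,y",((p[:2]@D-.3307)*1000).round(1),((p[:2]@N+.473)*1000).round(1)
E
python3 - <<'E'
from look import *
s=manip.state();print(where(),s["tool_rot"],"tool to holder",to_tool([.4138-s["tool_pos"][0],-.2875-s["tool_pos"][1],0],s))
a,c,s=look("w10")
h=cv2.cvtColor(a,cv2.COLOR_BGR2HSV);m=cv2.inRange(h,(5,110,70),(20,255,255))[200:340,200:380]
ys,xs=np.where(m);print("wedge head in view",xs.min()+200,xs.max()+200,ys.min()+200,ys.max()+200)
t=grab_frame("top");cv2.imwrite("pics/top10.png",t)
c=calibration("top");C=-np.array(c["R"]).T@np.array(c["t"])
for n,u,z in(("near-end foot? low in",(230+512/6-.5,165+282/6-.5),.068),("low in b",(230+395/6-.5,165+470/6-.5),.068),("far a",(230+233/6-.5,165+76/6-.5),.042),("far b",(230+100/6-.5,165+265/6-.5),.042)):
    P=ray(c,u,z)[:2];print(n,P.round(4),(P@D-.3307).round(4))
E
```

```text
(48.45, array([ 0.4125, -0.2851,  0.2016]), 'my x,y', np.float64(-317.1), np.float64(-28.2)) [ 3.77505403e-05  9.33130507e-01  3.59537831e-01 -5.89352448e-05] tool to holder [-6.67561914e-01  2.69621547e+00  1.67237568e-04]
wedge head in view 219 353 230 320
near-end foot? low in [ 0.5663 -0.0911] -0.0697
low in b [ 0.4959 -0.0437] -0.0731
far a [0.6547 0.0141] 0.0673
far b [0.5807 0.0687] 0.0677
```

Top-view edges now agree: near end at -70 mm and far end at +67.5 mm when given swapped heights, so the swap is confirmed. Putting the wedge back in its holder.

Emit:
{"fn": "send_rows", "kwargs": {
  "rows": [
    {"x": -0.004,"y": 0.007,"z": 0.2,"wx": 0,"wy": 0,"wz": 0,"hand": -1},
    {"x": 0,"y": 0,"z": 0.2,"wx": 0,"wy": 0,"wz": 0,"hand": -1},
    {"x": 0,"y": 0,"z": 0,"wx": 0,"wy": 0,"wz": 0,"hand": -1},
    {"x": 0,"y": 0,"z": 0,"wx": 0,"wy": 0,"wz": 0,"hand": -1},
    {"x": 0,"y": 0,"z": 0.1,"wx": 0,"wy": 0,"wz": 0,"hand": -1},
    {"x": 0,"y": 0,"z": 0.1,"wx": 0,"wy": 0,"wz": 0,"hand": -1},
    {"x": 0,"y": 0,"z": 0.1,"wx": 0,"wy": 0,"wz": 0,"hand": -1},
    {"x": 0,"y": 0,"z": 0.1,"wx": 0,"wy": 0,"wz": 0,"hand": -1},
    {"x": 0,"y": 0,"z": 0,"wx": 0,"wy": 0,"wz": 0,"hand": -1},
    {"x": 0,"y": 0,"z": 0,"wx": 0,"wy": 0,"wz": 0,"hand": -1}
  ]
}}

```text
time: 49.38
tool_pos: [0.4132, -0.287, 0.083]
tool_rot: [0.001, 0.933, 0.359, 0.0]
contact_force: [0.1, 0.5, -0.4]
gripper_width: 0.615
grasp_force: 68.9
```

Emit:
{"fn": "send_rows", "kwargs": {
  "rows": [
    {"x": 0,"y": 0,"z": 0.035,"wx": 0,"wy": 0,"wz": 0,"hand": -1},
    {"x": 0,"y": 0,"z": 0.035,"wx": 0,"wy": 0,"wz": 0,"hand": -1},
    {"x": 0,"y": 0,"z": 0.006,"wx": 0,"wy": 0,"wz": 0,"hand": -1},
    {"x": 0,"y": 0,"z": 0,"wx": 0,"wy": 0,"wz": 0,"hand": -1},
    {"x": 0,"y": 0,"z": 0,"wx": 0,"wy": 0,"wz": 0,"hand": -1},
    {"x": 0,"y": 0,"z": 0,"wx": 0,"wy": 0,"wz": 0,"hand": -1},
    {"x": 0,"y": 0,"z": 0,"wx": 0,"wy": 0,"wz": 0,"hand": -1},
    {"x": 0,"y": 0,"z": 0,"wx": 0,"wy": 0,"wz": 0,"hand": -1},
    {"x": 0,"y": 0,"z": 0,"wx": 0,"wy": 0,"wz": 0,"hand": -1},
    {"x": 0,"y": 0,"z": 0,"wx": 0,"wy": 0,"wz": 0,"hand": -1}
  ]
}}

```text
time: 50.22
tool_pos: [0.4135, -0.2873, 0.0716]
tool_rot: [0.001, 0.933, 0.359, 0.001]
contact_force: [-0.2, -0.6, 5.6]
gripper_width: 0.62
grasp_force: 69.6
```

Emit:
{"fn": "send_rows", "kwargs": {
  "rows": [
    {"x": 0,"y": 0,"z": 0,"wx": 0,"wy": 0,"wz": 0,"hand": 1},
    {"x": 0,"y": 0,"z": 0,"wx": 0,"wy": 0,"wz": 0,"hand": 1},
    {"x": 0,"y": 0,"z": 0,"wx": 0,"wy": 0,"wz": 0,"hand": 1},
    {"x": 0,"y": 0,"z": 0,"wx": 0,"wy": 0,"wz": 0,"hand": 1},
    {"x": 0,"y": 0,"z": -0.1,"wx": 0,"wy": 0,"wz": 0,"hand": 1},
    {"x": 0,"y": 0,"z": -0.25,"wx": 0,"wy": 0,"wz": 0,"hand": 1},
    {"x": 0,"y": 0,"z": -0.25,"wx": 0,"wy": 0,"wz": 0,"hand": 1},
    {"x": 0,"y": 0,"z": -0.25,"wx": 0,"wy": 0,"wz": 0,"hand": 1},
    {"x": 0,"y": 0,"z": 0,"wx": 0,"wy": 0,"wz": -0.13,"hand": 1},
    {"x": 0,"y": 0,"z": 0,"wx": 0,"wy": 0,"wz": -0.13,"hand": 1}
  ]
}}

```text
time: 51.05
tool_pos: [0.4141, -0.2878, 0.2016]
tool_rot: [0.003, 0.891, 0.455, 0.001]
contact_force: [-0.4, 0.8, -1.1]
gripper_width: 1.0
grasp_force: 0.0
```

Run:
```python
from look import *
f=lambda c,u,v,z:(lambda P:(((P@D-.3307)*1000).round(1),((P@N+.473)*1000).round(1)))(ray(c,(u,v),z)[:2])
for nm,u in(("w8",(281,188.5)),("w9",(277.5,197.5))):
    c,s=pickle.load(open(nm+".pkl","rb")); print(nm,"small",f(c,*u,.094))
    a=cv2.imread(f"pics/{nm}.png");g=cv2.cvtColor(a,cv2.COLOR_BGR2GRAY)[60:260,200:360]
    # inner ring disc of small can: flat darker disc
    H=cv2.HoughCircles(g,cv2.HOUGH_GRADIENT,1,5,param1=80,param2=25,minRadius=20,maxRadius=65)
    if H is not None:
        for x,y,r in H[0][:8]: print("  circ",x+200,y+60,r,"z.094",f(c,x+200,y+60,.094),"z.07",f(c,x+200,y+60,.07),"z.042",f(c,x+200,y+60,.042))
t=grab_frame("top");cv2.imwrite("pics/top11.png",t);h=cv2.cvtColor(t,cv2.COLOR_BGR2HSV)
c=calibration("top");m=cv2.inRange(h,(5,130,85),(22,255,255));k=comp(m,(405,275))
R=cv2.minAreaRect((np.array([ray(c,q,.092)[:2] for q in k])*1000).astype(np.float32));print("wedge in holder",R, where())
```

```text
w8 small (np.float64(-18.9), np.float64(2.8))
  circ 279.5 186.5 44.6 z.094 (np.float64(-18.1), np.float64(3.4)) z.07 (np.float64(-22.3), np.float64(3.8)) z.042 (np.float64(-27.2), np.float64(4.2))
  circ 281.5 170.5 57.8 z.094 (np.float64(-11.1), np.float64(2.5)) z.07 (np.float64(-14.2), np.float64(2.7)) z.042 (np.float64(-17.7), np.float64(2.9))
  circ 280.5 180.5 52.3 z.094 (np.float64(-15.4), np.float64(3.0)) z.07 (np.float64(-19.2), np.float64(3.2)) z.042 (np.float64(-23.6), np.float64(3.6))
  circ 275.5 179.5 55.6 z.094 (np.float64(-15.0), np.float64(5.1)) z.07 (np.float64(-18.7), np.float64(5.8)) z.042 (np.float64(-23.0), np.float64(6.5))
  circ 281.5 175.5 56.7 z.094 (np.float64(-13.3), np.float64(2.5)) z.07 (np.float64(-16.7), np.float64(2.7)) z.042 (np.float64(-20.6), np.float64(3.0))
  circ 289.5 178.5 55.6 z.094 (np.float64(-14.6), np.float64(-0.9)) z.07 (np.float64(-18.2), np.float64(-1.3)) z.042 (np.float64(-22.4), np.float64(-1.8))
  circ 276.5 172.5 55.6 z.094 (np.float64(-12.0), np.float64(4.7)) z.07 (np.float64(-15.2), np.float64(5.2)) z.042 (np.float64(-18.9), np.f
[... 943 characters left out ...]
oat64(-25.2), np.float64(3.6))
  circ 271.5 188.5 61.1 z.094 (np.float64(-15.0), np.float64(5.1)) z.07 (np.float64(-19.4), np.float64(6.0)) z.042 (np.float64(-24.6), np.float64(7.0))
  circ 283.5 179.5 64.4 z.094 (np.float64(-11.2), np.float64(0.2)) z.07 (np.float64(-15.0), np.float64(0.1)) z.042 (np.float64(-19.4), np.float64(0.1))
  circ 285.5 193.5 61.1 z.094 (np.float64(-17.1), np.float64(-0.7)) z.07 (np.float64(-21.9), np.float64(-0.8)) z.042 (np.float64(-27.5), np.float64(-1.0))
wedge in holder ((412.69305419921875, -288.90435791015625), (22.79785919189453, 52.02071762084961), 42.07576370239258) (51.1, array([ 0.4132, -0.287 ,  0.1995]), 'my x,y', np.float64(-318.3), np.float64(-30.0))
```

Emit:
{"fn": "send_rows", "kwargs": {
  "rows": [
    {"x": 0.25,"y": -0.026,"z": 0,"wx": 0,"wy": 0,"wz": 0,"hand": 1},
    {"x": 0.25,"y": -0.026,"z": 0,"wx": 0,"wy": 0,"wz": 0,"hand": 1},
    {"x": 0.25,"y": -0.026,"z": 0,"wx": 0,"wy": 0,"wz": 0,"hand": 1},
    {"x": 0.25,"y": -0.026,"z": 0,"wx": 0,"wy": 0,"wz": 0,"hand": 1},
    {"x": 0.25,"y": -0.026,"z": 0,"wx": 0,"wy": 0,"wz": 0,"hand": 1},
    {"x": 0.25,"y": -0.026,"z": 0,"wx": 0,"wy": 0,"wz": 0,"hand": 1},
    {"x": 0.25,"y": -0.026,"z": 0,"wx": 0,"wy": 0,"wz": 0,"hand": 1},
    {"x": 0.25,"y": -0.026,"z": 0,"wx": 0,"wy": 0,"wz": 0,"hand": 1},
    {"x": 0,"y": 0,"z": 0,"wx": 0,"wy": 0,"wz": 0,"hand": 1},
    {"x": 0,"y": 0,"z": 0,"wx": 0,"wy": 0,"wz": 0,"hand": 1}
  ]
}}

```text
time: 51.93
tool_pos: [0.5647, -0.0242, 0.1966]
tool_rot: [-0.0, 0.891, 0.453, -0.001]
contact_force: [-1.2, 0.0, 0.3]
gripper_width: 1.004
grasp_force: 0.0
```

Run:
```python
from look import *
s=manip.state();T=Rt(s);print(where(),s["tool_rot"],np.degrees(np.arctan2(T[1,0],T[0,0])))
```

```text
(51.9333, array([ 0.5647, -0.0242,  0.1966]), 'my x,y', np.float64(-16.7), np.float64(3.0)) [-4.87136291e-04  8.91442512e-01  4.53132732e-01 -8.58746098e-04] 53.88979001222116
```

Emit:
{"fn": "send_rows", "kwargs": {
  "rows": [
    {"x": -0.01,"y": 0.008,"z": 0.2,"wx": 0,"wy": 0,"wz": 0,"hand": 1},
    {"x": 0,"y": 0,"z": 0.2,"wx": 0,"wy": 0,"wz": 0,"hand": 1},
    {"x": 0,"y": 0,"z": 0.2,"wx": 0,"wy": 0,"wz": 0,"hand": 1},
    {"x": 0,"y": 0,"z": 0.17,"wx": 0,"wy": 0,"wz": 0,"hand": 1},
    {"x": 0,"y": 0,"z": 0,"wx": 0,"wy": 0,"wz": 0,"hand": 1},
    {"x": 0,"y": 0,"z": 0,"wx": 0,"wy": 0,"wz": 0,"hand": -1},
    {"x": 0,"y": 0,"z": 0,"wx": 0,"wy": 0,"wz": 0,"hand": -1},
    {"x": 0,"y": 0,"z": 0,"wx": 0,"wy": 0,"wz": 0,"hand": -1},
    {"x": 0,"y": 0,"z": 0,"wx": 0,"wy": 0,"wz": 0,"hand": -1},
    {"x": 0,"y": 0,"z": 0,"wx": 0,"wy": 0,"wz": 0,"hand": -1}
  ]
}}

```text
time: 52.77
tool_pos: [0.5669, -0.0284, 0.0854]
tool_rot: [0.002, 0.892, 0.452, 0.002]
contact_force: [0.6, -0.6, 6.0]
gripper_width: 0.478
grasp_force: 60.8
```

Emit:
{"fn": "send_rows", "kwargs": {
  "rows": [
    {"x": 0,"y": 0,"z": -0.2,"wx": 0,"wy": 0,"wz": 0,"hand": -1},
    {"x": 0,"y": 0,"z": -0.2,"wx": 0,"wy": 0,"wz": 0,"hand": -1},
    {"x": 0.13,"y": -0.23,"z": 0,"wx": 0,"wy": 0,"wz": 0,"hand": -1},
    {"x": 0.13,"y": -0.23,"z": 0,"wx": 0,"wy": 0,"wz": 0,"hand": -1},
    {"x": 0.13,"y": -0.23,"z": 0,"wx": 0,"wy": 0,"wz": 0,"hand": -1},
    {"x": 0.13,"y": -0.23,"z": 0,"wx": 0,"wy": 0,"wz": 0,"hand": -1},
    {"x": 0,"y": 0,"z": 0,"wx": 0,"wy": 0,"wz": 0,"hand": -1},
    {"x": 0,"y": 0,"z": 0.25,"wx": 0,"wy": 0,"wz": 0,"hand": -1},
    {"x": 0,"y": 0,"z": 0.25,"wx": 0,"wy": 0,"wz": 0,"hand": -1},
    {"x": 0,"y": 0,"z": 0.2,"wx": 0,"wy": 0,"wz": 0,"hand": -1}
  ]
}}

```text
time: 53.6
tool_pos: [0.4996, 0.1168, 0.0365]
tool_rot: [0.0, 0.892, 0.453, 0.001]
contact_force: [-0.2, -0.9, -1.3]
gripper_width: 0.478
grasp_force: 60.8
```

```bash
python3 -c "
from look import *
print(where(),manip.state()['gripper_width'])"
```

```text
(53.6, array([0.4996, 0.1168, 0.0365]), 'my x,y', np.float64(58.6), np.float64(138.8)) 0.4779605758766333
```

Emit:
{"fn": "send_rows", "kwargs": {
  "rows": [
    {"x": 0,"y": 0,"z": 0.07,"wx": 0,"wy": 0,"wz": 0,"hand": -1},
    {"x": 0,"y": 0,"z": 0.065,"wx": 0,"wy": 0,"wz": 0,"hand": -1},
    {"x": 0,"y": 0,"z": 0,"wx": 0,"wy": 0,"wz": 0,"hand": -1},
    {"x": 0,"y": 0,"z": 0,"wx": 0,"wy": 0,"wz": 0,"hand": -1},
    {"x": 0,"y": 0,"z": 0,"wx": 0,"wy": 0,"wz": 0,"hand": -1},
    {"x": 0,"y": 0,"z": 0,"wx": 0,"wy": 0,"wz": 0,"hand": -1},
    {"x": 0,"y": 0,"z": 0,"wx": 0,"wy": 0,"wz": 0,"hand": -1},
    {"x": 0,"y": 0,"z": 0,"wx": 0,"wy": 0,"wz": 0,"hand": -1},
    {"x": 0,"y": 0,"z": 0,"wx": 0,"wy": 0,"wz": 0,"hand": -1},
    {"x": 0,"y": 0,"z": 0,"wx": 0,"wy": 0,"wz": 0,"hand": -1}
  ]
}}

```text
time: 54.43
tool_pos: [0.4996, 0.1166, 0.0172]
tool_rot: [0.0, 0.892, 0.452, 0.0]
contact_force: [-0.3, -1.0, -0.9]
gripper_width: 0.479
grasp_force: 65.4
```

Emit:
{"fn": "send_rows", "kwargs": {
  "rows": [
    {"x": 0,"y": 0,"z": 0.011,"wx": 0,"wy": 0,"wz": 0,"hand": -1},
    {"x": 0,"y": 0,"z": 0,"wx": 0,"wy": 0,"wz": 0,"hand": -1},
    {"x": 0,"y": 0,"z": 0,"wx": 0,"wy": 0,"wz": 0,"hand": 1},
    {"x": 0,"y": 0,"z": 0,"wx": 0,"wy": 0,"wz": 0,"hand": 1},
    {"x": 0,"y": 0,"z": 0,"wx": 0,"wy": 0,"wz": 0,"hand": 1},
    {"x": 0,"y": 0,"z": 0,"wx": 0,"wy": 0,"wz": 0,"hand": 1},
    {"x": 0,"y": 0,"z": -0.25,"wx": 0,"wy": 0,"wz": 0,"hand": 1},
    {"x": 0,"y": 0,"z": -0.25,"wx": 0,"wy": 0,"wz": 0,"hand": 1},
    {"x": 0,"y": 0,"z": -0.25,"wx": 0,"wy": 0,"wz": 0,"hand": 1},
    {"x": 0,"y": 0,"z": -0.25,"wx": 0,"wy": 0,"wz": 0,"hand": 1}
  ]
}}

```text
time: 55.27
tool_pos: [0.4989, 0.1166, 0.1667]
tool_rot: [-0.0, 0.892, 0.452, -0.0]
contact_force: [0.3, 0.3, -1.0]
gripper_width: 0.999
grasp_force: 0.0
```

Emit:
{"fn": "send_rows", "kwargs": {
  "rows": [
    {"x": -0.131,"y": 0.228,"z": 0,"wx": 0,"wy": 0,"wz": 0,"hand": 1},
    {"x": -0.131,"y": 0.228,"z": 0,"wx": 0,"wy": 0,"wz": 0,"hand": 1},
    {"x": -0.131,"y": 0.228,"z": 0,"wx": 0,"wy": 0,"wz": 0,"hand": 1},
    {"x": -0.131,"y": 0.228,"z": 0,"wx": 0,"wy": 0,"wz": 0,"hand": 1},
    {"x": 0,"y": 0,"z": 0,"wx": 0,"wy": 0,"wz": 0,"hand": 1},
    {"x": 0,"y": 0,"z": 0,"wx": 0,"wy": 0,"wz": 0,"hand": 1},
    {"x": 0,"y": 0,"z": 0.25,"wx": 0,"wy": 0,"wz": 0,"hand": 1},
    {"x": 0,"y": 0,"z": 0.25,"wx": 0,"wy": 0,"wz": 0,"hand": 1},
    {"x": 0,"y": 0,"z": 0.2,"wx": 0,"wy": 0,"wz": 0,"hand": 1},
    {"x": 0,"y": 0,"z": 0,"wx": 0,"wy": 0,"wz": 0,"hand": 1}
  ]
}}

```text
time: 56.1
tool_pos: [0.5572, -0.0255, 0.0527]
tool_rot: [-0.004, 0.892, 0.453, -0.006]
contact_force: [-1.9, 0.3, -0.7]
gripper_width: 1.003
grasp_force: 0.0
```

```bash
python3 -c "
from look import *
print(where(),manip.state()['gripper_width'])"
```

```text
(56.1, array([ 0.5572, -0.0255,  0.0527]), 'my x,y', np.float64(-22.2), np.float64(8.3)) 1.0029457661037504
```

Emit:
{"fn": "send_rows", "kwargs": {
  "rows": [
    {"x": 0,"y": 0,"z": 0.04,"wx": 0,"wy": 0,"wz": 0,"hand": 1},
    {"x": 0,"y": 0,"z": 0,"wx": 0,"wy": 0,"wz": 0,"hand": 1},
    {"x": 0,"y": 0,"z": 0,"wx": 0,"wy": 0,"wz": 0,"hand": 1},
    {"x": 0,"y": 0,"z": 0,"wx": 0,"wy": 0,"wz": 0,"hand": 1},
    {"x": 0,"y": 0,"z": 0,"wx": 0,"wy": 0,"wz": 0,"hand": -1},
    {"x": 0,"y": 0,"z": 0,"wx": 0,"wy": 0,"wz": 0,"hand": -1},
    {"x": 0,"y": 0,"z": 0,"wx": 0,"wy": 0,"wz": 0,"hand": -1},
    {"x": 0,"y": 0,"z": 0,"wx": 0,"wy": 0,"wz": 0,"hand": -1},
    {"x": 0,"y": 0,"z": 0,"wx": 0,"wy": 0,"wz": 0,"hand": -1},
    {"x": 0,"y": 0,"z": 0,"wx": 0,"wy": 0,"wz": 0,"hand": -1}
  ]
}}

```text
time: 56.93
tool_pos: [0.5646, -0.0279, 0.0559]
tool_rot: [0.001, 0.892, 0.452, 0.001]
contact_force: [-0.2, 0.4, 6.1]
gripper_width: 0.615
grasp_force: 63.3
```

Emit:
{"fn": "send_rows", "kwargs": {
  "rows": [
    {"x": 0,"y": 0,"z": -0.2,"wx": 0,"wy": 0,"wz": 0,"hand": -1},
    {"x": 0,"y": 0,"z": -0.2,"wx": 0,"wy": 0,"wz": 0,"hand": -1},
    {"x": 0,"y": -0.23,"z": 0,"wx": 0,"wy": 0,"wz": 0,"hand": -1},
    {"x": 0,"y": -0.23,"z": 0,"wx": 0,"wy": 0,"wz": 0,"hand": -1},
    {"x": 0,"y": -0.23,"z": 0,"wx": 0,"wy": 0,"wz": 0,"hand": -1},
    {"x": 0,"y": -0.23,"z": 0,"wx": 0,"wy": 0,"wz": 0,"hand": -1},
    {"x": 0,"y": 0,"z": 0.2,"wx": 0,"wy": 0,"wz": 0,"hand": -1},
    {"x": 0,"y": 0,"z": 0.2,"wx": 0,"wy": 0,"wz": 0,"hand": -1},
    {"x": 0,"y": 0,"z": 0.2,"wx": 0,"wy": 0,"wz": 0,"hand": -1},
    {"x": 0,"y": 0,"z": 0,"wx": 0,"wy": 0,"wz": 0,"hand": -1}
  ]
}}

```text
time: 57.77
tool_pos: [0.4461, 0.0542, 0.0181]
tool_rot: [-0.003, 0.892, 0.452, -0.005]
contact_force: [-1.2, 0.3, -1.8]
gripper_width: 0.614
grasp_force: 63.3
```

```bash
python3 -c "
from look import *
print(where(),manip.state()['gripper_width'])"
```

```text
(57.7667, array([0.4461, 0.0542, 0.0181]), 'my x,y', np.float64(-23.5), np.float64(145.0)) 0.6144149698850084
```

Emit:
{"fn": "send_rows", "kwargs": {
  "rows": [
    {"x": 0,"y": 0,"z": 0.07,"wx": 0,"wy": 0,"wz": 0,"hand": -1},
    {"x": 0,"y": 0,"z": 0,"wx": 0,"wy": 0,"wz": 0,"hand": -1},
    {"x": 0,"y": 0,"z": 0,"wx": 0,"wy": 0,"wz": 0,"hand": -1},
    {"x": 0,"y": 0,"z": 0,"wx": 0,"wy": 0,"wz": 0,"hand": -1},
    {"x": 0,"y": 0,"z": 0,"wx": 0,"wy": 0,"wz": 0,"hand": -1},
    {"x": 0,"y": 0,"z": 0,"wx": 0,"wy": 0,"wz": 0,"hand": -1},
    {"x": 0,"y": 0,"z": 0,"wx": 0,"wy": 0,"wz": 0,"hand": -1},
    {"x": 0,"y": 0,"z": 0,"wx": 0,"wy": 0,"wz": 0,"hand": -1},
    {"x": 0,"y": 0,"z": 0,"wx": 0,"wy": 0,"wz": 0,"hand": -1},
    {"x": 0,"y": 0,"z": 0,"wx": 0,"wy": 0,"wz": 0,"hand": -1}
  ]
}}

```text
time: 58.6
tool_pos: [0.4521, 0.0539, 0.0138]
tool_rot: [0.0, 0.892, 0.452, 0.0]
contact_force: [1.0, 0.2, -0.1]
gripper_width: 0.615
grasp_force: 69.2
```

Emit:
{"fn": "send_rows", "kwargs": {
  "rows": [
    {"x": 0,"y": 0,"z": 0,"wx": 0,"wy": 0,"wz": 0,"hand": 1},
    {"x": 0,"y": 0,"z": 0,"wx": 0,"wy": 0,"wz": 0,"hand": 1},
    {"x": 0,"y": 0,"z": 0,"wx": 0,"wy": 0,"wz": 0,"hand": 1},
    {"x": 0,"y": 0,"z": 0,"wx": 0,"wy": 0,"wz": 0,"hand": 1},
    {"x": 0,"y": 0,"z": -0.2,"wx": 0,"wy": 0,"wz": 0,"hand": 1},
    {"x": 0,"y": 0,"z": -0.2,"wx": 0,"wy": 0,"wz": 0,"hand": 1},
    {"x": 0,"y": 0,"z": -0.2,"wx": 0,"wy": 0,"wz": 0,"hand": 1},
    {"x": 0,"y": 0.23,"z": 0,"wx": 0,"wy": 0,"wz": 0,"hand": 1},
    {"x": 0,"y": 0.23,"z": 0,"wx": 0,"wy": 0,"wz": 0,"hand": 1},
    {"x": 0,"y": 0.23,"z": 0,"wx": 0,"wy": 0,"wz": 0,"hand": 1}
  ]
}}

```text
time: 59.43
tool_pos: [0.5373, -0.008, 0.1055]
tool_rot: [0.001, 0.892, 0.453, 0.001]
contact_force: [-0.5, 0.9, 0.5]
gripper_width: 1.001
grasp_force: 0.0
```

Emit:
{"fn": "send_rows", "kwargs": {
  "rows": [
    {"x": 0,"y": 0.23,"z": 0,"wx": 0,"wy": 0,"wz": 0,"hand": 1},
    {"x": 0,"y": 0,"z": 0,"wx": 0,"wy": 0,"wz": 0,"hand": 1},
    {"x": 0,"y": 0,"z": 0,"wx": 0,"wy": 0,"wz": 0,"hand": 1},
    {"x": 0,"y": 0,"z": 0,"wx": 0,"wy": 0,"wz": 0,"hand": 1},
    {"x": 0,"y": 0,"z": 0.2,"wx": 0,"wy": 0,"wz": 0,"hand": 1},
    {"x": 0,"y": 0,"z": 0.2,"wx": 0,"wy": 0,"wz": 0,"hand": 1},
    {"x": 0,"y": 0,"z": 0,"wx": 0,"wy": 0,"wz": 0,"hand": 1},
    {"x": 0,"y": 0,"z": 0,"wx": 0,"wy": 0,"wz": 0,"hand": 1},
    {"x": 0,"y": 0,"z": 0,"wx": 0,"wy": 0,"wz": 0,"hand": 1},
    {"x": 0,"y": 0,"z": 0,"wx": 0,"wy": 0,"wz": 0,"hand": 1}
  ]
}}

```text
time: 60.27
tool_pos: [0.5647, -0.0275, 0.0462]
tool_rot: [0.001, 0.892, 0.453, 0.001]
contact_force: [-0.7, 0.2, 1.1]
gripper_width: 1.002
grasp_force: 0.0
```

```bash
python3 -c "
from look import *
print(where(),manip.state()['gripper_width'])"
```

```text
(60.2667, array([ 0.5647, -0.0275,  0.0462]), 'my x,y', np.float64(-19.4), np.float64(1.0)) 1.001812446395806
```

Emit:
{"fn": "send_rows", "kwargs": {
  "rows": [
    {"x": -0.005,"y": 0,"z": 0.1,"wx": 0,"wy": 0,"wz": 0,"hand": 1},
    {"x": 0,"y": 0,"z": 0.1,"wx": 0,"wy": 0,"wz": 0,"hand": 1},
    {"x": 0,"y": 0,"z": 0,"wx": 0,"wy": 0,"wz": 0,"hand": 1},
    {"x": 0,"y": 0,"z": 0,"wx": 0,"wy": 0,"wz": 0,"hand": 1},
    {"x": 0,"y": 0,"z": 0,"wx": 0,"wy": 0,"wz": 0,"hand": 1},
    {"x": 0,"y": 0,"z": 0,"wx": 0,"wy": 0,"wz": 0,"hand": -1},
    {"x": 0,"y": 0,"z": 0,"wx": 0,"wy": 0,"wz": 0,"hand": -1},
    {"x": 0,"y": 0,"z": 0,"wx": 0,"wy": 0,"wz": 0,"hand": -1},
    {"x": 0,"y": 0,"z": 0,"wx": 0,"wy": 0,"wz": 0,"hand": -1},
    {"x": 0,"y": 0,"z": 0,"wx": 0,"wy": 0,"wz": 0,"hand": -1}
  ]
}}

```text
time: 61.1
tool_pos: [0.5646, -0.0285, 0.0158]
tool_rot: [0.001, 0.892, 0.452, 0.001]
contact_force: [0.7, -1.0, 6.5]
gripper_width: 0.775
grasp_force: 67.8
```

Emit:
{"fn": "send_rows", "kwargs": {
  "rows": [
    {"x": 0,"y": 0,"z": -0.15,"wx": 0,"wy": 0,"wz": 0,"hand": -1},
    {"x": 0,"y": 0,"z": -0.15,"wx": 0,"wy": 0,"wz": 0,"hand": -1},
    {"x": 0,"y": 0.23,"z": 0,"wx": 0,"wy": 0,"wz": 0,"hand": -1},
    {"x": 0,"y": 0.23,"z": 0,"wx": 0,"wy": 0,"wz": 0,"hand": -1},
    {"x": 0,"y": 0.23,"z": 0,"wx": 0,"wy": 0,"wz": 0,"hand": -1},
    {"x": 0,"y": 0.23,"z": 0,"wx": 0,"wy": 0,"wz": 0,"hand": -1},
    {"x": 0,"y": 0,"z": 0,"wx": 0,"wy": 0,"wz": 0,"hand": -1},
    {"x": 0,"y": 0,"z": 0.15,"wx": 0,"wy": 0,"wz": 0,"hand": -1},
    {"x": 0,"y": 0,"z": 0.15,"wx": 0,"wy": 0,"wz": 0,"hand": -1},
    {"x": 0,"y": 0,"z": 0,"wx": 0,"wy": 0,"wz": 0,"hand": -1}
  ]
}}

```text
time: 61.93
tool_pos: [0.6712, -0.1091, 0.0088]
tool_rot: [-0.002, 0.892, 0.452, -0.003]
contact_force: [-1.0, 0.5, -2.0]
gripper_width: 0.776
grasp_force: 67.5
```

Emit:
{"fn": "send_rows", "kwargs": {
  "rows": [
    {"x": 0,"y": 0,"z": 0.045,"wx": 0,"wy": 0,"wz": 0,"hand": -1},
    {"x": 0,"y": 0,"z": 0,"wx": 0,"wy": 0,"wz": 0,"hand": -1},
    {"x": 0,"y": 0,"z": 0,"wx": 0,"wy": 0,"wz": 0,"hand": -1},
    {"x": 0,"y": 0,"z": 0,"wx": 0,"wy": 0,"wz": 0,"hand": -1},
    {"x": 0,"y": 0,"z": 0,"wx": 0,"wy": 0,"wz": 0,"hand": -1},
    {"x": 0,"y": 0,"z": 0,"wx": 0,"wy": 0,"wz": 0,"hand": -1},
    {"x": 0,"y": 0,"z": 0,"wx": 0,"wy": 0,"wz": 0,"hand": -1},
    {"x": 0,"y": 0,"z": 0,"wx": 0,"wy": 0,"wz": 0,"hand": -1},
    {"x": 0,"y": 0,"z": 0,"wx": 0,"wy": 0,"wz": 0,"hand": -1},
    {"x": 0,"y": 0,"z": 0,"wx": 0,"wy": 0,"wz": 0,"hand": -1}
  ]
}}

```text
time: 62.77
tool_pos: [0.6746, -0.1097, 0.0078]
tool_rot: [0.0, 0.892, 0.452, 0.0]
contact_force: [-3.4, 1.6, 5.1]
gripper_width: 0.777
grasp_force: 68.0
```

Emit:
{"fn": "send_rows", "kwargs": {
  "rows": [
    {"x": 0,"y": 0,"z": 0,"wx": 0,"wy": 0,"wz": 0,"hand": 1},
    {"x": 0,"y": 0,"z": 0,"wx": 0,"wy": 0,"wz": 0,"hand": 1},
    {"x": 0,"y": 0,"z": 0,"wx": 0,"wy": 0,"wz": 0,"hand": 1},
    {"x": 0,"y": 0,"z": -0.15,"wx": 0,"wy": 0,"wz": 0,"hand": 1},
    {"x": 0,"y": 0,"z": -0.2,"wx": 0,"wy": 0,"wz": 0,"hand": 1},
    {"x": 0,"y": 0,"z": -0.2,"wx": 0,"wy": 0,"wz": 0,"hand": 1},
    {"x": 0,"y": 0,"z": -0.25,"wx": 0,"wy": 0,"wz": 0,"hand": 1},
    {"x": 0.103,"y": -0.225,"z": 0,"wx": 0,"wy": 0,"wz": 0,"hand": 1},
    {"x": 0.103,"y": -0.225,"z": 0,"wx": 0,"wy": 0,"wz": 0,"hand": 1},
    {"x": 0.103,"y": -0.225,"z": 0,"wx": 0,"wy": 0,"wz": 0,"hand": 1}
  ]
}}

```text
time: 63.6
tool_pos: [0.62, -0.0122, 0.1281]
tool_rot: [0.001, 0.892, 0.452, 0.001]
contact_force: [0.6, 0.7, -0.4]
gripper_width: 0.999
grasp_force: 0.0
```

Emit:
{"fn": "send_rows", "kwargs": {
  "rows": [
    {"x": 0.103,"y": -0.225,"z": 0,"wx": 0,"wy": 0,"wz": 0,"hand": 1},
    {"x": 0,"y": 0,"z": 0,"wx": 0,"wy": 0,"wz": 0,"hand": 1},
    {"x": 0,"y": 0,"z": 0,"wx": 0,"wy": 0,"wz": 0,"hand": 1},
    {"x": 0,"y": 0,"z": 0,"wx": 0,"wy": 0,"wz": 0,"hand": 1},
    {"x": 0,"y": 0,"z": 0,"wx": 0,"wy": 0,"wz": 0,"hand": 1},
    {"x": 0,"y": 0,"z": 0,"wx": 0,"wy": 0,"wz": 0,"hand": 1},
    {"x": 0,"y": 0,"z": 0.15,"wx": 0,"wy": 0,"wz": 0,"hand": 1},
    {"x": 0,"y": 0,"z": 0.15,"wx": 0,"wy": 0,"wz": 0,"hand": 1},
    {"x": 0,"y": 0,"z": 0.1,"wx": 0,"wy": 0,"wz": 0,"hand": 1},
    {"x": 0,"y": 0,"z": 0,"wx": 0,"wy": 0,"wz": 0,"hand": 1}
  ]
}}

```text
time: 64.43
tool_pos: [0.5993, 0.0191, 0.0627]
tool_rot: [-0.002, 0.892, 0.452, -0.003]
contact_force: [0.0, -0.2, -0.2]
gripper_width: 0.997
grasp_force: 0.0
```

```bash
python3 -c "
from look import *
print(where(),manip.state()['gripper_width'])
t=grab_frame('top');cv2.imwrite('pics/top12.png',t)"
```

```text
(64.4333, array([0.5993, 0.0191, 0.0627]), 'my x,y', np.float64(38.6), np.float64(0.6)) 0.9971642879616207
```

Emit:
{"fn": "send_rows", "kwargs": {
  "rows": [
    {"x": 0,"y": 0,"z": 0.1,"wx": 0,"wy": 0,"wz": 0,"hand": 1},
    {"x": 0,"y": 0,"z": 0.08,"wx": 0,"wy": 0,"wz": 0,"hand": 1},
    {"x": 0,"y": 0,"z": 0,"wx": 0,"wy": 0,"wz": 0,"hand": 1},
    {"x": 0,"y": 0,"z": 0,"wx": 0,"wy": 0,"wz": 0,"hand": 1},
    {"x": 0,"y": 0,"z": 0,"wx": 0,"wy": 0,"wz": 0,"hand": -1},
    {"x": 0,"y": 0,"z": 0,"wx": 0,"wy": 0,"wz": 0,"hand": -1},
    {"x": 0,"y": 0,"z": 0,"wx": 0,"wy": 0,"wz": 0,"hand": -1},
    {"x": 0,"y": 0,"z": 0,"wx": 0,"wy": 0,"wz": 0,"hand": -1},
    {"x": 0,"y": 0,"z": 0,"wx": 0,"wy": 0,"wz": 0,"hand": -1},
    {"x": 0,"y": 0,"z": 0,"wx": 0,"wy": 0,"wz": 0,"hand": -1}
  ]
}}

```text
time: 65.32
tool_pos: [0.6029, 0.0196, 0.0415]
tool_rot: [0.001, 0.892, 0.452, 0.001]
contact_force: [0.3, -1.2, 5.3]
gripper_width: 0.636
grasp_force: 64.3
```

Emit:
{"fn": "send_rows", "kwargs": {
  "rows": [
    {"x": 0,"y": 0,"z": -0.08,"wx": 0,"wy": 0,"wz": 0,"hand": -1},
    {"x": -0.18,"y": 0,"z": 0,"wx": 0,"wy": 0,"wz": 0,"hand": -1},
    {"x": -0.18,"y": 0,"z": 0,"wx": 0,"wy": 0,"wz": 0,"hand": -1},
    {"x": -0.16,"y": 0,"z": 0,"wx": 0,"wy": 0,"wz": 0,"hand": -1},
    {"x": 0,"y": 0,"z": 0,"wx": 0,"wy": 0,"wz": 0,"hand": -1},
    {"x": 0,"y": 0,"z": 0,"wx": 0,"wy": 0,"wz": 0,"hand": -1},
    {"x": 0,"y": 0,"z": 0,"wx": 0,"wy": 0,"wz": 0,"hand": -1},
    {"x": 0,"y": 0,"z": 0,"wx": 0,"wy": 0,"wz": 0,"hand": -1},
    {"x": 0,"y": 0,"z": 0,"wx": 0,"wy": 0,"wz": 0,"hand": -1},
    {"x": 0,"y": 0,"z": 0,"wx": 0,"wy": 0,"wz": 0,"hand": -1}
  ]
}}

```text
time: 66.15
tool_pos: [0.5562, -0.0425, 0.052]
tool_rot: [-0.0, 0.892, 0.453, 0.0]
contact_force: [0.2, -0.2, -2.2]
gripper_width: 0.638
grasp_force: 63.9
```

```bash
python3 -c "
from look import *
print(where(),manip.state()['gripper_width'])"
```

```text
(66.15, array([ 0.5562, -0.0425,  0.052 ]), 'my x,y', np.float64(-36.5), np.float64(-0.9)) 0.6381706910954771
```

Emit:
{"fn": "send_rows", "kwargs": {
  "rows": [
    {"x": -0.02,"y": 0,"z": 0.04,"wx": 0,"wy": 0,"wz": 0,"hand": -1},
    {"x": -0.007,"y": 0,"z": 0,"wx": 0,"wy": 0,"wz": 0,"hand": -1},
    {"x": 0,"y": 0,"z": 0,"wx": 0,"wy": 0,"wz": 0,"hand": -1},
    {"x": 0,"y": 0,"z": 0,"wx": 0,"wy": 0,"wz": 0,"hand": -1},
    {"x": 0,"y": 0,"z": 0,"wx": 0,"wy": 0,"wz": 0,"hand": -1},
    {"x": 0,"y": 0,"z": 0,"wx": 0,"wy": 0,"wz": 0,"hand": -1},
    {"x": 0,"y": 0,"z": 0,"wx": 0,"wy": 0,"wz": 0,"hand": -1},
    {"x": 0,"y": 0,"z": 0,"wx": 0,"wy": 0,"wz": 0,"hand": -1},
    {"x": 0,"y": 0,"z": 0,"wx": 0,"wy": 0,"wz": 0,"hand": -1},
    {"x": 0,"y": 0,"z": 0,"wx": 0,"wy": 0,"wz": 0,"hand": -1}
  ]
}}

```text
time: 66.98
tool_pos: [0.5535, -0.0464, 0.0461]
tool_rot: [0.0, 0.892, 0.452, 0.0]
contact_force: [0.0, -0.3, -1.8]
gripper_width: 0.638
grasp_force: 63.9
```

Emit:
{"fn": "send_rows", "kwargs": {
  "rows": [
    {"x": -0.01,"y": 0,"z": 0,"wx": 0,"wy": 0,"wz": 0,"hand": -1},
    {"x": 0,"y": 0,"z": 0,"wx": 0,"wy": 0,"wz": 0,"hand": -1},
    {"x": 0,"y": 0,"z": 0,"wx": 0,"wy": 0,"wz": 0,"hand": -1},
    {"x": 0,"y": 0,"z": 0,"wx": 0,"wy": 0,"wz": 0,"hand": -1},
    {"x": 0,"y": 0,"z": 0,"wx": 0,"wy": 0,"wz": 0,"hand": -1},
    {"x": 0,"y": 0,"z": 0,"wx": 0,"wy": 0,"wz": 0,"hand": -1},
    {"x": 0,"y": 0,"z": 0,"wx": 0,"wy": 0,"wz": 0,"hand": -1},
    {"x": 0,"y": 0,"z": 0,"wx": 0,"wy": 0,"wz": 0,"hand": -1},
    {"x": 0,"y": 0,"z": 0,"wx": 0,"wy": 0,"wz": 0,"hand": -1},
    {"x": 0,"y": 0,"z": 0,"wx": 0,"wy": 0,"wz": 0,"hand": -1}
  ]
}}

```text
time: 67.82
tool_pos: [0.5531, -0.0469, 0.0462]
tool_rot: [-0.0, 0.892, 0.452, 0.001]
contact_force: [3.2, 4.4, -2.1]
gripper_width: 0.638
grasp_force: 63.8
```

Emit:
{"fn": "send_rows", "kwargs": {
  "rows": [
    {"x": 0.006,"y": 0,"z": 0.02,"wx": 0,"wy": 0,"wz": 0,"hand": -1},
    {"x": 0,"y": 0,"z": 0.012,"wx": 0,"wy": 0,"wz": 0,"hand": -1},
    {"x": 0,"y": 0,"z": 0,"wx": 0,"wy": 0,"wz": 0,"hand": -1},
    {"x": 0,"y": 0,"z": 0,"wx": 0,"wy": 0,"wz": 0,"hand": -1},
    {"x": 0,"y": 0,"z": 0,"wx": 0,"wy": 0,"wz": 0,"hand": -1},
    {"x": 0,"y": 0,"z": 0,"wx": 0,"wy": 0,"wz": 0,"hand": 1},
    {"x": 0,"y": 0,"z": 0,"wx": 0,"wy": 0,"wz": 0,"hand": 1},
    {"x": 0,"y": 0,"z": 0,"wx": 0,"wy": 0,"wz": 0,"hand": 1},
    {"x": 0,"y": 0,"z": 0,"wx": 0,"wy": 0,"wz": 0,"hand": 1},
    {"x": 0,"y": 0,"z": 0,"wx": 0,"wy": 0,"wz": 0,"hand": 1}
  ]
}}

```text
time: 68.65
tool_pos: [0.5529, -0.047, 0.0411]
tool_rot: [0.0, 0.892, 0.452, -0.0]
contact_force: [-0.5, -0.3, -1.5]
gripper_width: 1.001
grasp_force: 0.0
```

Emit:
{"fn": "send_rows", "kwargs": {
  "rows": [
    {"x": 0,"y": 0,"z": -0.2,"wx": 0,"wy": 0,"wz": 0,"hand": 1},
    {"x": 0,"y": 0,"z": -0.22,"wx": 0,"wy": 0,"wz": 0,"hand": 1},
    {"x": 0,"y": 0,"z": -0.25,"wx": 0,"wy": 0,"wz": 0,"hand": 1},
    {"x": 0.035,"y": 0.225,"z": 0,"wx": 0,"wy": 0,"wz": 0,"hand": 1},
    {"x": 0.035,"y": 0.225,"z": 0,"wx": 0,"wy": 0,"wz": 0,"hand": 1},
    {"x": 0.035,"y": 0.225,"z": 0,"wx": 0,"wy": 0,"wz": 0,"hand": 1},
    {"x": 0.035,"y": 0.225,"z": 0,"wx": 0,"wy": 0,"wz": 0,"hand": 1},
    {"x": 0,"y": 0,"z": 0,"wx": 0,"wy": 0,"wz": 0,"hand": 1},
    {"x": 0,"y": 0,"z": 0,"wx": 0,"wy": 0,"wz": 0,"hand": 1},
    {"x": 0,"y": 0,"z": 0,"wx": 0,"wy": 0,"wz": 0,"hand": 1}
  ]
}}

```text
time: 69.48
tool_pos: [0.6738, -0.1094, 0.1411]
tool_rot: [-0.001, 0.892, 0.452, -0.001]
contact_force: [0.1, 0.3, -0.7]
gripper_width: 0.996
grasp_force: 0.0
```

Run:
```python
from look import *
print(where())
a,c,s=look("w13");t=grab_frame("top");cv2.imwrite("pics/top13.png",t);b=grab_frame("side");cv2.imwrite("pics/side13.png",b)
A,B,w=can(a,c,(.6746,-.1097),.034,.034);print("wide",A,B,w)
f=lambda P:(((P@D-.3307)*1000).round(1),((P@N+.473)*1000).round(1));print(f(A),f(B))
m=np.hstack([cv2.resize(t[120:260,210:390],(450,350)),cv2.resize(b[140:265,220:345],(350,350))]);cv2.imwrite("pics/m13.png",m)
```

```text
(69.4833, array([ 0.6738, -0.1094,  0.1411]), 'my x,y', np.float64(-21.1), np.float64(-135.3))
wide [ 0.67397626 -0.10951408] [ 0.67447864 -0.10878813] 0.06549736358244251
(np.float64(-21.0), np.float64(-135.6)) (np.float64(-20.1), np.float64(-135.6))
```

View pics/m13.png

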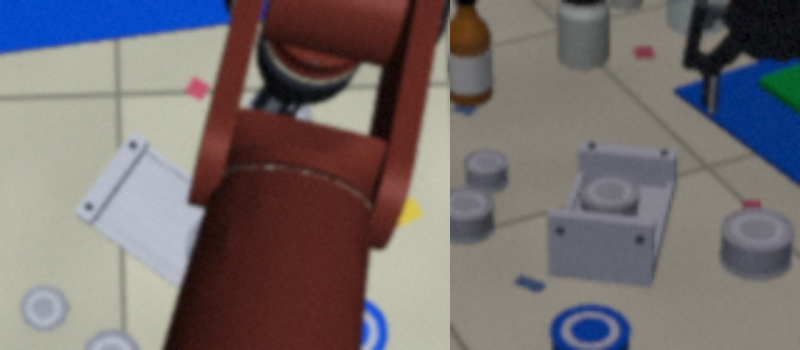

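Side view confirms it: the near plate (rows 213–280) is the tall one, with the tall can now standing right behind it, and the far plate is the low stop. Bench cans are upright. Now the wide can.

Emit:
{"fn": "send_rows", "kwargs": {
  "rows": [
    {"x": 0,"y": 0,"z": 0.22,"wx": 0,"wy": 0,"wz": 0,"hand": 1},
    {"x": 0,"y": 0,"z": 0.22,"wx": 0,"wy": 0,"wz": 0,"hand": 1},
    {"x": 0,"y": 0,"z": 0.22,"wx": 0,"wy": 0,"wz": 0,"hand": 1},
    {"x": 0,"y": 0,"z": 0.21,"wx": 0,"wy": 0,"wz": 0,"hand": 1},
    {"x": 0,"y": 0,"z": 0,"wx": 0,"wy": 0,"wz": 0,"hand": 1},
    {"x": 0,"y": 0,"z": 0,"wx": 0,"wy": 0,"wz": 0,"hand": 1},
    {"x": 0,"y": 0,"z": 0,"wx": 0,"wy": 0,"wz": 0,"hand": -1},
    {"x": 0,"y": 0,"z": 0,"wx": 0,"wy": 0,"wz": 0,"hand": -1},
    {"x": 0,"y": 0,"z": 0,"wx": 0,"wy": 0,"wz": 0,"hand": -1},
    {"x": 0,"y": 0,"z": 0,"wx": 0,"wy": 0,"wz": 0,"hand": -1}
  ]
}}

```text
time: 70.47
tool_pos: [0.6771, -0.1103, 0.0156]
tool_rot: [0.002, 0.892, 0.452, 0.002]
contact_force: [-0.8, 0.6, 7.9]
gripper_width: 0.766
grasp_force: 67.2
```

Emit:
{"fn": "send_rows", "kwargs": {
  "rows": [
    {"x": 0,"y": 0,"z": -0.15,"wx": 0,"wy": 0,"wz": 0,"hand": -1},
    {"x": 0,"y": 0,"z": -0.2,"wx": 0,"wy": 0,"wz": 0,"hand": -1},
    {"x": 0.075,"y": -0.225,"z": 0,"wx": 0,"wy": 0,"wz": 0,"hand": -1},
    {"x": 0.075,"y": -0.225,"z": 0,"wx": 0,"wy": 0,"wz": 0,"hand": -1},
    {"x": 0.075,"y": -0.225,"z": 0,"wx": 0,"wy": 0,"wz": 0,"hand": -1},
    {"x": 0.075,"y": -0.225,"z": 0,"wx": 0,"wy": 0,"wz": 0,"hand": -1},
    {"x": 0,"y": 0,"z": 0,"wx": 0,"wy": 0,"wz": 0,"hand": -1},
    {"x": 0,"y": 0,"z": 0,"wx": 0,"wy": 0,"wz": 0,"hand": -1},
    {"x": 0,"y": 0,"z": 0,"wx": 0,"wy": 0,"wz": 0,"hand": -1},
    {"x": 0,"y": 0,"z": 0,"wx": 0,"wy": 0,"wz": 0,"hand": -1}
  ]
}}

```text
time: 71.3
tool_pos: [0.5932, 0.0055, 0.0647]
tool_rot: [0.001, 0.892, 0.452, 0.001]
contact_force: [-0.3, -0.4, -1.2]
gripper_width: 0.773
grasp_force: 67.4
```

```bash
python3 -c "
from look import *
print(where(),manip.state()['gripper_width'])"
```

```text
(71.3, array([0.5932, 0.0055, 0.0647]), 'my x,y', np.float64(24.1), np.float64(-2.5)) 0.7725779326379159
```

Emit:
{"fn": "send_rows", "kwargs": {
  "rows": [
    {"x": -0.012,"y": -0.01,"z": 0.12,"wx": 0,"wy": 0,"wz": 0,"hand": -1},
    {"x": 0,"y": 0,"z": 0.12,"wx": 0,"wy": 0,"wz": 0,"hand": -1},
    {"x": 0,"y": 0,"z": 0,"wx": 0,"wy": 0,"wz": 0,"hand": -1},
    {"x": 0,"y": 0,"z": 0,"wx": 0,"wy": 0,"wz": 0,"hand": -1},
    {"x": 0,"y": 0,"z": 0,"wx": 0,"wy": 0,"wz": 0,"hand": -1},
    {"x": -0.007,"y": 0,"z": 0,"wx": 0,"wy": 0,"wz": 0,"hand": -1},
    {"x": 0,"y": 0,"z": 0,"wx": 0,"wy": 0,"wz": 0,"hand": -1},
    {"x": 0,"y": 0,"z": 0,"wx": 0,"wy": 0,"wz": 0,"hand": -1},
    {"x": 0,"y": 0,"z": 0,"wx": 0,"wy": 0,"wz": 0,"hand": -1},
    {"x": 0,"y": 0,"z": 0,"wx": 0,"wy": 0,"wz": 0,"hand": -1}
  ]
}}

```text
time: 72.13
tool_pos: [0.5901, 0.005, 0.0286]
tool_rot: [0.0, 0.892, 0.452, 0.001]
contact_force: [3.1, 2.9, -0.7]
gripper_width: 0.767
grasp_force: 67.5
```

Emit:
{"fn": "send_rows", "kwargs": {
  "rows": [
    {"x": -0.007,"y": 0,"z": 0,"wx": 0,"wy": 0,"wz": 0,"hand": -1},
    {"x": 0,"y": 0,"z": 0,"wx": 0,"wy": 0,"wz": 0,"hand": -1},
    {"x": 0,"y": 0,"z": 0,"wx": 0,"wy": 0,"wz": 0,"hand": -1},
    {"x": 0,"y": 0,"z": 0,"wx": 0,"wy": 0,"wz": 0,"hand": -1},
    {"x": 0,"y": 0,"z": 0,"wx": 0,"wy": 0,"wz": 0,"hand": -1},
    {"x": 0,"y": 0,"z": 0,"wx": 0,"wy": 0,"wz": 0,"hand": -1},
    {"x": 0,"y": 0,"z": 0,"wx": 0,"wy": 0,"wz": 0,"hand": -1},
    {"x": 0,"y": 0,"z": 0,"wx": 0,"wy": 0,"wz": 0,"hand": -1},
    {"x": 0,"y": 0,"z": 0,"wx": 0,"wy": 0,"wz": 0,"hand": -1},
    {"x": 0,"y": 0,"z": 0,"wx": 0,"wy": 0,"wz": 0,"hand": -1}
  ]
}}

```text
time: 72.97
tool_pos: [0.59, 0.005, 0.0288]
tool_rot: [0.0, 0.892, 0.452, 0.002]
contact_force: [5.2, 5.8, -1.1]
gripper_width: 0.764
grasp_force: 67.5
```

```bash
python3 -c "
from look import *
print(where(),manip.state()['gripper_width'])"
```

```text
(72.9667, array([0.59  , 0.005 , 0.0288]), 'my x,y', np.float64(21.8), np.float64(-0.2)) 0.764340333039546
```

Emit:
{"fn": "send_rows", "kwargs": {
  "rows": [
    {"x": 0.01,"y": 0,"z": 0.02,"wx": 0,"wy": 0,"wz": 0,"hand": -1},
    {"x": 0,"y": 0,"z": 0.012,"wx": 0,"wy": 0,"wz": 0,"hand": -1},
    {"x": 0,"y": 0,"z": 0,"wx": 0,"wy": 0,"wz": 0,"hand": -1},
    {"x": 0,"y": 0,"z": 0,"wx": 0,"wy": 0,"wz": 0,"hand": -1},
    {"x": 0,"y": 0,"z": 0,"wx": 0,"wy": 0,"wz": 0,"hand": -1},
    {"x": 0,"y": 0,"z": 0,"wx": 0,"wy": 0,"wz": 0,"hand": -1},
    {"x": 0,"y": 0,"z": 0,"wx": 0,"wy": 0,"wz": 0,"hand": -1},
    {"x": 0,"y": 0,"z": 0,"wx": 0,"wy": 0,"wz": 0,"hand": -1},
    {"x": 0,"y": 0,"z": 0,"wx": 0,"wy": 0,"wz": 0,"hand": -1},
    {"x": 0,"y": 0,"z": 0,"wx": 0,"wy": 0,"wz": 0,"hand": -1}
  ]
}}

```text
time: 73.8
tool_pos: [0.5898, 0.0054, 0.0236]
tool_rot: [0.0, 0.892, 0.452, 0.0]
contact_force: [-0.6, 3.6, 6.0]
gripper_width: 0.769
grasp_force: 67.8
```

Emit:
{"fn": "send_rows", "kwargs": {
  "rows": [
    {"x": 0,"y": 0,"z": 0,"wx": 0,"wy": 0,"wz": 0,"hand": 1},
    {"x": 0,"y": 0,"z": 0,"wx": 0,"wy": 0,"wz": 0,"hand": 1},
    {"x": 0,"y": 0,"z": 0,"wx": 0,"wy": 0,"wz": 0,"hand": 1},
    {"x": 0,"y": 0,"z": 0,"wx": 0,"wy": 0,"wz": 0,"hand": 1},
    {"x": 0,"y": 0,"z": -0.2,"wx": 0,"wy": 0,"wz": 0,"hand": 1},
    {"x": 0,"y": 0,"z": -0.2,"wx": 0,"wy": 0,"wz": 0,"hand": 1},
    {"x": 0,"y": 0,"z": -0.2,"wx": 0,"wy": 0,"wz": 0,"hand": 1},
    {"x": -0.07,"y": -0.233,"z": 0,"wx": 0,"wy": 0,"wz": 0,"hand": 1},
    {"x": -0.07,"y": -0.233,"z": 0,"wx": 0,"wy": 0,"wz": 0,"hand": 1},
    {"x": -0.07,"y": -0.233,"z": 0,"wx": 0,"wy": 0,"wz": 0,"hand": 1}
  ]
}}

```text
time: 74.63
tool_pos: [0.4854, 0.0418, 0.1134]
tool_rot: [0.0, 0.892, 0.452, 0.0]
contact_force: [-0.6, 0.6, 0.3]
gripper_width: 0.994
grasp_force: 0.0
```

Emit:
{"fn": "send_rows", "kwargs": {
  "rows": [
    {"x": -0.07,"y": -0.233,"z": 0,"wx": 0,"wy": 0,"wz": 0,"hand": 1},
    {"x": 0,"y": 0,"z": 0,"wx": 0,"wy": 0,"wz": 0,"hand": 1},
    {"x": 0,"y": 0,"z": 0,"wx": 0,"wy": 0,"wz": 0,"hand": 1},
    {"x": 0,"y": 0,"z": 0,"wx": 0,"wy": 0,"wz": 0,"hand": 1},
    {"x": 0,"y": 0,"z": 0,"wx": 0,"wy": 0,"wz": 0,"hand": 1},
    {"x": 0,"y": 0,"z": 0,"wx": 0,"wy": 0,"wz": 0,"hand": 1},
    {"x": 0,"y": 0,"z": 0,"wx": 0,"wy": 0,"wz": 0,"hand": 1},
    {"x": 0,"y": 0,"z": 0,"wx": 0,"wy": 0,"wz": 0,"hand": 1},
    {"x": 0,"y": 0,"z": 0,"wx": 0,"wy": 0,"wz": 0,"hand": 1},
    {"x": 0,"y": 0,"z": 0,"wx": 0,"wy": 0,"wz": 0,"hand": 1}
  ]
}}

```text
time: 75.47
tool_pos: [0.452, 0.0539, 0.1129]
tool_rot: [-0.0, 0.892, 0.452, -0.0]
contact_force: [0.1, 0.3, 0.9]
gripper_width: 1.001
grasp_force: 0.0
```

Run:
```python
from look import *
print(where())
a,c,s=look("w14");t=grab_frame("top");cv2.imwrite("pics/top14.png",t)
f=lambda P:(((P@D-.3307)*1000).round(1),((P@N+.473)*1000).round(1))
A,B,w=can(a,c,(.4521,.0539),.028,.0275);print("mid wrist",f(A),f(B),w)
ct=calibration("top")
for n,g,h,r in(("mid",(.4521,.0539),.028,.0275),("small",(.4996,.1166),.024,.022)):
    A,B,w=can(t,ct,g,h,r);print(n,"top",f(A),f(B),w)
```

```text
(75.4667, array([0.452 , 0.0539, 0.1129]), 'my x,y', np.float64(-20.2), np.float64(140.1))
mid wrist (np.float64(-17.4), np.float64(140.8)) (np.float64(-17.5), np.float64(140.8)) 0.053288402055871764
mid top (np.float64(71.5), np.float64(135.7)) (np.float64(61.6), np.float64(123.8)) 0.020986663148044427
small top (np.float64(74.9), np.float64(131.9)) (np.float64(57.8), np.float64(125.2)) 0.019275233414175696
```

Emit:
{"fn": "send_rows", "kwargs": {
  "rows": [
    {"x": 0.01,"y": 0,"z": 0.22,"wx": 0,"wy": 0,"wz": 0,"hand": 1},
    {"x": 0,"y": 0,"z": 0.22,"wx": 0,"wy": 0,"wz": 0,"hand": 1},
    {"x": 0,"y": 0,"z": 0.21,"wx": 0,"wy": 0,"wz": 0,"hand": 1},
    {"x": 0,"y": 0,"z": 0,"wx": 0,"wy": 0,"wz": 0,"hand": 1},
    {"x": 0,"y": 0,"z": 0,"wx": 0,"wy": 0,"wz": 0,"hand": 1},
    {"x": 0,"y": 0,"z": 0,"wx": 0,"wy": 0,"wz": 0,"hand": -1},
    {"x": 0,"y": 0,"z": 0,"wx": 0,"wy": 0,"wz": 0,"hand": -1},
    {"x": 0,"y": 0,"z": 0,"wx": 0,"wy": 0,"wz": 0,"hand": -1},
    {"x": 0,"y": 0,"z": 0,"wx": 0,"wy": 0,"wz": 0,"hand": -1},
    {"x": 0,"y": 0,"z": 0,"wx": 0,"wy": 0,"wz": 0,"hand": -1}
  ]
}}

```text
time: 76.4
tool_pos: [0.4553, 0.0552, 0.0187]
tool_rot: [0.001, 0.892, 0.452, 0.002]
contact_force: [0.2, -1.0, 4.8]
gripper_width: 0.608
grasp_force: 61.3
```

Emit:
{"fn": "send_rows", "kwargs": {
  "rows": [
    {"x": 0,"y": 0,"z": -0.2,"wx": 0,"wy": 0,"wz": 0,"hand": -1},
    {"x": 0,"y": 0,"z": -0.2,"wx": 0,"wy": 0,"wz": 0,"hand": -1},
    {"x": 0,"y": 0,"z": -0.17,"wx": 0,"wy": 0,"wz": 0,"hand": -1},
    {"x": 0.065,"y": 0.233,"z": 0,"wx": 0,"wy": 0,"wz": 0,"hand": -1},
    {"x": 0.065,"y": 0.233,"z": 0,"wx": 0,"wy": 0,"wz": 0,"hand": -1},
    {"x": 0.065,"y": 0.233,"z": 0,"wx": 0,"wy": 0,"wz": 0,"hand": -1},
    {"x": 0.065,"y": 0.233,"z": 0,"wx": 0,"wy": 0,"wz": 0,"hand": -1},
    {"x": 0,"y": 0,"z": 0,"wx": 0,"wy": 0,"wz": 0,"hand": -1},
    {"x": 0,"y": 0,"z": 0,"wx": 0,"wy": 0,"wz": 0,"hand": -1},
    {"x": 0,"y": 0,"z": 0,"wx": 0,"wy": 0,"wz": 0,"hand": -1}
  ]
}}

```text
time: 77.23
tool_pos: [0.5884, 0.0042, 0.1016]
tool_rot: [0.0, 0.892, 0.452, 0.0]
contact_force: [0.4, -0.4, 0.5]
gripper_width: 0.603
grasp_force: 63.0
```

```bash
python3 -c "
from look import *
print(where(),manip.state()['gripper_width'])"
```

```text
(77.2333, array([0.5884, 0.0042, 0.1016]), 'my x,y', np.float64(20.2), np.float64(0.6)) 0.6029216229869735
```

Emit:
{"fn": "send_rows", "kwargs": {
  "rows": [
    {"x": 0.004,"y": 0,"z": 0.13,"wx": 0,"wy": 0,"wz": 0,"hand": -1},
    {"x": 0,"y": 0,"z": 0.13,"wx": 0,"wy": 0,"wz": 0,"hand": -1},
    {"x": 0,"y": 0,"z": 0,"wx": 0,"wy": 0,"wz": 0,"hand": -1},
    {"x": 0,"y": 0,"z": 0,"wx": 0,"wy": 0,"wz": 0,"hand": -1},
    {"x": 0,"y": 0,"z": 0,"wx": 0,"wy": 0,"wz": 0,"hand": -1},
    {"x": 0,"y": 0,"z": 0,"wx": 0,"wy": 0,"wz": 0,"hand": -1},
    {"x": 0,"y": 0,"z": 0.01,"wx": 0,"wy": 0,"wz": 0,"hand": -1},
    {"x": 0,"y": 0,"z": 0,"wx": 0,"wy": 0,"wz": 0,"hand": -1},
    {"x": 0,"y": 0,"z": 0,"wx": 0,"wy": 0,"wz": 0,"hand": -1},
    {"x": 0,"y": 0,"z": 0,"wx": 0,"wy": 0,"wz": 0,"hand": -1}
  ]
}}

```text
time: 78.07
tool_pos: [0.589, 0.0046, 0.0607]
tool_rot: [0.0, 0.892, 0.452, 0.0]
contact_force: [0.7, -0.3, -1.2]
gripper_width: 0.61
grasp_force: 78.6
```

Emit:
{"fn": "send_rows", "kwargs": {
  "rows": [
    {"x": 0,"y": 0,"z": 0.004,"wx": 0,"wy": 0,"wz": 0,"hand": -1},
    {"x": 0,"y": 0,"z": 0,"wx": 0,"wy": 0,"wz": 0,"hand": -1},
    {"x": 0,"y": 0,"z": 0,"wx": 0,"wy": 0,"wz": 0,"hand": 1},
    {"x": 0,"y": 0,"z": 0,"wx": 0,"wy": 0,"wz": 0,"hand": 1},
    {"x": 0,"y": 0,"z": 0,"wx": 0,"wy": 0,"wz": 0,"hand": 1},
    {"x": 0,"y": 0,"z": 0,"wx": 0,"wy": 0,"wz": 0,"hand": 1},
    {"x": 0,"y": 0,"z": -0.15,"wx": 0,"wy": 0,"wz": 0,"hand": 1},
    {"x": 0,"y": 0,"z": -0.2,"wx": 0,"wy": 0,"wz": 0,"hand": 1},
    {"x": 0,"y": 0,"z": -0.15,"wx": 0,"wy": 0,"wz": 0,"hand": 1},
    {"x": 0.063,"y": -0.23,"z": 0,"wx": 0,"wy": 0,"wz": 0,"hand": 1}
  ]
}}

```text
time: 78.9
tool_pos: [0.5729, 0.0295, 0.1422]
tool_rot: [0.004, 0.893, 0.45, 0.005]
contact_force: [0.2, 1.1, 1.0]
gripper_width: 0.998
grasp_force: 0.0
```

Emit:
{"fn": "send_rows", "kwargs": {
  "rows": [
    {"x": 0.063,"y": -0.23,"z": 0,"wx": 0,"wy": 0,"wz": 0,"hand": 1},
    {"x": 0.063,"y": -0.23,"z": 0,"wx": 0,"wy": 0,"wz": 0,"hand": 1},
    {"x": 0.063,"y": -0.23,"z": 0,"wx": 0,"wy": 0,"wz": 0,"hand": 1},
    {"x": 0,"y": 0,"z": 0,"wx": 0,"wy": 0,"wz": 0,"hand": 1},
    {"x": 0,"y": 0,"z": 0,"wx": 0,"wy": 0,"wz": 0,"hand": 1},
    {"x": 0,"y": 0,"z": 0,"wx": 0,"wy": 0,"wz": 0,"hand": 1},
    {"x": 0,"y": 0,"z": 0,"wx": 0,"wy": 0,"wz": 0,"hand": 1},
    {"x": 0,"y": 0,"z": 0,"wx": 0,"wy": 0,"wz": 0,"hand": 1},
    {"x": 0,"y": 0,"z": 0,"wx": 0,"wy": 0,"wz": 0,"hand": 1},
    {"x": 0,"y": 0,"z": 0,"wx": 0,"wy": 0,"wz": 0,"hand": 1}
  ]
}}

```text
time: 79.73
tool_pos: [0.5003, 0.116, 0.1348]
tool_rot: [-0.0, 0.892, 0.452, -0.0]
contact_force: [-0.4, -0.5, 0.5]
gripper_width: 1.002
grasp_force: 0.0
```

Run:
```python
from look import *
print(where())
a,c,s=look("w15")
f=lambda P:(((P@D-.3307)*1000).round(1),((P@N+.473)*1000).round(1))
A,B,w=can(a,c,(.4996,.1166),.024,.022);print("small wrist",f(A),f(B),w)
```

```text
(79.7333, array([0.5003, 0.116 , 0.1348]), 'my x,y', np.float64(58.4), np.float64(137.8))
small wrist (np.float64(63.5), np.float64(138.8)) (np.float64(63.4), np.float64(138.8)) 0.04213378716294125
```

Emit:
{"fn": "send_rows", "kwargs": {
  "rows": [
    {"x": 0.02,"y": 0,"z": 0.2,"wx": 0,"wy": 0,"wz": 0,"hand": 1},
    {"x": 0,"y": 0,"z": 0.2,"wx": 0,"wy": 0,"wz": 0,"hand": 1},
    {"x": 0,"y": 0,"z": 0.2,"wx": 0,"wy": 0,"wz": 0,"hand": 1},
    {"x": 0,"y": 0,"z": 0.19,"wx": 0,"wy": 0,"wz": 0,"hand": 1},
    {"x": 0,"y": 0,"z": 0,"wx": 0,"wy": 0,"wz": 0,"hand": 1},
    {"x": 0,"y": 0,"z": 0,"wx": 0,"wy": 0,"wz": 0,"hand": -1},
    {"x": 0,"y": 0,"z": 0,"wx": 0,"wy": 0,"wz": 0,"hand": -1},
    {"x": 0,"y": 0,"z": 0,"wx": 0,"wy": 0,"wz": 0,"hand": -1},
    {"x": 0,"y": 0,"z": 0,"wx": 0,"wy": 0,"wz": 0,"hand": -1},
    {"x": 0,"y": 0,"z": 0,"wx": 0,"wy": 0,"wz": 0,"hand": -1}
  ]
}}

```text
time: 80.62
tool_pos: [0.5041, 0.1193, 0.0197]
tool_rot: [0.001, 0.892, 0.452, 0.002]
contact_force: [-0.5, -0.6, 6.4]
gripper_width: 0.46
grasp_force: 59.6
```

Emit:
{"fn": "send_rows", "kwargs": {
  "rows": [
    {"x": 0,"y": 0,"z": -0.2,"wx": 0,"wy": 0,"wz": 0,"hand": -1},
    {"x": 0,"y": 0,"z": -0.2,"wx": 0,"wy": 0,"wz": 0,"hand": -1},
    {"x": 0,"y": 0,"z": -0.2,"wx": 0,"wy": 0,"wz": 0,"hand": -1},
    {"x": 0,"y": 0,"z": -0.2,"wx": 0,"wy": 0,"wz": 0,"hand": -1},
    {"x": -0.068,"y": 0.228,"z": 0,"wx": 0,"wy": 0,"wz": 0,"hand": -1},
    {"x": -0.068,"y": 0.228,"z": 0,"wx": 0,"wy": 0,"wz": 0,"hand": -1},
    {"x": -0.068,"y": 0.228,"z": 0,"wx": 0,"wy": 0,"wz": 0,"hand": -1},
    {"x": -0.068,"y": 0.228,"z": 0,"wx": 0,"wy": 0,"wz": 0,"hand": -1},
    {"x": 0,"y": 0,"z": 0,"wx": 0,"wy": 0,"wz": 0,"hand": -1},
    {"x": 0,"y": 0,"z": 0,"wx": 0,"wy": 0,"wz": 0,"hand": -1}
  ]
}}

```text
time: 81.45
tool_pos: [0.5892, 0.0039, 0.1379]
tool_rot: [0.001, 0.892, 0.451, 0.001]
contact_force: [-0.7, -0.4, -1.0]
gripper_width: 0.467
grasp_force: 60.6
```

```bash
python3 -c "
from look import *
print(where(),manip.state()['gripper_width'])"
```

```text
(81.45, array([0.5892, 0.0039, 0.1379]), 'my x,y', np.float64(20.5), np.float64(-0.2)) 0.4667902897454042
```

Emit:
{"fn": "send_rows", "kwargs": {
  "rows": [
    {"x": 0,"y": 0,"z": 0.15,"wx": 0,"wy": 0,"wz": 0,"hand": -1},
    {"x": 0,"y": 0,"z": 0.13,"wx": 0,"wy": 0,"wz": 0,"hand": -1},
    {"x": 0,"y": 0,"z": 0,"wx": 0,"wy": 0,"wz": 0,"hand": -1},
    {"x": 0,"y": 0,"z": 0,"wx": 0,"wy": 0,"wz": 0,"hand": -1},
    {"x": 0,"y": 0,"z": 0,"wx": 0,"wy": 0,"wz": 0,"hand": -1},
    {"x": 0,"y": 0,"z": 0.015,"wx": 0,"wy": 0,"wz": 0,"hand": -1},
    {"x": 0,"y": 0,"z": 0.01,"wx": 0,"wy": 0,"wz": 0,"hand": -1},
    {"x": 0,"y": 0,"z": 0,"wx": 0,"wy": 0,"wz": 0,"hand": -1},
    {"x": 0,"y": 0,"z": 0,"wx": 0,"wy": 0,"wz": 0,"hand": -1},
    {"x": 0,"y": 0,"z": 0,"wx": 0,"wy": 0,"wz": 0,"hand": -1}
  ]
}}

```text
time: 82.28
tool_pos: [0.5881, 0.0053, 0.0909]
tool_rot: [0.0, 0.892, 0.452, 0.0]
contact_force: [0.3, -0.5, -0.6]
gripper_width: 0.462
grasp_force: 60.6
```

Emit:
{"fn": "send_rows", "kwargs": {
  "rows": [
    {"x": 0,"y": 0,"z": 0.009,"wx": 0,"wy": 0,"wz": 0,"hand": -1},
    {"x": 0,"y": 0,"z": 0.003,"wx": 0,"wy": 0,"wz": 0,"hand": -1},
    {"x": 0,"y": 0,"z": 0,"wx": 0,"wy": 0,"wz": 0,"hand": -1},
    {"x": 0,"y": 0,"z": 0,"wx": 0,"wy": 0,"wz": 0,"hand": 1},
    {"x": 0,"y": 0,"z": 0,"wx": 0,"wy": 0,"wz": 0,"hand": 1},
    {"x": 0,"y": 0,"z": 0,"wx": 0,"wy": 0,"wz": 0,"hand": 1},
    {"x": 0,"y": 0,"z": 0,"wx": 0,"wy": 0,"wz": 0,"hand": 1},
    {"x": 0,"y": 0,"z": -0.15,"wx": 0,"wy": 0,"wz": 0,"hand": 1},
    {"x": 0,"y": 0,"z": -0.25,"wx": 0,"wy": 0,"wz": 0,"hand": 1},
    {"x": 0,"y": 0,"z": -0.25,"wx": 0,"wy": 0,"wz": 0,"hand": 1}
  ]
}}

```text
time: 83.12
tool_pos: [0.5864, 0.0055, 0.1851]
tool_rot: [-0.001, 0.892, 0.452, -0.002]
contact_force: [0.8, 0.6, 0.4]
gripper_width: 0.999
grasp_force: 0.0
```

Emit:
{"fn": "send_rows", "kwargs": {
  "rows": [
    {"x": -0.25,"y": 0.022,"z": -0.02,"wx": 0,"wy": 0,"wz": 0,"hand": 1},
    {"x": -0.25,"y": 0.022,"z": 0,"wx": 0,"wy": 0,"wz": 0,"hand": 1},
    {"x": -0.25,"y": 0.022,"z": 0,"wx": 0,"wy": 0,"wz": 0,"hand": 1},
    {"x": -0.25,"y": 0.022,"z": 0,"wx": 0,"wy": 0,"wz": 0,"hand": 1},
    {"x": -0.25,"y": 0.022,"z": 0,"wx": 0,"wy": 0,"wz": 0,"hand": 1},
    {"x": -0.25,"y": 0.022,"z": 0,"wx": 0,"wy": 0,"wz": 0,"hand": 1},
    {"x": -0.25,"y": 0.022,"z": 0,"wx": 0,"wy": 0,"wz": 0,"hand": 1},
    {"x": -0.25,"y": 0.022,"z": 0,"wx": 0,"wy": 0,"wz": 0,"hand": 1},
    {"x": -0.25,"y": 0.022,"z": 0,"wx": 0,"wy": 0,"wz": 0,"hand": 1},
    {"x": 0,"y": 0,"z": 0,"wx": 0,"wy": 0,"wz": 0.13,"hand": 1}
  ]
}}

```text
time: 83.95
tool_pos: [0.4095, -0.2891, 0.1893]
tool_rot: [0.001, 0.915, 0.403, -0.001]
contact_force: [0.2, 0.2, 0.1]
gripper_width: 1.004
grasp_force: 0.0
```

Emit:
{"fn": "send_rows", "kwargs": {
  "rows": [
    {"x": 0,"y": 0,"z": 0,"wx": 0,"wy": 0,"wz": 0.13,"hand": 1},
    {"x": 0,"y": 0,"z": 0,"wx": 0,"wy": 0,"wz": 0,"hand": 1},
    {"x": 0,"y": 0,"z": 0,"wx": 0,"wy": 0,"wz": 0,"hand": 1},
    {"x": 0,"y": 0,"z": 0,"wx": 0,"wy": 0,"wz": 0,"hand": 1},
    {"x": 0,"y": 0,"z": 0,"wx": 0,"wy": 0,"wz": 0,"hand": 1},
    {"x": 0,"y": 0,"z": 0,"wx": 0,"wy": 0,"wz": 0,"hand": 1},
    {"x": 0,"y": 0,"z": 0,"wx": 0,"wy": 0,"wz": 0,"hand": 1},
    {"x": 0,"y": 0,"z": 0,"wx": 0,"wy": 0,"wz": 0,"hand": 1},
    {"x": 0,"y": 0,"z": 0,"wx": 0,"wy": 0,"wz": 0,"hand": 1},
    {"x": 0,"y": 0,"z": 0,"wx": 0,"wy": 0,"wz": 0,"hand": 1}
  ]
}}

```text
time: 84.78
tool_pos: [0.4126, -0.2844, 0.1893]
tool_rot: [0.0, 0.933, 0.359, 0.0]
contact_force: [-0.4, 0.9, -0.5]
gripper_width: 0.999
grasp_force: 0.0
```

Run:
```python
from look import *
s=manip.state();print(where(),s["tool_rot"],"to hover ref",to_tool([.4128-s["tool_pos"][0],-.2863-s["tool_pos"][1],0],s))
t=grab_frame("top");cv2.imwrite("pics/top16.png",t);b=grab_frame("side");cv2.imwrite("pics/side16.png",b)
a,c,s=look("w16")
sub=a[150:260,220:350];h=cv2.cvtColor(sub,cv2.COLOR_BGR2HSV);m=cv2.inRange(h,(5,110,70),(22,255,255))
k=max(cv2.findContours(m,0,cv2.CHAIN_APPROX_NONE)[0],key=cv2.contourArea)[:,0]+[220,150]
R=cv2.minAreaRect((np.array([ray(c,q,.092)[:2] for q in k])*1000).astype(np.float32));print(R)
# circles in top view on the stack
ct=calibration("top");g=cv2.resize(cv2.cvtColor(t,cv2.COLOR_BGR2GRAY)[165:255,230:330],None,fx=4,fy=4,interpolation=cv2.INTER_CUBIC)
H=cv2.HoughCircles(g,cv2.HOUGH_GRADIENT,1,15,param1=60,param2=22,minRadius=18,maxRadius=70)
f=lambda P:(((P@D-.3307)*1000).round(1).item(),((P@N+.473)*1000).round(1).item())
for x,y,r in H[0][:8]: print(x/4+230,y/4+165,r/4,[f(ray(ct,(x/4+230-.4,y/4+165-.4),z)[:2]) for z in(.042,.07,.074,.094)])
```

```text
(84.7833, array([ 0.4126, -0.2844,  0.1893]), 'my x,y', np.float64(-316.6), np.float64(-27.9)) [6.71864786e-07 9.33234394e-01 3.59268097e-01 2.22023112e-06] to hover ref [-1.08026301e+00  1.52180190e+00  3.81022964e-07]
((413.21893310546875, -286.3593444824219), (25.197265625, 52.688873291015625), 42.11066818237305)Traceback (most recent call last):
  File "<stdin>", line 12, in <module>
TypeError: 'NoneType' object is not subscriptable
```

Emit:
{"fn": "send_rows", "kwargs": {
  "rows": [
    {"x": -0.007,"y": 0.01,"z": 0.2,"wx": 0,"wy": 0,"wz": 0,"hand": 1},
    {"x": 0,"y": 0,"z": 0.2,"wx": 0,"wy": 0,"wz": 0,"hand": 1},
    {"x": 0,"y": 0,"z": 0.2,"wx": 0,"wy": 0,"wz": 0,"hand": 1},
    {"x": 0,"y": 0,"z": 0.195,"wx": 0,"wy": 0,"wz": 0,"hand": 1},
    {"x": 0,"y": 0,"z": 0,"wx": 0,"wy": 0,"wz": 0,"hand": 1},
    {"x": 0,"y": 0,"z": 0,"wx": 0,"wy": 0,"wz": 0,"hand": 1},
    {"x": 0,"y": 0,"z": 0,"wx": 0,"wy": 0,"wz": 0,"hand": -1},
    {"x": 0,"y": 0,"z": 0,"wx": 0,"wy": 0,"wz": 0,"hand": -1},
    {"x": 0,"y": 0,"z": 0,"wx": 0,"wy": 0,"wz": 0,"hand": -1},
    {"x": 0,"y": 0,"z": 0,"wx": 0,"wy": 0,"wz": 0,"hand": -1}
  ]
}}

```text
time: 85.77
tool_pos: [0.4144, -0.2879, 0.073]
tool_rot: [0.002, 0.933, 0.359, 0.001]
contact_force: [-0.2, -0.3, 6.0]
gripper_width: 0.616
grasp_force: 64.4
```

Emit:
{"fn": "send_rows", "kwargs": {
  "rows": [
    {"x": 0,"y": 0,"z": 0,"wx": 0,"wy": 0,"wz": 0,"hand": -1},
    {"x": 0,"y": 0,"z": 0,"wx": 0,"wy": 0,"wz": 0,"hand": -1},
    {"x": 0,"y": 0,"z": -0.22,"wx": 0,"wy": 0,"wz": 0,"hand": -1},
    {"x": 0,"y": 0,"z": -0.22,"wx": 0,"wy": 0,"wz": 0,"hand": -1},
    {"x": 0,"y": 0,"z": -0.22,"wx": 0,"wy": 0,"wz": 0,"hand": -1},
    {"x": 0,"y": 0,"z": -0.25,"wx": 0,"wy": 0,"wz": 0,"hand": -1},
    {"x": 0,"y": 0,"z": 0,"wx": 0,"wy": 0,"wz": -0.13,"hand": -1},
    {"x": 0,"y": 0,"z": 0,"wx": 0,"wy": 0,"wz": -0.13,"hand": -1},
    {"x": 0,"y": 0,"z": 0,"wx": 0,"wy": 0,"wz": 0,"hand": -1},
    {"x": 0,"y": 0,"z": 0,"wx": 0,"wy": 0,"wz": 0,"hand": -1}
  ]
}}

```text
time: 86.6
tool_pos: [0.4127, -0.2862, 0.2068]
tool_rot: [0.0, 0.892, 0.451, 0.0]
contact_force: [-0.4, -0.4, -0.9]
gripper_width: 0.615
grasp_force: 66.1
```

Run:
```python
from look import *
s=manip.state();T=Rt(s);print(where(),s["gripper_width"],np.degrees(np.arctan2(T[1,0],T[0,0])))
t=cv2.imread("pics/top16.png")
ct=calibration("top");g=cv2.GaussianBlur(cv2.resize(cv2.cvtColor(t,cv2.COLOR_BGR2GRAY)[165:255,230:330],None,fx=4,fy=4,interpolation=cv2.INTER_CUBIC),(7,7),0)
H=cv2.HoughCircles(g,cv2.HOUGH_GRADIENT,1,6,param1=30,param2=16,minRadius=18,maxRadius=70)
f=lambda P:(((P@D-.3307)*1000).round(1).item(),((P@N+.473)*1000).round(1).item())
if H is not None:
  for x,y,r in H[0][:8]: print((x/4+230).round(1),(y/4+165).round(1),r/4,[f(ray(ct,(x/4+230-.4,y/4+165-.4),z)[:2]) for z in(.042,.07,.074,.094)])
```

```text
(86.6, array([ 0.4127, -0.2862,  0.2068]), 'my x,y', np.float64(-318.0), np.float64(-29.1)) 0.6146114985652515 53.647507906079326
274.1 205.4 14.45 [(18.9, 0.8), (16.7, 3.4), (16.3, 3.7), (14.8, 5.6)]
293.6 221.6 12.95 [(-40.9, 6.6), (-41.4, 9.0), (-41.5, 9.4), (-41.9, 11.1)]
273.6 202.4 7.325 [(23.9, -4.4), (21.5, -1.7), (21.2, -1.3), (19.5, 0.6)]
293.4 223.1 11.275 [(-42.4, 9.9), (-42.9, 12.2), (-42.9, 12.5), (-43.3, 14.2)]
275.9 207.4 17.075 [(12.8, 2.4), (10.7, 4.9), (10.4, 5.3), (9.0, 7.1)]
293.6 219.4 10.475 [(-37.9, 2.2), (-38.5, 4.7), (-38.6, 5.1), (-39.0, 6.9)]
275.9 205.4 15.6 [(15.5, -1.5), (13.3, 1.1), (13.0, 1.5), (11.5, 3.4)]
292.9 224.9 9.6 [(-43.7, 14.0), (-44.2, 16.2), (-44.2, 16.5), (-44.6, 18.0)]
```

Emit:
{"fn": "send_rows", "kwargs": {
  "rows": [
    {"x": 0.253,"y": -0.0195,"z": 0,"wx": 0,"wy": 0,"wz": 0,"hand": -1},
    {"x": 0.253,"y": -0.0195,"z": 0,"wx": 0,"wy": 0,"wz": 0,"hand": -1},
    {"x": 0.253,"y": -0.0195,"z": 0,"wx": 0,"wy": 0,"wz": 0,"hand": -1},
    {"x": 0.253,"y": -0.0195,"z": 0,"wx": 0,"wy": 0,"wz": 0,"hand": -1},
    {"x": 0.253,"y": -0.0195,"z": 0,"wx": 0,"wy": 0,"wz": 0,"hand": -1},
    {"x": 0.253,"y": -0.0195,"z": 0,"wx": 0,"wy": 0,"wz": 0,"hand": -1},
    {"x": 0.253,"y": -0.0195,"z": 0,"wx": 0,"wy": 0,"wz": 0,"hand": -1},
    {"x": 0.253,"y": -0.0195,"z": 0,"wx": 0,"wy": 0,"wz": 0,"hand": -1},
    {"x": 0.253,"y": -0.0195,"z": 0,"wx": 0,"wy": 0,"wz": 0,"hand": -1},
    {"x": 0.253,"y": -0.0195,"z": 0,"wx": 0,"wy": 0,"wz": 0,"hand": -1}
  ]
}}

```text
time: 87.43
tool_pos: [0.6136, 0.039, 0.2056]
tool_rot: [-0.0, 0.892, 0.451, -0.001]
contact_force: [0.8, -0.9, -0.1]
gripper_width: 0.616
grasp_force: 66.1
```

Emit:
{"fn": "send_rows", "kwargs": {
  "rows": [
    {"x": 0,"y": 0,"z": 0,"wx": 0,"wy": 0,"wz": 0,"hand": -1},
    {"x": 0,"y": 0,"z": 0,"wx": 0,"wy": 0,"wz": 0,"hand": -1},
    {"x": 0,"y": 0,"z": 0,"wx": 0,"wy": 0,"wz": 0,"hand": -1},
    {"x": 0,"y": 0,"z": 0,"wx": 0,"wy": 0,"wz": 0,"hand": -1},
    {"x": 0,"y": 0,"z": 0,"wx": 0,"wy": 0,"wz": 0,"hand": -1},
    {"x": 0,"y": 0,"z": 0,"wx": 0,"wy": 0,"wz": 0,"hand": -1},
    {"x": 0,"y": 0,"z": 0,"wx": 0,"wy": 0,"wz": 0,"hand": -1},
    {"x": 0,"y": 0,"z": 0,"wx": 0,"wy": 0,"wz": 0,"hand": -1},
    {"x": 0,"y": 0,"z": 0,"wx": 0,"wy": 0,"wz": 0,"hand": -1},
    {"x": 0,"y": 0,"z": 0,"wx": 0,"wy": 0,"wz": 0,"hand": -1}
  ]
}}

```text
time: 88.27
tool_pos: [0.6133, 0.0369, 0.2066]
tool_rot: [0.0, 0.892, 0.452, 0.0]
contact_force: [0.4, -0.2, -1.1]
gripper_width: 0.615
grasp_force: 66.1
```

Run:
```python
from look import *
print(where())
a,c,s=look("w17")
h=cv2.cvtColor(a,cv2.COLOR_BGR2HSV);m=cv2.inRange(h,(3,90,30),(22,255,255))[190:340,200:380]
ys,xs=np.where(m);print("wedge rows/cols",xs.min()+200,xs.max()+200,ys.min()+190,ys.max()+190)
```

```text
(88.2667, array([0.6133, 0.0369, 0.2066]), 'my x,y', np.float64(61.3), np.float64(-0.1))
wedge rows/cols 220 352 226 320
```

Emit:
{"fn": "send_rows", "kwargs": {
  "rows": [
    {"x": 0,"y": 0,"z": 0.15,"wx": 0,"wy": 0,"wz": 0,"hand": -1},
    {"x": 0,"y": 0,"z": 0.15,"wx": 0,"wy": 0,"wz": 0,"hand": -1},
    {"x": 0,"y": 0,"z": 0.15,"wx": 0,"wy": 0,"wz": 0,"hand": -1},
    {"x": 0,"y": 0,"z": 0.12,"wx": 0,"wy": 0,"wz": 0,"hand": -1},
    {"x": 0,"y": 0,"z": 0.07,"wx": 0,"wy": 0,"wz": 0,"hand": -1},
    {"x": 0,"y": 0,"z": 0,"wx": 0,"wy": 0,"wz": 0,"hand": -1},
    {"x": 0,"y": 0,"z": 0,"wx": 0,"wy": 0,"wz": 0,"hand": -1},
    {"x": 0,"y": 0,"z": 0,"wx": 0,"wy": 0,"wz": 0,"hand": -1},
    {"x": 0,"y": 0,"z": 0,"wx": 0,"wy": 0,"wz": 0,"hand": -1},
    {"x": 0,"y": 0,"z": 0,"wx": 0,"wy": 0,"wz": 0,"hand": -1}
  ]
}}

```text
time: 89.15
tool_pos: [0.6144, 0.0371, 0.1123]
tool_rot: [0.001, 0.892, 0.452, 0.001]
contact_force: [-0.3, -0.9, -0.2]
gripper_width: 0.615
grasp_force: 66.1
```

```bash
python3 -c "
from look import *
print(where(),manip.state()['contact_force'])"
```

```text
(89.15, array([0.6144, 0.0371, 0.1123]), 'my x,y', np.float64(62.1), np.float64(-0.9)) [-0.33385198 -0.88802637 -0.22161052]
```

Centred at x = 62. I'll insert slowly and check forces.

Emit:
{"fn": "send_rows", "kwargs": {
  "rows": [
    {"x": 0,"y": 0,"z": 0.03,"wx": 0,"wy": 0,"wz": 0,"hand": -1},
    {"x": 0,"y": 0,"z": 0.03,"wx": 0,"wy": 0,"wz": 0,"hand": -1},
    {"x": 0,"y": 0,"z": 0.02,"wx": 0,"wy": 0,"wz": 0,"hand": -1},
    {"x": 0,"y": 0,"z": 0.02,"wx": 0,"wy": 0,"wz": 0,"hand": -1},
    {"x": 0,"y": 0,"z": 0,"wx": 0,"wy": 0,"wz": 0,"hand": -1},
    {"x": 0,"y": 0,"z": 0,"wx": 0,"wy": 0,"wz": 0,"hand": -1},
    {"x": 0,"y": 0,"z": 0,"wx": 0,"wy": 0,"wz": 0,"hand": -1},
    {"x": 0,"y": 0,"z": 0,"wx": 0,"wy": 0,"wz": 0,"hand": -1},
    {"x": 0,"y": 0,"z": 0,"wx": 0,"wy": 0,"wz": 0,"hand": -1},
    {"x": 0,"y": 0,"z": 0,"wx": 0,"wy": 0,"wz": 0,"hand": -1}
  ]
}}

```text
time: 89.98
tool_pos: [0.6134, 0.0371, 0.0957]
tool_rot: [0.0, 0.892, 0.452, 0.0]
contact_force: [-0.3, 0.0, -0.6]
gripper_width: 0.619
grasp_force: 66.1
```

```bash
python3 -c "
from look import *
print(where(),manip.state()['contact_force'])"
```

```text
(89.9833, array([0.6134, 0.0371, 0.0957]), 'my x,y', np.float64(61.5), np.float64(-0.1)) [-0.27124926  0.01394639 -0.56254263]
```

Emit:
{"fn": "send_rows", "kwargs": {
  "rows": [
    {"x": 0,"y": 0,"z": 0.02,"wx": 0,"wy": 0,"wz": 0,"hand": -1},
    {"x": 0,"y": 0,"z": 0.02,"wx": 0,"wy": 0,"wz": 0,"hand": -1},
    {"x": 0,"y": 0,"z": 0.02,"wx": 0,"wy": 0,"wz": 0,"hand": -1},
    {"x": 0,"y": 0,"z": 0.01,"wx": 0,"wy": 0,"wz": 0,"hand": -1},
    {"x": 0,"y": 0,"z": 0,"wx": 0,"wy": 0,"wz": 0,"hand": -1},
    {"x": 0,"y": 0,"z": 0,"wx": 0,"wy": 0,"wz": 0,"hand": -1},
    {"x": 0,"y": 0,"z": 0,"wx": 0,"wy": 0,"wz": 0,"hand": -1},
    {"x": 0,"y": 0,"z": 0,"wx": 0,"wy": 0,"wz": 0,"hand": -1},
    {"x": 0,"y": 0,"z": 0,"wx": 0,"wy": 0,"wz": 0,"hand": -1},
    {"x": 0,"y": 0,"z": 0,"wx": 0,"wy": 0,"wz": 0,"hand": -1}
  ]
}}

```text
time: 90.82
tool_pos: [0.6135, 0.0374, 0.0852]
tool_rot: [-0.0, 0.892, 0.452, 0.0]
contact_force: [3.8, 3.5, -1.9]
gripper_width: 0.614
grasp_force: 66.1
```

```bash
python3 -c "
from look import *
print(where(),manip.state()['contact_force'])"
```

```text
(90.8167, array([0.6135, 0.0374, 0.0852]), 'my x,y', np.float64(61.8), np.float64(-0.1)) [ 3.79357998  3.52356659 -1.91669109]
```

Emit:
{"fn": "send_rows", "kwargs": {
  "rows": [
    {"x": 0.005,"y": 0,"z": 0.01,"wx": 0,"wy": 0,"wz": 0,"hand": -1},
    {"x": 0,"y": 0,"z": 0.01,"wx": 0,"wy": 0,"wz": 0,"hand": -1},
    {"x": 0,"y": 0,"z": 0.01,"wx": 0,"wy": 0,"wz": 0,"hand": -1},
    {"x": 0,"y": 0,"z": 0,"wx": 0,"wy": 0,"wz": 0,"hand": -1},
    {"x": 0,"y": 0,"z": 0,"wx": 0,"wy": 0,"wz": 0,"hand": -1},
    {"x": 0,"y": 0,"z": 0,"wx": 0,"wy": 0,"wz": 0,"hand": -1},
    {"x": 0,"y": 0,"z": 0,"wx": 0,"wy": 0,"wz": 0,"hand": -1},
    {"x": 0,"y": 0,"z": 0,"wx": 0,"wy": 0,"wz": 0,"hand": -1},
    {"x": 0,"y": 0,"z": 0,"wx": 0,"wy": 0,"wz": 0,"hand": -1},
    {"x": 0,"y": 0,"z": 0,"wx": 0,"wy": 0,"wz": 0,"hand": -1}
  ]
}}

```text
time: 91.65
tool_pos: [0.6142, 0.0377, 0.0808]
tool_rot: [0.0, 0.892, 0.452, 0.0]
contact_force: [3.9, 2.3, 1.7]
gripper_width: 0.61
grasp_force: 66.4
```

```bash
python3 -c "
from look import *
print(where(),manip.state()['contact_force'])"
```

```text
(91.65, array([0.6142, 0.0377, 0.0808]), 'my x,y', np.float64(62.4), np.float64(-0.4)) [3.87072068 2.28948916 1.74690096]
```

Emit:
{"fn": "send_rows", "kwargs": {
  "rows": [
    {"x": 0.005,"y": 0,"z": 0.01,"wx": 0,"wy": 0,"wz": 0,"hand": -1},
    {"x": 0,"y": 0,"z": 0.01,"wx": 0,"wy": 0,"wz": 0,"hand": -1},
    {"x": 0,"y": 0,"z": 0.01,"wx": 0,"wy": 0,"wz": 0,"hand": -1},
    {"x": 0,"y": 0,"z": 0,"wx": 0,"wy": 0,"wz": 0,"hand": -1},
    {"x": 0,"y": 0,"z": 0,"wx": 0,"wy": 0,"wz": 0,"hand": -1},
    {"x": 0,"y": 0,"z": 0,"wx": 0,"wy": 0,"wz": 0,"hand": -1},
    {"x": 0,"y": 0,"z": 0,"wx": 0,"wy": 0,"wz": 0,"hand": -1},
    {"x": 0,"y": 0,"z": 0,"wx": 0,"wy": 0,"wz": 0,"hand": -1},
    {"x": 0,"y": 0,"z": 0,"wx": 0,"wy": 0,"wz": 0,"hand": -1},
    {"x": 0,"y": 0,"z": 0,"wx": 0,"wy": 0,"wz": 0,"hand": -1}
  ]
}}

```text
time: 92.48
tool_pos: [0.6148, 0.0378, 0.0788]
tool_rot: [0.001, 0.892, 0.452, -0.0]
contact_force: [-1.2, 1.7, 12.6]
gripper_width: 0.614
grasp_force: 67.8
```

```bash
python3 -c "
from look import *
print(where(),manip.state()['contact_force'])"
```

```text
(92.4833, array([0.6148, 0.0378, 0.0788]), 'my x,y', np.float64(62.9), np.float64(-0.8)) [-1.22767842  1.72456809 12.5565637 ]
```

Binding now: 12.6 N, tip about 14 mm up. One more firm press to ~18 N, then I'll check before releasing.

Emit:
{"fn": "send_rows", "kwargs": {
  "rows": [
    {"x": 0,"y": 0,"z": 0.01,"wx": 0,"wy": 0,"wz": 0,"hand": -1},
    {"x": 0,"y": 0,"z": 0.01,"wx": 0,"wy": 0,"wz": 0,"hand": -1},
    {"x": 0,"y": 0,"z": 0,"wx": 0,"wy": 0,"wz": 0,"hand": -1},
    {"x": 0,"y": 0,"z": 0,"wx": 0,"wy": 0,"wz": 0,"hand": -1},
    {"x": 0,"y": 0,"z": 0,"wx": 0,"wy": 0,"wz": 0,"hand": -1},
    {"x": 0,"y": 0,"z": 0,"wx": 0,"wy": 0,"wz": 0,"hand": -1},
    {"x": 0,"y": 0,"z": 0,"wx": 0,"wy": 0,"wz": 0,"hand": -1},
    {"x": 0,"y": 0,"z": 0,"wx": 0,"wy": 0,"wz": 0,"hand": -1},
    {"x": 0,"y": 0,"z": 0,"wx": 0,"wy": 0,"wz": 0,"hand": -1},
    {"x": 0,"y": 0,"z": 0,"wx": 0,"wy": 0,"wz": 0,"hand": -1}
  ]
}}

```text
time: 93.32
tool_pos: [0.6152, 0.0377, 0.0779]
tool_rot: [0.001, 0.892, 0.452, -0.0]
contact_force: [-6.3, 1.4, 21.7]
gripper_width: 0.618
grasp_force: 68.8
```

Run:
```python
from look import *
print(where(),manip.state()['contact_force'])
a,c,s=look("w18")
g=cv2.cvtColor(a,cv2.COLOR_BGR2GRAY)
# camera is now above +130 in my x: the stack is hidden behind the wedge; check the top view for the tall can, low stop side
t=grab_frame("top");cv2.imwrite("pics/top18.png",t)
```

```text
(93.3167, array([0.6152, 0.0377, 0.0779]), 'my x,y', np.float64(63.1), np.float64(-1.2)) [-6.30175881  1.40228689 21.65804415]
```

Emit:
{"fn": "send_rows", "kwargs": {
  "rows": [
    {"x": 0,"y": 0,"z": -0.01,"wx": 0,"wy": 0,"wz": 0,"hand": -1},
    {"x": 0,"y": 0,"z": -0.008,"wx": 0,"wy": 0,"wz": 0,"hand": -1},
    {"x": 0,"y": 0,"z": 0,"wx": 0,"wy": 0,"wz": 0,"hand": -1},
    {"x": 0,"y": 0,"z": 0,"wx": 0,"wy": 0,"wz": 0,"hand": -1},
    {"x": 0,"y": 0,"z": 0,"wx": 0,"wy": 0,"wz": 0,"hand": -1},
    {"x": 0,"y": 0,"z": 0,"wx": 0,"wy": 0,"wz": 0,"hand": 1},
    {"x": 0,"y": 0,"z": 0,"wx": 0,"wy": 0,"wz": 0,"hand": 1},
    {"x": 0,"y": 0,"z": 0,"wx": 0,"wy": 0,"wz": 0,"hand": 1},
    {"x": 0,"y": 0,"z": 0,"wx": 0,"wy": 0,"wz": 0,"hand": 1},
    {"x": 0,"y": 0,"z": 0,"wx": 0,"wy": 0,"wz": 0,"hand": 1}
  ]
}}

```text
time: 94.25
tool_pos: [0.6133, 0.0382, 0.0747]
tool_rot: [-0.0, 0.892, 0.452, -0.001]
contact_force: [0.2, -1.4, -0.3]
gripper_width: 1.001
grasp_force: 0.0
```

Emit:
{"fn": "send_rows", "kwargs": {
  "rows": [
    {"x": 0,"y": 0,"z": -0.1,"wx": 0,"wy": 0,"wz": 0,"hand": 1},
    {"x": 0,"y": 0,"z": -0.2,"wx": 0,"wy": 0,"wz": 0,"hand": 1},
    {"x": 0,"y": 0,"z": -0.2,"wx": 0,"wy": 0,"wz": 0,"hand": 1},
    {"x": 0,"y": 0,"z": -0.2,"wx": 0,"wy": 0,"wz": 0,"hand": 1},
    {"x": -0.2,"y": 0,"z": 0,"wx": 0,"wy": 0,"wz": 0,"hand": 1},
    {"x": -0.2,"y": 0,"z": 0,"wx": 0,"wy": 0,"wz": 0,"hand": 1},
    {"x": -0.2,"y": 0,"z": 0,"wx": 0,"wy": 0,"wz": 0,"hand": 1},
    {"x": 0,"y": 0,"z": 0,"wx": 0,"wy": 0,"wz": 0,"hand": 1},
    {"x": 0,"y": 0,"z": 0,"wx": 0,"wy": 0,"wz": 0,"hand": 1},
    {"x": 0,"y": 0,"z": 0,"wx": 0,"wy": 0,"wz": 0,"hand": 1}
  ]
}}

```text
time: 95.08
tool_pos: [0.561, -0.0341, 0.1806]
tool_rot: [-0.0, 0.892, 0.452, -0.0]
contact_force: [0.5, 0.2, -0.6]
gripper_width: 0.997
grasp_force: 0.0
```

Run:
```python
from look import *
print(where())
a,c,s=look("w19")
h=cv2.cvtColor(a,cv2.COLOR_BGR2HSV);m=cv2.inRange(h,(5,110,70),(22,255,255))
cs=[k for k in cv2.findContours(m,0,cv2.CHAIN_APPROX_NONE)[0] if cv2.contourArea(k)>300]
f=lambda P:(((P@D-.3307)*1000).round(1).item(),((P@N+.473)*1000).round(1).item())
for k in cs:
    P=np.array([ray(c,q,.097)[:2] for q in k[:,0]]);Q=np.array([f(p) for p in P]).astype(np.float32);print("wedge head my frame",cv2.minAreaRect(Q))
g=cv2.GaussianBlur(cv2.cvtColor(a,cv2.COLOR_BGR2GRAY),(3,3),0)
H=cv2.HoughCircles(g,cv2.HOUGH_GRADIENT,1,8,param1=60,param2=24,minRadius=18,maxRadius=60)
if H is not None:
  for x,y,r in H[0][:10]: print(x,y,r,[f(ray(c,(x,y),z)[:2]) for z in(.042,.07,.074,.094)])
```

```text
(95.0833, array([ 0.561 , -0.0341,  0.1806]), 'my x,y', np.float64(-26.9), np.float64(0.1))
wedge head my frame ((62.04999923706055, -0.15000152587890625), (53.099998474121094, 24.900001525878906), 90.0)
285.5 148.5 40.2 [(21.8, 1.2), (23.6, 1.2), (23.9, 1.2), (25.2, 1.2)]
275.5 227.5 31.6 [(-47.7, 10.1), (-38.9, 9.2), (-37.7, 9.1), (-31.4, 8.5)]
285.5 217.5 43.8 [(-38.4, 1.2), (-30.6, 1.2), (-29.4, 1.2), (-23.8, 1.2)]
277.5 148.5 35.9 [(21.8, 7.9), (23.6, 7.2), (23.9, 7.1), (25.2, 6.6)]
285.5 225.5 40.5 [(-45.8, 1.2), (-37.2, 1.2), (-36.0, 1.2), (-29.9, 1.2)]
271.5 220.5 39.4 [(-41.2, 13.6), (-33.0, 12.4), (-31.9, 12.2), (-26.1, 11.3)]
292.5 142.5 31.6 [(26.7, -4.7), (28.1, -4.1), (28.3, -4.0), (29.2, -3.6)]
287.5 156.5 26.0 [(15.2, -0.5), (17.7, -0.4), (18.0, -0.3), (19.8, -0.2)]
281.5 209.5 49.4 [(-31.1, 4.7), (-24.0, 4.3), (-22.9, 4.3), (-17.9, 4.0)]
294.5 364.5 36.3 [(-192.7, -7.9), (-169.5, -7.0), (-166.1, -6.9), (-149.6, -6.2)]
```

The wedge head is square and centred at x = 62, y ≈ 0. The stack is concentric at x ≈ 20 to 22, and the gripper is clear. Handing in.

```bash
python3 -c "
from plant import job_done
print(job_done())"
```

```text
the job is handed in; nothing more can be done
None
```

I handed the job in at about 95 s of the 131 s limit, with the tall can at the high plate, the three flat cans stacked beside it and the wedge pressed in to about 22 N and released. My first build had the carrier's ends swapped, so I took it apart and rebuilt it; the hand-in call gave no verdict, so I don't know how it was judged.

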